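# Check the clip arms of microscope slide carriers and rack the sound ones

## Task

Three or four microscope slide-carrier plates lie on the bench; try the pivoting clip arm of each. First swing every arm out as far as it will go, leaving it out, then, when all are out, swing every arm back home. Stand each plate whose arm swung freely through nearly a quarter turn on its short edge in a slot of the white rack, pivot end up and fully down in the slot, and lay each plate whose arm jammed part-way flat on the floor of the grey tray; leave all arms folded and the dish, jar and slide box undisturbed.

Things in the scene. Friction and masses are not known exactly. Their poses are not given: they have to be found in the camera images.
- plate_a_mid (a point): centre of a loose flat black plate 96 x 60 x 12 mm, about 0.4 kg, that starts flat on the bench, clip side up. x: along the 96 mm, from the pivot end (-48) to the bare end (+48); y: across the 60 mm; z: out of the clip face. On the clip face, 34 mm towards -x from the centre, a pivot screw (head 10 mm proud) holds a bright steel clip arm with a knob near its tip. None if absent
- clip_a (a joint): angle of plate a's clip arm, rad: 0 folded along the centreline towards +x, growing counter-clockwise seen from the clip side, out over the +y edge. A sound arm stops at 1.40, one that binds jams hard below 0.9. Turns with about 0.5 N at the knob and stays where left; pushing a jammed arm drags the plate. Arm 9 mm wide, 4 mm thick, 1 mm above the face, reaching 49 mm from the pivot
- knob_a (a point): centre of the upright knob on clip arm a: a cylinder 12 mm in diameter, 10.5 mm high, 44 mm from the pivot; with the plate lying flat it spans 17 to 27.5 mm above the plate's underside, this point 22.3 mm above it
- plate_b_mid (a point): centre of a loose flat black plate 96 x 60 x 12 mm, about 0.4 kg, that starts flat on the bench, clip side up. x: along the 96 mm, from the pivot end (-48) to the bare end (+48); y: across the 60 mm; z: out of the clip face. On the clip face, 34 mm towards -x from the centre, a pivot screw (head 10 mm proud) holds a bright steel clip arm with a knob near its tip. None if absent
- clip_b (a joint): angle of plate b's clip arm, rad: 0 folded along the centreline towards +x, growing counter-clockwise seen from the clip side, out over the +y edge. A sound arm stops at 1.40, one that binds jams hard below 0.9. Turns with about 0.5 N at the knob and stays where left; pushing a jammed arm drags the plate. Arm 9 mm wide, 4 mm thick, 1 mm above the face, reaching 49 mm from the pivot
- knob_b (a point): centre of the upright knob on clip arm b: a cylinder 12 mm in diameter, 10.5 mm high, 44 mm from the pivot; with the plate lying flat it spans 17 to 27.5 mm above the plate's underside, this point 22.3 mm above it
- plate_c_mid (a point): centre of a loose flat black plate 96 x 60 x 12 mm, about 0.4 kg, that starts flat on the bench, clip side up. x: along the 96 mm, from the pivot end (-48) to the bare end (+48); y: across the 60 mm; z: out of the clip face. On the clip face, 34 mm towards -x from the centre, a pivot screw (head 10 mm proud) holds a bright steel clip arm with a knob near its tip. None if absent
- clip_c (a joint): angle of plate c's clip arm, rad: 0 folded along the centreline towards +x, growing counter-clockwise seen from the clip side, out over the +y edge. A sound arm stops at 1.40, one that binds jams hard below 0.9. Turns with about 0.5 N at the knob and stays where left; pushing a jammed arm drags the plate. Arm 9 mm wide, 4 mm thick, 1 mm above the face, reaching 49 mm from the pivot
- knob_c (a point): centre of the upright knob on clip arm c: a cylinder 12 mm in diameter, 10.5 mm high, 44 mm from the pivot; with the plate lying flat it spans 17 to 27.5 mm above the plate's underside, this point 22.3 mm above it
- plate_d_mid (a point): centre of a loose flat black plate 96 x 60 x 12 mm, about 0.4 kg, that starts flat on the bench, clip side up. x: along the 96 mm, from the pivot end (-48) to the bare end (+48); y: across the 60 mm; z: out of the clip face. On the clip face, 34 mm towards -x from the centre, a pivot screw (head 10 mm proud) holds a bright steel clip arm with a knob near its tip. None if absent
- clip_d (a joint): angle of plate d's clip arm, rad: 0 folded along the centreline towards +x, growing counter-clockwise seen from the clip side, out over the +y edge. A sound arm stops at 1.40, one that binds jams hard below 0.9. Turns with about 0.5 N at the knob and stays where left; pushing a jammed arm drags the plate. Arm 9 mm wide, 4 mm thick, 1 mm above the face, reaching 49 mm from the pivot
- knob_d (a point): centre of the upright knob on clip arm d: a cylinder 12 mm in diameter, 10.5 mm high, 44 mm from the pivot; with the plate lying flat it spans 17 to 27.5 mm above the plate's underside, this point 22.3 mm above it
- plate_e_mid (a point): centre of a loose flat black plate 96 x 60 x 12 mm, about 0.4 kg, that starts flat on the bench, clip side up. x: along the 96 mm, from the pivot end (-48) to the bare end (+48); y: across the 60 mm; z: out of the clip face. On the clip face, 34 mm towards -x from the centre, a pivot screw (head 10 mm proud) holds a bright steel clip arm with a knob near its tip. None if absent
- clip_e (a joint): angle of plate e's clip arm, rad: 0 folded along the centreline towards +x, growing counter-clockwise seen from the clip side, out over the +y edge. A sound arm stops at 1.40, one that binds jams hard below 0.9. Turns with about 0.5 N at the knob and stays where left; pushing a jammed arm drags the plate. Arm 9 mm wide, 4 mm thick, 1 mm above the face, reaching 49 mm from the pivot
- knob_e (a point): centre of the upright knob on clip arm e: a cylinder 12 mm in diameter, 10.5 mm high, 44 mm from the pivot; with the plate lying flat it spans 17 to 27.5 mm above the plate's underside, this point 22.3 mm above it
- rack: fixed white plastic slotted rack, 100 mm (x) by 176 mm (y), 34 mm high; origin at the centre of its underside. Four parallel slots run along its x, 44 mm apart in y; each is 15 mm wide, 26 mm deep, its floor 8 mm above the bench, with rounded mouth edges (5 mm radius); ribs are 80 mm long in x
- slot_1 (a point): centre of a slot's floor in the rack, at rack y = 66 mm; axes as the rack's
- slot_2 (a point): centre of a slot's floor in the rack, at rack y = 22 mm; axes as the rack's
- slot_3 (a point): centre of a slot's floor in the rack, at rack y = -22 mm; axes as the rack's
- slot_4 (a point): centre of a slot's floor in the rack, at rack y = -66 mm; axes as the rack's
- tray: fixed open grey plastic reject tray, outside 165 mm (x) by 235 mm (y), walls 5 mm thick and 26 mm high, floor 5 mm thick; origin at the centre of its underside
- dish: bystander: covered glass petri dish, 94 mm across, 19 mm high; origin at the centre of its underside
- jar: bystander: small amber jar, 56 mm across, 75 mm high; origin at the centre of its underside
- slide_box: bystander: grey slide box 80 x 100 x 33 mm; origin at the centre of its underside
Things that resemble listed ones, but are neither listed nor needed, are in the scene too. Leave any blue look-alike of the part that bears plate_d_mid alone.

How it is judged (in metres and radians):
On the way, in this order (a step that is already met when the one before it is completed fails the run):
1. every arm has been swung out as far as it goes, all out together (value of joint each of clip_a, clip_c, clip_e above 1.25 rad and value of joint clip_b above 0.33 rad and value of joint clip_d above 0.6 rad), for 0.2 s.
2. every arm has been swung back home (within 0.15 rad) (value of joint each of clip_a, clip_b, clip_c, clip_d, clip_e below 0.15 rad), for 0.2 s.
At the end, for the whole second after the job is handed in: Sound plates stand on a short edge on a slot floor (centre 49-62 mm above the rack's underside, within 0.3 rad of upright, within 30 mm of mid-slot); jamming plates lie flat (0.15 rad) on the tray floor; all arms within 0.3 rad of folded; all at rest (z of plate_a_mid in the frame of rack between 0.049 and 0.062 m and x of plate_a_mid in the frame of rack between -0.03 and 0.03 m and y of plate_a_mid in the frame of rack between -0.085 and 0.085 m and angle between plate_a_mid's own z axis and vertical between 1.2708 and 1.8708 rad and value of joint each of clip_a, clip_b, clip_c, clip_d, clip_e below 0.3 rad and linear speed of each of plate_a, plate_b, plate_c, plate_d, plate_e below 0.02 m/s and x of plate_b_mid in the frame of tray between -0.078 and 0.078 m and y of plate_b_mid in the frame of tray between -0.113 and 0.113 m and z of each of plate_b_mid, plate_d_mid in the frame of tray below 0.018 m and angle between each of plate_b_mid, plate_d_mid's own z axis and vertical below 0.15 rad and z of plate_c_mid in the frame of rack between 0.049 and 0.062 m and x of plate_c_mid in the frame of rack between -0.03 and 0.03 m and y of plate_c_mid in the frame of rack between -0.085 and 0.085 m and angle between plate_c_mid's own z axis and vertical between 1.2708 and 1.8708 rad and x of plate_d_mid in the frame of tray between -0.078 and 0.078 m and y of plate_d_mid in the frame of tray between -0.113 and 0.113 m and z of plate_e_mid in the frame of rack between 0.049 and 0.062 m and x of plate_e_mid in the frame of rack between -0.03 and 0.03 m and y of plate_e_mid in the frame of rack between -0.085 and 0.085 m and angle between plate_e_mid's own z axis and vertical between 1.2708 and 1.8708 rad); the robot touches nothing.
It fails at once if the petri dish is moved more than 25 mm (distance of dish from where it was at the start of the episode above 0.025 m).
It fails at once if the jar is moved more than 25 mm (distance of jar from where it was at the start of the episode above 0.025 m).
It fails at once if the slide box is moved more than 25 mm (distance of slide_box from where it was at the start of the episode above 0.025 m).
Of plate_a, plate_b, plate_c, plate_d, plate_e only 3 to 4 are there at a start; the rules pass over those that are not, and their reading is None.
At some moment in a run one of plate_a, plate_b, plate_c, plate_d, plate_e may be knocked a few centimetres aside while the robot is not near it.
It also fails if it takes over 210 s, if anything falls off the work surface, if the arm or the gripper's body presses on something with over 40 N, if the wrist force passes 120 N, or if a joint passes its speed limit or range.

## Robot

A 6-joint arm with a two-finger parallel gripper is mounted at the origin on the work surface. World frame = base frame: x ahead of the robot, y to its left, z up, the work surface at z = 0. Lengths are in m, angles in degrees, forces in N, time in s.
With the tool pointing down it reaches from about 0.3 to 0.75 m from the base axis. Payload 8.5 kg.
Tool frame: the origin (TCP) lies between the finger pads; the fingertips stand 19 mm ahead of it and the grasp point (between the pads) is the TCP; z points along the fingers, y is the line along which they close (so a half turn about z gives the same grasp; the last joint's range is limited). The gripper opens to 85 mm and grips with 20 to 120 N. Pads are 22 mm wide; open, the fingers measure 114 mm over their backs; the gripper's body (76 mm by 85 mm) begins 54 mm behind the grasp point. The pads swing forward as they close: fully open they stand 13 mm farther back than shut.
Start: joints at [56.419, 21.807, 74.336, -0, 83.858, -12.336], TCP at [0.199, 0.513, 0.25] pointing down, gripper open.
Joint ranges: [-178.18, 178.18], [-50.72, 133.34], [12.68, 142.11], [-81.47, 261.47], [9.98, 163.14], [-165.26, 165.26]. Speed limits (degrees/s): [136.94, 136.94, 180, 180, 180, 180].

## Interface

Orientations are given as a 3x3 rotation matrix whose columns are the frame's x, y, z axes.
In Python, from rig import env, optics gives the robot as it stands.
- The arm moves only by the tool arm_command, never from a script. Its argument "commands" is one flat list of numbers, 7 for each row, row after row: the closure, from -1 (fully open) to 1 (shut), so that 0 is half open, then the shift along the tool's x, y, z as a fraction of full scale, then the turn, a rotation vector about the tool's x, y, z as a fraction of full scale. A call has 1 to 12 rows; each row is the pose to reach, as a shift and turn from the pose commanded when the call began, along the tool's axes at that moment; what a row does not reach only later rows make up. Full scale, the value 1, is 500 mm for a shift and 120 degrees for a turn. A row lasts 1/12 s, in which the tool goes at most 41.7 mm and 7.16 degrees, less where a joint would pass 70% of its speed; a pose out of reach is approached as far as the arm can. A call with a number of a shift or a turn outside -1 to 1 is refused whole. A call with a gripper value outside its range is refused whole. The fingers move at their own pace and stop on an object; "newtons" is the grip in N (left out, the last holds). Time passes only in rows, so rows that repeat a pose let the fingers close. It gives the time, the measured TCP pose, the force, the opening and the grip force at its end, in the units of the state.
- env.observe(): the state, without advancing time (a new reading comes with each control period).
- optics.get_image(name): name is "scene" or "side" or "wrist"; returns a dict with "image" (480x640x3 uint8, red, green, blue), "intrinsics" (3x3 intrinsics, pixels), "origin" and "orientation" of the camera in the world; the wrist camera has in their place "tool_from_camera" (4x4, takes a point from camera to tool coordinates, whose origin is the TCP and whose axes are the flange's). Camera axes: x right, y down, z forward; pixel columns grow to the right and rows downward; lengths in m; the calibration is good to about 2 mm. A picture is of the moment at which its call begins: read the wrist's pose just before it. There is no depth.
- env.close_job(): hands the job in; it is judged then, once.
The state is a dict: "time_s": time; "q": joint angles; "qvel": joint speeds; "joint_efforts": joint torques, N m; "position": TCP position; "tool_rot": TCP orientation; "ft_force": force on the tool from outside, world axes, zero at the start; "wrist_torque": the same for the moment, N m; "grip_width": finger opening in m; "gripper_force": force on a finger pad.
Only numpy, scipy, OpenCV 4.12 (cv2) and the standard library are available. Lean on these libraries where they do the work, as an engineer would, in place of code of your own. Each camera call takes 0.05 s, during which the arm holds its last target. There are 200 camera calls.

## Working session

There is one attempt and no reset: what is moved stays moved. The work goes in short steps, Python scripts to look and compute and a tool call to move; the robot and the scene stay as the last step left them, time stands still between calls to the robot, and variables do not carry over. Pictures are saved under pics/ and viewed, at most 14 in all, crops included, and the job is handed in when it is done.

Besides the shell and the picture viewer there is one more tool, called as name(argument=value, ...) on one line, values as JSON. arm_command: Moves the arm, as the interface text tells. Shift numbers are shares of 500 mm and turn numbers shares of 120 degrees, none past 1 either way. Its arguments: {"type":"object","properties":{"commands":{"type":"array","items":{"type":"number"}},"newtons":{"type":"number"}},"required":["commands"]}

```bash
ls; mkdir -p pics; python3 - <<'E'
from rig import env, optics
import cv2
s=env.observe();print(s)
for n in ["scene","side"]:
    d=optics.get_image(n);cv2.imwrite(f"pics/{n}0.png",d["image"][:,:,::-1]);print(n,d["intrinsics"],d["origin"],d["orientation"])
d=optics.get_image("wrist");cv2.imwrite("pics/wrist0.png",d["image"][:,:,::-1]);print(d["intrinsics"],d["tool_from_camera"])
E
```

```text
pics
{'time_s': 0.0, 'q': array([ 5.64177267e+01,  2.18413256e+01,  7.43873549e+01, -1.43156860e-03,
        8.38580711e+01, -1.23380095e+01]), 'qvel': array([-0.03572563, -0.08901678, -0.03978173,  0.02963751,  0.02759213,
       -0.03610899]), 'joint_efforts': array([ 4.43133104e-04, -4.48471498e+01, -2.31278658e+01, -1.76070212e-04,
        4.81158044e-03,  7.04167775e-06]), 'position': array([0.19915727, 0.51237236, 0.24969331]), 'tool_rot': array([[-9.32045004e-01,  3.62341613e-01, -8.16803771e-04],
       [ 3.62342410e-01,  9.32044179e-01, -1.27512576e-03],
       [ 2.99266075e-04, -1.48443724e-03, -9.99998853e-01]]), 'ft_force': array([-0.48574069,  0.00258013,  0.30006799]), 'wrist_torque': array([ 0.00033907, -0.00329916, -0.01129159]), 'gripper_force': 0.0, 'grip_width': 0.0852209062185727}
scene [[614.47292987   0.         328.52143004]
 [  0.         614.47292987 231.34270102]
 [  0.           0.           1.        ]] [1.19810422 0.55197288 1.01731277] [[-0.70022868  0.55025638 -0.4548601 ]
 [ 0.7138573   0.54800896 -0.43599763]
 [ 0.00935694 -0.63000325 -0.77653613]]
side [[495.53399464   0.         315.1177029 ]
 [  0.         495.53399464 238.83063651]
 [  0.           0.           1.        ]] [-0.01024449 -0.72909795  0.65235062] [[ 0.75567647 -0.34592743  0.55613603]
 [-0.6548966  -0.40943555  0.63519523]
 [ 0.0079704  -0.84421368 -0.53594751]]
[[412.40404867   0.         319.61353985]
 [  0.         412.40404867 242.05431519]
 [  0.           0.           1.        ]] [[-8.68363687e-04 -9.52670329e-01 -3.04004097e-01  7.81672446e-02]
 [ 9.99999544e-01 -7.06693681e-04 -6.41824213e-04 -2.68430741e-04]
 [ 3.96609109e-04 -3.04004516e-01  9.52670508e-01 -1.25554728e-01]
 [ 0.00000000e+00  0.00000000e+00  0.00000000e+00  1.00000000e+00]]
```

View pics/scene0.png

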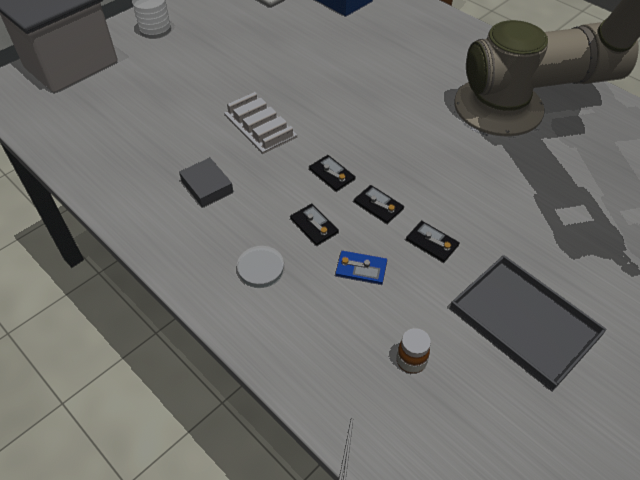

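View pics/side0.png

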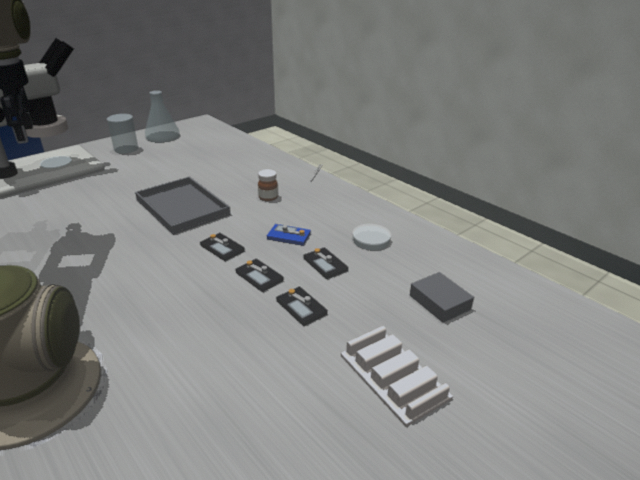

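The scene shows four black plates (scene px (332,172), (379,203), (314,224), (433,241)), a blue look-alike at (361,267), the rack at (262,121) and the tray at (527,320). The dish is at (260,266), the jar at (414,350) and the box at (206,181).

```bash
cat > h.py <<'E'
from rig import env, optics
import numpy as np, cv2
def view(name):
    s=env.observe(); d=optics.get_image(name)
    if name=="wrist":
        T=np.array(d["tool_from_camera"]); R=np.array(s["tool_rot"])
        d["orientation"]=R@T[:3,:3]; d["origin"]=R@T[:3,3]+s["position"]
    return d
def ray(d,px,z):
    px=np.atleast_2d(px).astype(float); K=np.array(d["intrinsics"])
    v=np.c_[px,np.ones(len(px))]@np.linalg.inv(K).T@np.array(d["orientation"]).T
    o=np.array(d["origin"]); return (o+v*((z-o[2])/v[:,2])[:,None])
def proj(d,P):
    P=np.atleast_2d(P); c=(P-d["origin"])@np.array(d["orientation"]); p=c@np.array(d["intrinsics"]).T
    return p[:,:2]/p[:,2:]
def blobs(m,lo):
    n,l,st,c=cv2.connectedComponentsWithStats(m.astype(np.uint8)*255)
    return [(c[i],st[i,4],(l==i)) for i in range(1,n) if st[i,4]>=lo]
def orange(im):
    h=cv2.cvtColor(im,cv2.COLOR_RGB2HSV); return (h[...,0]>8)&(h[...,0]<26)&(h[...,1]>150)&(h[...,2]>100)
E
python3 - <<'E'
from h import *
for n,lo in [("scene",10),("side",10)]:
    d=view(n); im=d["image"]
    print(n)
    for c,a,m in blobs(orange(im),lo): print("or",c.round(1),a,ray(d,c,.0225).round(4)[0,:2])
    v=im.max(2); 
    for c,a,m in blobs(v<45,150):
        if a<3000:
            cnt=max(cv2.findContours(m.astype(np.uint8),0,2)[0],key=cv2.contourArea)
            P=ray(d,cnt[:,0],.012)[:,:2].astype(np.float32)
            r=cv2.minAreaRect(P*1000); print("blk",c.round(0),a,np.round(r[0],1),np.round(r[1],1),round(r[2],1))
d=view("scene")
for nm,pts,z in [("rack",[(226,108),(249,94),(296,132),(264,150)],.0),("tray",[(505,258),(604,328),(556,385),(451,306)],.026),("dish",[(260,264)],.019),("jar",[(415,340)],.075),("box",[(207,159),(232,183),(205,196),(180,178)],.033),("blue",[(361,267)],.012)]:
    print(nm,ray(d,pts,z)[:,:2].round(3).tolist())
im=cv2.resize(d["image"][80:290,170:450],None,fx=2.8,fy=2.8,interpolation=cv2.INTER_CUBIC);cv2.imwrite("pics/z1.png",im[:,:,::-1])
E
```

```text
scene
or [342.  175.7] 18 [ 0.4788 -0.0981]
or [390.9 206.6] 19 [0.4713 0.0406]
or [323.7 229.1] 24 [ 0.6183 -0.018 ]
or [447.2 244.2] 22 [0.4677 0.1901]
or [344.9 259.6] 19 [0.6443 0.0679]
blk [54. 17.] 457 [  607.6 -1150.2] [140.1 292.4] 57.4
blk [335.   5.] 245 [ -11.3 -611.8] [82. 88.] 45.4
blk [621.  27.] 1599 [-558.7   53. ] [312.6 107.4] 8.7
blk [520.  78.] 2057 [-202.    14.1] [298.2 450.9] 50.9
blk [ 48. 211.] 2174 [ 995. -539.] [453.9  78.1] 88.8
blk [330. 175.] 562 [ 480.9 -129.6] [100.3  63.7] 85.8
blk [208. 193.] 398 [ 702.5 -306.2] [115.7  86.4] 80.4
blk [377. 207.] 634 [476.8   9.7] [64.7 97.8] 2.5
blk [313. 227.] 720 [617.1 -49.8] [99.7 62.2] 82.0
blk [431. 244.] 746 [475.4 158.1] [64.8 96.3] 5.8
blk [542. 294.] 849 [486.6 399.4] [227.6 154.6] 87.8
blk [503. 347.] 879 [578.8 396.7] [234.8  14.5] 87.8
side
blk [15. 20.] 908 [ 980.9 4053.2] [2375.7  197.7] 77.3
blk [56. 56.] 665 [ 817.3 2474.8] [1024.8  140.3] 66.4
blk [10. 53.] 178 [ 622.5 2683.6] [309.5 103. ] 77.3
blk [ 22. 101.] 2453 [ 471.1 1808. ] [1327.5  194.1] 77.3
blk [  8. 171.] 179 [195.6 932.8] [110.   42.9] 77.3
blk [ 56. 352.] 1502 [60.2 56.9] [244.   78.7] 53.4
rack [[0.498, -0.486], [0.42, -0.488], [0.435, -0.295], [0.532, -0.303]]
tray [[0.416, 0.296], [0.422, 0.518], [0.584, 0.515], [0.584, 0.287]]
dish [[0.77, -0.047]]
jar [[0.713, 0.298]]
box [[0.665, -0.345], [0.674, -0.247], [0.74, -0.258], [0.745, -0.34]]
blue [[0.629, 0.099]]
```

View pics/z1.png

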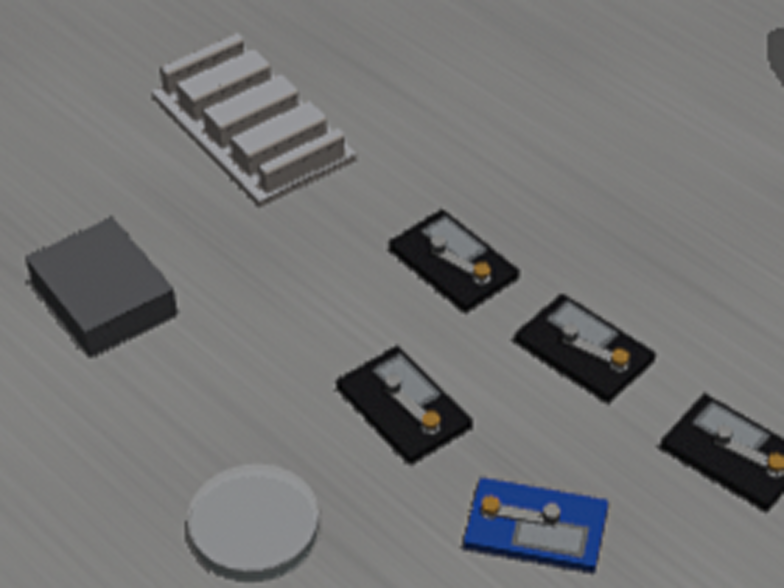

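Geometry: the orange head lies 34 mm from each plate's centre, so it is the pivot screw and the grey knob is at the other end. The pivot ends face +y and the arms swing out towards +x. Next I move the wrist camera over the plates.

arm_command(commands=[-1,-0.93,-0.74,-0.3,0,0,0.573,-1,-0.93,-0.74,-0.3,0,0,0.573,-1,-0.93,-0.74,-0.3,0,0,0.573,-1,-0.93,-0.74,-0.3,0,0,0.573,-1,-0.93,-0.74,-0.3,0,0,0.573,-1,-0.93,-0.74,-0.3,0,0,0.573,-1,-0.93,-0.74,-0.3,0,0,0.573,-1,-0.93,-0.74,-0.3,0,0,0.573,-1,-0.93,-0.74,-0.3,0,0,0.573,-1,-0.93,-0.74,-0.3,0,0,0.573,-1,-0.93,-0.74,-0.3,0,0,0.573,-1,-0.93,-0.74,-0.3,0,0,0.573])

```text
time_s: 1.3
position: [0.4439, 0.0918, 0.3734]
tool_rot: [[0.001, 1.0, 0.0], [1.0, -0.001, 0.0], [0.0, 0.0, -1.0]]
ft_force: [0.9, 1.7, -0.2]
grip_width: 0.0851
gripper_force: 0.0
```

```bash
cat >> h.py <<'E'
from scipy.spatial.transform import Rotation as Ro
def Rd(phi):  # tool down, tool y at angle phi (deg) from world x
    c,s=np.cos(np.radians(phi)),np.sin(np.radians(phi)); y=np.array([c,s,0]); z=np.array([0,0,-1.]); return np.c_[np.cross(y,z),y,z]
def mv(p,R,p0=None,R0=None):
    s=env.observe(); p0=s["position"] if p0 is None else p0; R0=s["tool_rot"] if R0 is None else R0
    d=R0.T@(np.array(p)-p0)/.5; w=np.degrees(Ro.from_matrix(R0.T@R).as_rotvec())/120
    return np.r_[d,w].round(4).tolist()
def st():
    s=env.observe(); R=s["tool_rot"]; print("t",round(s["time_s"],2),"p",s["position"].round(4),"phi",np.degrees(np.arctan2(R[1,1],R[0,1])).round(2),"tilt",R[2,:2].round(3),"q",s["q"].round(0),"F",s["ft_force"].round(2),"M",s["wrist_torque"].round(2),"w",round(s["grip_width"],4),round(s["gripper_force"],1))
E
python3 - <<'E'
from h import *
st(); d=view("wrist");cv2.imwrite("pics/w1.png",d["image"][:,:,::-1]); st()
for c,a,m in blobs(orange(d["image"]),15): print("or",c.round(1),a,ray(d,c,.0215).round(4)[0,:2])
E
```

```text
t 1.3 p [0.4439 0.0918 0.3734] phi -0.04 tilt [0. 0.] q [-3.  8. 73.  0. 98. -3.] F [ 0.89  1.73 -0.19] M [ 0.02 -0.02  0.01] w 0.0851 0.0
t 1.35 p [0.4476 0.0868 0.3743] phi -0.31 tilt [-0.003  0.003] q [-4.  8. 73. -0. 99. -4.] F [ 2.02 -3.97 -0.26] M [-0.15 -0.06 -0.03] w 0.0854 0.0
or [343.6  91.9] 45 [0.4697 0.1886]
or [489.8 202.6] 42 [0.6442 0.0656]
or [343.9 224.8] 45 [0.4725 0.0387]
or [462.  271.8] 61 [ 0.6205 -0.0221]
```

View pics/w1.png

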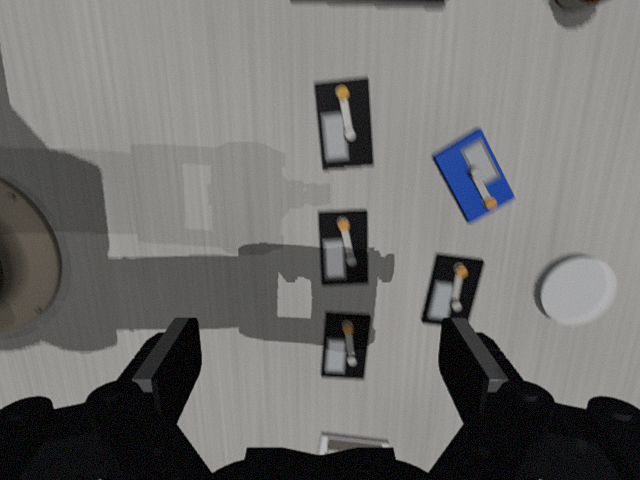

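The wrist view shows the pivots in orange at (343,92), (344,225), (348,327) and (461,271), with the grey knobs about 40 px below each. The blue look-alike is at (475,175). The arm was still moving, so I hold and then measure precisely.

arm_command(commands=[0.57,0,0,0,0,0,0,0.57,0,0,0,0,0,0,0.57,0,0,0,0,0,0,0.57,0,0,0,0,0,0])

```text
time_s: 1.68
position: [0.4428, 0.0949, 0.3726]
tool_rot: [[-0.002, 1.0, -0.0], [1.0, 0.002, 0.0], [0.0, -0.0, -1.0]]
ft_force: [-0.5, -0.2, 0.3]
grip_width: 0.0388
gripper_force: 0.0
```

```bash
cat >> h.py <<'E'
def plates(d,verbose=True):
    im=d["image"]; v=im.max(2); out=[]
    for c,a,m in blobs(orange(im),12):
        pv=ray(d,c,.0215)[0,:2]
        # dark ring: plate mask near pivot
        out.append((pv,c,a))
    dk=[]
    m=(v<34).astype(np.uint8)
    for c,a,mm in blobs(m>0,150):
        cnt=max(cv2.findContours(mm.astype(np.uint8),0,2)[0],key=cv2.contourArea)
        P=ray(d,cnt[:,0],.012)[:,:2].astype(np.float32)*1000
        r=cv2.minAreaRect(P); dk.append((np.array(r[0]),sorted(r[1]),r))
    for pv,c,a in out:
        for cc,sz,r in dk:
            if np.linalg.norm(cc-pv*1000)<55 and sz[1]<120:
                b=cv2.boxPoints(r); e=[b[1]-b[0],b[2]-b[1]]; ex=max(e,key=np.linalg.norm); ex/=np.linalg.norm(ex)
                if ex@(cc-pv*1000)<0: ex=-ex
                print("plate pv",(pv*1000).round(1),"rect",cc.round(1),np.round(sz,1),"xdir deg",np.degrees(np.arctan2(ex[1],ex[0])).round(1),"ctr from pivot",(pv*1000+34*ex).round(1),"knob0",(pv*1000+44*ex).round(1))
E
python3 - <<'E'
from h import *
st(); d=view("wrist"); st(); im=d["image"]
plates(d)
cv2.imwrite("pics/w2.png",cv2.resize(im[50:400,300:500],None,fx=1.7,fy=1.7,interpolation=2)[:,:,::-1])
ys=slice(80,170); print(np.percentile(im.max(2)[80:170,315:375],[5,30,50,70,95]))
E
```

```text
t 1.68 p [0.4428 0.0949 0.3726] phi 0.1 tilt [ 0. -0.] q [-3.  8. 74.  0. 98. -3.] F [-0.46 -0.24  0.3 ] M [-0.01 -0.01  0.04] w 0.0388 0.0
t 1.73 p [0.4429 0.0949 0.3727] phi 0.11 tilt [ 0. -0.] q [-3.  8. 74.  0. 98. -3.] F [ 0.17  0.99 -0.71] M [-0.01  0.06 -0.08] w 0.0309 0.0
plate pv [466.7 189.9] rect [470.4 156.1] [58.2 94.4] xdir deg -84.3 ctr from pivot [470. 156.] knob0 [471.  146.1]
plate pv [470.4  41. ] rect [471.7   8.3] [58.7 96.3] xdir deg -87.6 ctr from pivot [471.8   7.1] knob0 [472.2  -2.9]
plate pv [618.4 -18.7] rect [611.6 -50.7] [61.2 96.6] xdir deg -97.9 ctr from pivot [613.7 -52.4] knob0 [612.3 -62.3]
plate pv [478.  -99.8] rect [ 475.9 -130.2] [59.6 98.9] xdir deg -93.9 ctr from pivot [ 475.7 -133.7] knob0 [ 475.1 -143.7]
[ 25.  33.  41. 156. 182.]
```

View pics/w2.png

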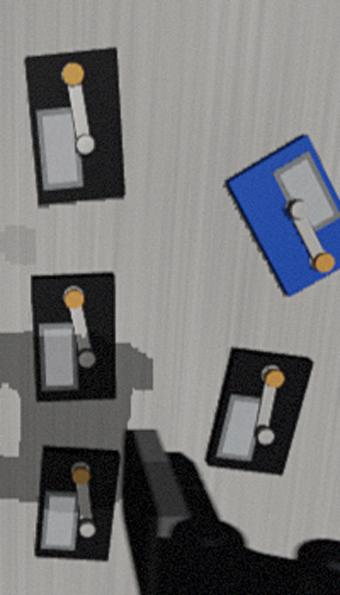

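All four plates are found with their pivots. I compute the swing path for P1, with the fingers loosely caging the knob.

```bash
cat >> h.py <<'E'
def swing(pv,xd,ths,z=.041,r=.044,p0=None,R0=None):
    for th in ths:
        a=np.radians(xd)+th; p=[pv[0]+r*np.cos(a),pv[1]+r*np.sin(a),z]
        print(round(th,2),mv(p,Rd(np.degrees(a)+90),p0,R0))
E
python3 - <<'E'
from h import *
st()
p=[.471,.146,.1]; R=Rd(5.7); print("hover",mv(p,R)); p[2]=.041; print("down",mv(p,R))
swing((.4667,.1899),-84.3,np.arange(0.1,1.45,.1),p0=np.array(p),R0=R)
E
```

```text
t 1.73 p [0.4429 0.0949 0.3727] phi 0.11 tilt [ 0. -0.] q [-3.  8. 74.  0. 98. -3.] F [ 0.17  0.99 -0.71] M [-0.01  0.06 -0.08] w 0.0309 0.0
hover [0.102, 0.0566, 0.5453, -0.0001, -0.0001, -0.0466]
down [0.102, 0.0566, 0.6633, -0.0001, -0.0001, -0.0466]
0.1 [0.0007, 0.0089, 0.0, 0.0, 0.0, -0.0477]
0.2 [0.002, 0.0176, 0.0, 0.0, 0.0, -0.0955]
0.3 [0.0042, 0.0262, 0.0, 0.0, 0.0, -0.1432]
0.4 [0.0072, 0.0344, 0.0, 0.0, 0.0, -0.191]
0.5 [0.011, 0.0424, 0.0, 0.0, 0.0, -0.2387]
0.6 [0.0156, 0.0499, 0.0, 0.0, 0.0, -0.2865]
0.7 [0.0209, 0.0569, 0.0, 0.0, 0.0, -0.3342]
0.8 [0.0269, 0.0633, 0.0, 0.0, 0.0, -0.382]
0.9 [0.0335, 0.0691, 0.0, 0.0, 0.0, -0.4297]
1.0 [0.0407, 0.0742, 0.0, 0.0, 0.0, -0.4775]
1.1 [0.0483, 0.0786, 0.0, 0.0, 0.0, -0.5252]
1.2 [0.0563, 0.0822, 0.0, 0.0, 0.0, -0.573]
1.3 [0.0647, 0.085, 0.0, 0.0, 0.0, -0.6207]
1.4 [0.0733, 0.0869, 0.0, 0.0, 0.0, -0.6685]
```

arm_command(commands=[0.57,0.102,0.057,0.53,0,0,-0.047,0.57,0.102,0.057,0.53,0,0,-0.047,0.57,0.102,0.057,0.53,0,0,-0.047,0.57,0.102,0.057,0.53,0,0,-0.047,0.57,0.102,0.057,0.53,0,0,-0.047,0.57,0.102,0.057,0.53,0,0,-0.047,0.57,0.102,0.057,0.53,0,0,-0.047,0.57,0.102,0.057,0.53,0,0,-0.047,0.57,0.102,0.057,0.62,0,0,-0.047,0.57,0.102,0.057,0.663,0,0,-0.047,0.57,0.102,0.057,0.663,0,0,-0.047,0.57,0.102,0.057,0.663,0,0,-0.047])

```text
time_s: 2.73
position: [0.4722, 0.1451, 0.0423]
tool_rot: [[-0.099, 0.995, 0.0], [0.995, 0.099, -0.0], [-0.0, 0.0, -1.0]]
ft_force: [0.3, 0.1, 0.7]
grip_width: 0.0185
gripper_force: 0.0
```

```bash
python3 - <<'E'
from h import *
st(); d=view("wrist");cv2.imwrite("pics/w3.png",d["image"][:,:,::-1])
E
```

```text
t 2.73 p [0.4722 0.1451 0.0423] phi 5.68 tilt [-0.  0.] q [ 3. 32. 99. -0. 49. -2.] F [0.3  0.12 0.69] M [-0.02 -0.05  0.03] w 0.0185 0.0
```

View pics/w3.png

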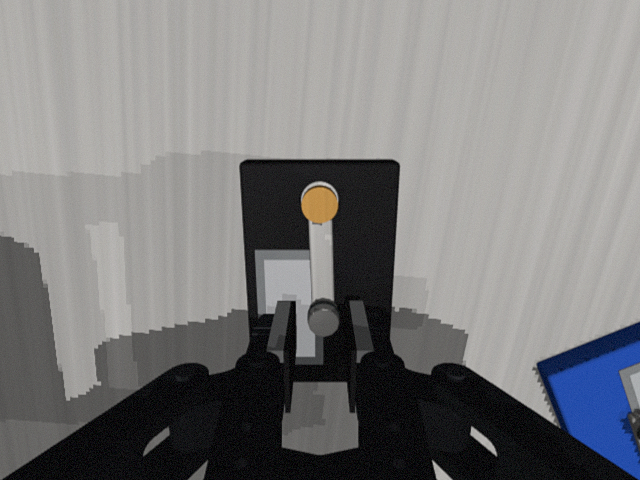

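The knob at (323,318) sits between the fingertips. I swing to about 1.0 rad.

arm_command(commands=[0.57,0.001,0.009,0,0,0,-0.048,0.57,0.002,0.018,0,0,0,-0.095,0.57,0.004,0.026,0,0,0,-0.143,0.57,0.007,0.034,0,0,0,-0.191,0.57,0.011,0.042,0,0,0,-0.239,0.57,0.016,0.05,0,0,0,-0.286,0.57,0.021,0.057,0,0,0,-0.334,0.57,0.027,0.063,0,0,0,-0.382,0.57,0.034,0.069,0,0,0,-0.43,0.57,0.041,0.074,0,0,0,-0.478,0.57,0.041,0.074,0,0,0,-0.478,0.57,0.041,0.074,0,0,0,-0.478])

```text
time_s: 3.78
position: [0.5075, 0.169, 0.0432]
tool_rot: [[-0.89, 0.456, 0.003], [0.456, 0.89, 0.0], [-0.003, 0.002, -1.0]]
ft_force: [-0.1, -0.3, 0.5]
grip_width: 0.0182
gripper_force: 0.0
```

```bash
cat >> h.py <<'E'
def scn():
    d=view("scene")
    for c,a,m in blobs(orange(d["image"]),8): print("  or",c.round(1),a,(1000*ray(d,c,.0215)[0,:2]).round(1))
def wpl():
    d=view("wrist")
    for c,a,m in blobs(orange(d["image"]),30): print("  wor",c.round(1),a,(1000*ray(d,c,.0215)[0,:2]).round(1))
    plates(d)
E
python3 - <<'E'
from h import *
st(); scn(); wpl(); st()
E
```

```text
t 3.78 p [0.5075 0.169  0.0432] phi 62.85 tilt [-0.003  0.002] q [  6.  34.  93.  -0.  53. -57.] F [-0.06 -0.28  0.47] M [ 0.   -0.01  0.01] w 0.0182 0.0
  or [341.9 175.6] 19 [478.  -99.1]
  or [323.7 229.1] 24 [617.7 -18.5]
  or [345.  259.8] 21 [644.1  67.9]
  wor [322.8 204.5] 793 [467.1 190.4]
  wor [  7.9 376.9] 290 [472.4  40.2]
plate pv [472.4  40.2] rect [483.2  46. ] [43. 85.] xdir deg -40.6 ctr from pivot [498.2  18.1] knob0 [505.8  11.6]
t 3.88 p [0.5071 0.1688 0.0424] phi 62.84 tilt [-0.002  0.001] q [  6.  34.  93.  -0.  53. -57.] F [0.42 0.29 0.46] M [0.02 0.01 0.01] w 0.0184 0.0
```

P1's pivot did not move (467,190), so its arm swings freely. I finish the swing and lift.

arm_command(commands=[0.57,0.001,0.009,0,0,0,-0.048,0.57,0.002,0.018,0,0,0,-0.095,0.57,0.004,0.026,0,0,0,-0.143,0.57,0.007,0.034,0,0,0,-0.191,0.57,0.008,0.037,0,0,0,-0.2,0.57,0.008,0.037,0,0,0,-0.2,0.57,0.008,0.037,0,0,0,-0.2,0.57,0.008,0.037,-0.08,0,0,-0.2,0.57,0.008,0.037,-0.16,0,0,-0.2,0.57,0.008,0.037,-0.2,0,0,-0.2,0.57,0.008,0.037,-0.2,0,0,-0.2])

```text
time_s: 4.8
position: [0.5134, 0.1872, 0.1459]
tool_rot: [[-0.998, 0.055, 0.009], [0.055, 0.998, 0.001], [-0.008, 0.002, -1.0]]
ft_force: [0.6, -0.6, 0.5]
grip_width: 0.018
gripper_force: 0.0
```

```bash
python3 - <<'E'
from h import *
st(); wpl(); st()
d=view("scene"); cv2.imwrite("pics/z2.png",cv2.resize(d["image"][150:290,290:490],None,fx=3,fy=3)[:,:,::-1])
p=[.4722,-.0029,.10]; R=Rd(2.4); print("hover",mv(p,R)); p[2]=.041; print("down",mv(p,R))
E
```

```text
t 4.8 p [0.5134 0.1872 0.1459] phi 86.83 tilt [-0.008  0.002] q [  8.  27.  85.   0.  68. -79.] F [ 0.61 -0.61  0.53] M [-0.03 -0.01 -0.03] w 0.018 0.0
  wor [320.8 164.2] 283 [466.9 190.5]
  wor [ 74.8 183.7] 255 [470.3  40.6]
  wor [ 41.6 392.5] 190 [618.7 -19.8]
plate pv [466.9 190.5] rect [470.1 156.4] [59.3 95.1] xdir deg -84.4 ctr from pivot [470.3 156.6] knob0 [471.3 146.7]
plate pv [470.3  40.6] rect [471.1  18.2] [59.1 83.2] xdir deg -87.5 ctr from pivot [471.7   6.6] knob0 [472.2  -3.4]
plate pv [618.7 -19.8] rect [612.7 -29.2] [61.1 65. ] xdir deg 172.0 ctr from pivot [585.1 -15.1] knob0 [575.2 -13.7]
t 4.85 p [0.5123 0.1871 0.1433] phi 86.85 tilt [-0.005  0.001] q [  8.  27.  85.   0.  68. -79.] F [-0.04  0.8  -0.15] M [-0.01 -0.01  0.07] w 0.0187 0.0
hover [0.0579, -0.3834, 0.0829, 0.0004, 0.0003, 0.7039]
down [0.058, -0.3835, 0.2009, 0.0004, 0.0003, 0.7039]
```

View pics/z2.png

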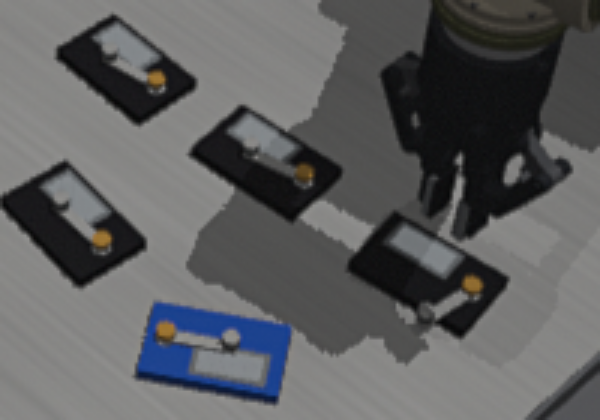

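The P1 arm is out. Moving on to P2, the middle plate.

arm_command(commands=[0.57,0.058,-0.383,0.083,0,0,0.704,0.57,0.058,-0.383,0.083,0,0,0.704,0.57,0.058,-0.383,0.083,0,0,0.704,0.57,0.058,-0.383,0.083,0,0,0.704,0.57,0.058,-0.383,0.083,0,0,0.704,0.57,0.058,-0.383,0.083,0,0,0.704,0.57,0.058,-0.383,0.083,0,0,0.704,0.57,0.058,-0.383,0.083,0,0,0.704,0.57,0.058,-0.383,0.083,0,0,0.704,0.57,0.058,-0.383,0.083,0,0,0.704,0.57,0.058,-0.383,0.083,0,0,0.704,0.57,0.058,-0.383,0.083,0,0,0.704])

```text
time_s: 5.9
position: [0.4717, -0.0025, 0.0982]
tool_rot: [[-0.036, 0.999, -0.003], [0.999, 0.036, 0.001], [0.001, -0.003, -1.0]]
ft_force: [0.5, -0.1, -0.8]
grip_width: 0.0182
gripper_force: 0.0
```

```bash
python3 - <<'E'
from h import *
st(); wpl(); st()
p=[.4722,-.0029,.041]; R=Rd(2.4); print("down",mv(p,R))
E
```

```text
t 5.9 p [ 0.4717 -0.0025  0.0982] phi 2.05 tilt [ 0.001 -0.003] q [-15.  25.  99.  -0.  56. -17.] F [ 0.54 -0.11 -0.76] M [ 0.   -0.05  0.01] w 0.0182 0.0
  wor [322.2 183. ] 400 [470.7  41.2]
  wor [592.9 305.2] 358 [619.2 -19.8]
  wor [325.4 419.7] 205 [ 477.8 -100.4]
plate pv [470.7  41.2] rect [455.1  33.3] [27.4 35.8] xdir deg -88.1 ctr from pivot [471.8   7.2] knob0 [472.1  -2.8]
t 5.95 p [ 0.4717 -0.0025  0.0983] phi 1.79 tilt [ 0.001 -0.003] q [-15.  25.  99.   0.  56. -17.] F [1.07 0.08 0.47] M [ 0.04  0.02 -0.01] w 0.0184 0.0
down [-0.0009, 0.0013, 0.1145, -0.0015, -0.0005, -0.0051]
```

arm_command(commands=[0.57,0,0.001,0.08,0,0,-0.005,0.57,0,0.001,0.115,0,0,-0.005,0.57,0,0.001,0.115,0,0,-0.005,0.57,0.001,0.01,0.115,0,0,-0.053,0.57,0.002,0.019,0.115,0,0,-0.1,0.57,0.004,0.027,0.115,0,0,-0.148,0.57,0.007,0.035,0.115,0,0,-0.196,0.57,0.011,0.043,0.115,0,0,-0.244,0.57,0.016,0.051,0.115,0,0,-0.291,0.57,0.021,0.058,0.115,0,0,-0.339,0.57,0.021,0.058,0.115,0,0,-0.339,0.57,0.021,0.058,0.115,0,0,-0.339])

```text
time_s: 6.95
position: [0.5038, 0.0089, 0.044]
tool_rot: [[-0.686, 0.728, 0.008], [0.728, 0.686, -0.001], [-0.006, 0.005, -1.0]]
ft_force: [1.8, 0.4, 24.6]
grip_width: 0.0185
gripper_force: 12.1
```

```bash
python3 - <<'E'
from h import *
st(); wpl(); st()
E
```

```text
t 6.95 p [0.5038 0.0089 0.044 ] phi 43.29 tilt [-0.006  0.005] q [-12.  32.  98.   0.  50. -56.] F [ 1.84  0.38 24.61] M [ 0.37 -0.62 -0.07] w 0.0185 12.1
  wor [321.  207.6] 718 [473.8  40.9]
  wor [635.2 426.9] 57 [643.4  63.8]
t 7.0 p [0.5037 0.0088 0.044 ] phi 43.26 tilt [-0.006  0.005] q [-13.  32.  98.   0.  50. -56.] F [ 1.93  0.98 23.75] M [ 0.41 -0.66 -0.05] w 0.018 12.1
```

```bash
python3 - <<'E'
from h import *
d=view("wrist");cv2.imwrite("pics/w4.png",d["image"][100:,150:500][:,:,::-1])
E
```

```text
(no output)
```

View pics/w4.png

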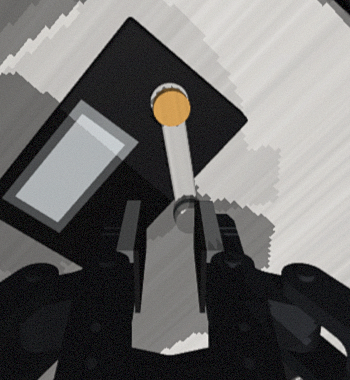

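The right fingertip came down on the knob instead of beside it: the knob is at crop (187,212), under that tip. I lift and locate the knob by ray.

arm_command(commands=[0.57,0,0,-0.03,0,0,0,0.57,0,0,-0.06,0,0,0,0.57,0,0,-0.06,0,0,0])

```text
time_s: 7.3
position: [0.5015, 0.009, 0.0733]
tool_rot: [[-0.685, 0.728, 0.002], [0.728, 0.685, -0.0], [-0.001, 0.001, -1.0]]
ft_force: [1.1, -0.1, -0.2]
grip_width: 0.0183
gripper_force: 0.0
```

```bash
python3 - <<'E'
from h import *
st(); d=view("wrist");im=d["image"];plates(d)
for c,a,m in blobs(orange(im),30): print("  wor",c.round(1),a,(1000*ray(d,c,.0215)[0,:2]).round(1))
print(proj(d,[[.505,.010,.0275]]))
cv2.imwrite("pics/w5.png",im[80:,150:500][:,:,::-1])
E
```

```text
t 7.3 p [0.5015 0.009  0.0733] phi 43.26 tilt [-0.001  0.001] q [-13.  29.  96.   0.  54. -56.] F [ 1.09 -0.08 -0.19] M [-0.01 -0.06 -0.02] w 0.0183 0.0
plate pv [470.4  41.5] rect [470.7  35.2] [40.8 59.2] xdir deg 2.6 ctr from pivot [504.3  43.1] knob0 [514.3  43.5]
  wor [319.6 190.1] 551 [470.4  41.5]
  wor [605.7 385.4] 323 [645.   68.1]
[[327.62497765 294.30856736]]
```

View pics/w5.png

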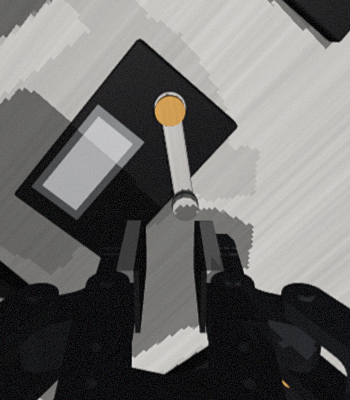

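```bash
cat >> h.py <<'E'
def arm(d,kpx,pv,xd):
    k=ray(d,kpx,.0275)[0,:2]*1000; v=k-np.array(pv); a=np.degrees(np.arctan2(v[1],v[0])); print("knob",k.round(1),"r",np.linalg.norm(v).round(1),"dir",a.round(1),"theta",np.radians(a-xd).round(3)); return a
E
python3 - <<'E'
from h import *
d=view("wrist"); a=arm(d,(335,287),(470.5,41.2),-87.6)
th=np.radians(a+87.6); pv=np.array([.4705,.0412]); 
for t,z in [(th,.073),(th,.041)]: swing(pv,-87.6,[t],z)
E
```

```text
knob [504.   15.3] r 42.3 dir -37.7 theta 0.872
0.87 [0.001, 0.0139, -0.0032, -0.0003, -0.0005, -0.076]
0.87 [0.0009, 0.0139, 0.0608, -0.0003, -0.0005, -0.076]
```

arm_command(commands=[0.57,0.001,0.014,0,0,0,-0.076,0.57,0.001,0.014,0,0,0,-0.076,0.57,0.001,0.014,0.04,0,0,-0.076,0.57,0.001,0.014,0.061,0,0,-0.076,0.57,0.001,0.014,0.061,0,0,-0.076,0.57,0.001,0.014,0.061,0,0,-0.076])

```text
time_s: 7.9
position: [0.5052, 0.0144, 0.0405]
tool_rot: [[-0.791, 0.611, -0.003], [0.611, 0.791, 0.001], [0.003, -0.001, -1.0]]
ft_force: [-0.4, -0.4, 0.4]
grip_width: 0.0186
gripper_force: 0.0
```

```bash
python3 - <<'E'
from h import *
st(); wpl()
E
```

```text
t 7.9 p [0.5052 0.0144 0.0405] phi 52.32 tilt [ 0.003 -0.001] q [-12.  33.  97.   0.  50. -64.] F [-0.44 -0.38  0.44] M [-0.01  0.02  0.01] w 0.0186 0.0
  wor [322.  211.5] 480 [471.   41.3]
  wor [ 68.2 422.4] 318 [ 477.8 -101.1]
```

No contact on the way down. I swing a further 0.55 rad.

arm_command(commands=[0.57,0.001,0.009,0,0,0,-0.048,0.57,0.002,0.018,0,0,0,-0.095,0.57,0.004,0.026,0,0,0,-0.143,0.57,0.007,0.034,0,0,0,-0.191,0.57,0.011,0.042,0,0,0,-0.239,0.57,0.013,0.046,0,0,0,-0.262,0.57,0.013,0.046,0,0,0,-0.262,0.57,0.013,0.046,0,0,0,-0.262])

```text
time_s: 8.62
position: [0.5149, 0.0365, 0.0421]
tool_rot: [[-0.994, 0.11, 0.001], [0.11, 0.994, -0.0], [-0.001, -0.0, -1.0]]
ft_force: [0.1, -0.3, 0.0]
grip_width: 0.0183
gripper_force: 0.0
```

```bash
python3 - <<'E'
from h import *
st(); wpl(); st()
E
```

```text
t 8.62 p [0.5149 0.0365 0.0421] phi 83.67 tilt [-0.001 -0.   ] q [ -9.  33.  96.  -0.  51. -93.] F [ 0.14 -0.31  0.02] M [-0.05  0.01  0.01] w 0.0183 0.0
  wor [322.4 194.4] 55 [465.8  42.7]
  wor [309.1 216.4] 50 [473.3  37. ]
plate pv [465.8  42.7] rect [472.    6.7] [59.8 94.6] xdir deg -87.4 ctr from pivot [467.3   8.8] knob0 [467.8  -1.2]
plate pv [468.4  37. ] rect [472.    6.7] [59.8 94.6] xdir deg -87.4 ctr from pivot [470.    3.1] knob0 [470.4  -6.9]
plate pv [473.3  37. ] rect [472.    6.7] [59.8 94.6] xdir deg -87.4 ctr from pivot [474.9   3. ] knob0 [475.3  -7. ]
t 8.67 p [0.5149 0.0364 0.042 ] phi 83.66 tilt [-0. -0.] q [ -9.  33.  96.  -0.  51. -93.] F [ 0.45 -0.17  0.64] M [0.05 0.03 0.03] w 0.0185 0.0
```

P2's plate stayed put too, so its arm swings freely. I lift, and compute the P3 and P4 arm angles from the earlier overhead picture.

arm_command(commands=[0.57,0,0,-0.08,0,0,0,0.57,0,0,-0.16,0,0,0,0.57,0,0,-0.24,0,0,0,0.57,0,0,-0.24,0,0,0])

```text
time_s: 9.0
position: [0.5175, 0.036, 0.1689]
tool_rot: [[-0.994, 0.11, 0.013], [0.11, 0.994, -0.002], [-0.013, -0.001, -1.0]]
ft_force: [0.9, -0.3, 0.4]
grip_width: 0.0182
gripper_force: 0.0
```

```bash
python3 - <<'E'
from h import *
st(); wpl()
d=optics.get_image("wrist"); T=d["tool_from_camera"]; R=Rd(.11); d["orientation"]=R@T[:3,:3]; d["origin"]=R@T[:3,3]+np.array([.4429,.0949,.3727])
arm(d,(350.0,134.5),(466.7,189.9),-84.3)  # P1 ref: crop (85,144)
arm(d,(350.6,260.6),(470.5,41.2),-87.6)
a3=arm(d,(455.9,306.5),(618.4,-18.7),-97.9)
a4=arm(d,(351.2,361.2),(478,-99.8),-93.9)
print("P3");swing((.6184,-.0187),a3,[0],.10)
E
```

```text
t 9.0 p [0.5175 0.036  0.1689] phi 83.67 tilt [-0.013 -0.001] q [ -9.  23.  87.   0.  69. -93.] F [ 0.91 -0.3   0.36] M [-0.03 -0.05  0.03] w 0.0182 0.0
  wor [554.7 125.4] 180 [467.2 191.4]
  wor [320.6 157.1] 227 [470.4  41.5]
  wor [112.7 193. ] 201 [478.5 -99.3]
plate pv [467.2 191.4] rect [469.9 155.6] [59.  97.1] xdir deg -84.2 ctr from pivot [470.6 157.6] knob0 [471.6 147.6]
plate pv [467.2 191.4] rect [480.8 172.4] [27.6 35.9] xdir deg 1.3 ctr from pivot [501.2 192.2] knob0 [511.1 192.4]
plate pv [467.2 191.4] rect [483.2 200. ] [11.3 24.3] xdir deg 4.4 ctr from pivot [501.1 194. ] knob0 [511.  194.8]
plate pv [470.4  41.5] rect [471.9   2. ] [59.1 83.9] xdir deg -87.4 ctr from pivot [471.9   7.5] knob0 [472.4  -2.5]
plate pv [470.4  41.5] rect [484.8  50. ] [13.2 29.9] xdir deg -5.3 ctr from pivot [504.2  38.4] knob0 [514.2  37.5]
plate pv [478.5 -99.3] rect [ 475.7 -130.3] [59.6 99.2] xdir deg -94.0 ctr from pivot [ 476.1 -133.2] knob0 [ 475.4 -143.2]
knob [476.  147.8] r 43.1 dir -77.5 theta 0.119
knob [480.3  -0.7] r 43.0 dir -76.9 theta 0.187
knob [614.5 -62.2] r 43.6 dir -95.1 theta 0.048
knob [ 484.4 -142.1] r 42.8 dir -81.4 theta 0.219
P3
0 [-0.2188, -0.1746, 0.127, 0.0012, 0.0013, 0.7402]
```

arm_command(commands=[0.57,-0.219,-0.175,0.12,0,0,0.74,0.57,-0.219,-0.175,0.12,0,0,0.74,0.57,-0.219,-0.175,0.12,0,0,0.74,0.57,-0.219,-0.175,0.12,0,0,0.74,0.57,-0.219,-0.175,0.12,0,0,0.74,0.57,-0.219,-0.175,0.12,0,0,0.74,0.57,-0.219,-0.175,0.12,0,0,0.74,0.57,-0.219,-0.175,0.12,0,0,0.74,0.57,-0.219,-0.175,0.12,0,0,0.74,0.57,-0.219,-0.175,0.12,0,0,0.74,0.57,-0.219,-0.175,0.12,0,0,0.74,0.57,-0.219,-0.175,0.12,0,0,0.74])

```text
time_s: 10.1
position: [0.6133, -0.0623, 0.0998]
tool_rot: [[0.046, 0.999, -0.003], [0.999, -0.046, 0.001], [0.001, -0.003, -1.0]]
ft_force: [0.1, 0.2, 0.1]
grip_width: 0.0183
gripper_force: 0.0
```

arm_command(commands=[0.57,0,0,0,0,0,0,0.57,0,0,0,0,0,0])

```text
time_s: 10.27
position: [0.6135, -0.0624, 0.1004]
tool_rot: [[0.035, 0.999, -0.002], [0.999, -0.035, 0.001], [0.001, -0.002, -1.0]]
ft_force: [0.4, -0.1, 0.2]
grip_width: 0.0183
gripper_force: 0.0
```

```bash
python3 - <<'E'
from h import *
st(); wpl(); swing((.6187,-.0195),-95.1,[0],.041)
E
```

```text
t 10.27 p [ 0.6135 -0.0624  0.1004] phi -2.01 tilt [ 0.001 -0.002] q [-17.  36.  75.  -0.  69. -15.] F [ 0.39 -0.07  0.16] M [0.06 0.01 0.03] w 0.0183 0.0
  wor [ 4.6 63.2] 221 [472.2  41.1]
  wor [326.5 181.3] 344 [617.9 -18.4]
  wor [ 79.3 333.9] 204 [476.6 -99.3]
plate pv [472.2  41.1] rect [485.9  51.3] [14.5 39.7] xdir deg -10.7 ctr from pivot [505.6  34.8] knob0 [515.4  32.9]
plate pv [472.2  41.1] rect [474.4  -2. ] [64.8 76.4] xdir deg -87.8 ctr from pivot [473.5   7.1] knob0 [473.9  -2.9]
0 [-0.0019, 0.0025, 0.1193, -0.0009, -0.0002, 0.0259]
```

arm_command(commands=[0.57,-0.001,0.002,0.08,0,0,0.026,0.57,-0.001,0.002,0.119,0,0,0.026,0.57,-0.001,0.002,0.119,0,0,0.026,0.57,-0.001,0.002,0.119,0,0,0.026])

```text
time_s: 10.65
position: [0.6148, -0.0629, 0.0416]
tool_rot: [[0.09, 0.996, -0.002], [0.996, -0.09, 0.001], [0.0, -0.002, -1.0]]
ft_force: [0.9, -0.3, 0.3]
grip_width: 0.0183
gripper_force: 0.0
```

arm_command(commands=[0.57,0.001,0.009,0,0,0,-0.048,0.57,0.002,0.018,0,0,0,-0.095,0.57,0.004,0.026,0,0,0,-0.143,0.57,0.007,0.034,0,0,0,-0.191,0.57,0.011,0.042,0,0,0,-0.239,0.57,0.016,0.05,0,0,0,-0.286,0.57,0.021,0.057,0,0,0,-0.334,0.57,0.021,0.057,0,0,0,-0.334,0.57,0.021,0.057,0,0,0,-0.334])

```text
time_s: 11.4
position: [0.6451, -0.0552, 0.0437]
tool_rot: [[-0.569, 0.822, 0.002], [0.822, 0.569, -0.001], [-0.002, 0.002, -1.0]]
ft_force: [-1.6, 0.4, 0.3]
grip_width: 0.0184
gripper_force: 0.0
```

```bash
python3 - <<'E'
from h import *
st(); wpl(); st()
E
```

```text
t 11.4 p [ 0.6451 -0.0552  0.0437] phi 34.67 tilt [-0.002  0.002] q [-15.  43.  73.  -0.  64. -50.] F [-1.6   0.38  0.27] M [-0.01  0.   -0.  ] w 0.0184 0.0
  wor [536.3  28.8] 1065 [643.7  69. ]
  wor [316.6 202.4] 812 [617.7 -18.3]
t 11.45 p [ 0.6448 -0.0552  0.0434] phi 34.64 tilt [-0.001  0.001] q [-15.  43.  73.  -0.  64. -50.] F [-0.34 -0.4  -0.14] M [-0.03 -0.01  0.03] w 0.0183 0.0
```

arm_command(commands=[0.57,0.001,0.009,0,0,0,-0.048,0.57,0.002,0.018,0,0,0,-0.095,0.57,0.004,0.026,0,0,0,-0.143,0.57,0.007,0.034,0,0,0,-0.191,0.57,0.007,0.034,0,0,0,-0.191,0.57,0.007,0.034,0,0,0,-0.191])

```text
time_s: 11.95
position: [0.6565, -0.0426, 0.0427]
tool_rot: [[-0.843, 0.538, 0.001], [0.538, 0.843, -0.0], [-0.001, 0.0, -1.0]]
ft_force: [-0.2, -0.1, 1.7]
grip_width: 0.0184
gripper_force: 0.0
```

```bash
python3 - <<'E'
from h import *
st(); wpl(); st()
d=view("wrist");cv2.imwrite("pics/w6.png",d["image"][50:,100:560][:,:,::-1])
E
```

```text
t 11.95 p [ 0.6565 -0.0426  0.0427] phi 57.45 tilt [-0.001  0.   ] q [-14.  44.  71.   0.  66. -71.] F [-0.21 -0.1   1.68] M [ 0.03 -0.03  0.02] w 0.0184 0.0
  wor [567.8 120.9] 96 [639.   68.6]
  wor [586.  141.7] 49 [648.9  71.2]
  wor [565.2 148.2] 37 [647.1  64.3]
  wor [337.2 208.7] 602 [622.6 -13.9]
t 12.0 p [ 0.6565 -0.0427  0.0426] phi 57.45 tilt [-0.001  0.   ] q [-14.  44.  71.   0.  66. -71.] F [-0.19  0.2   0.12] M [-0.01  0.   -0.03] w 0.0184 0.0
```

View pics/w6.png

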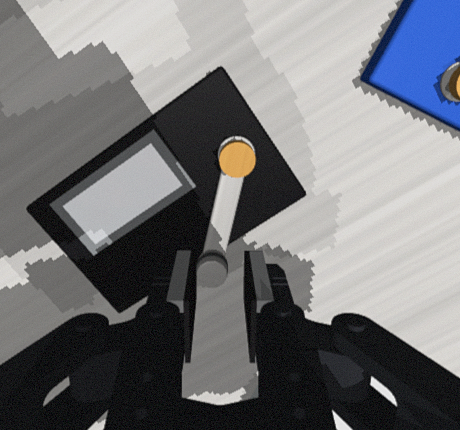

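P3's pivot shifted to (622.6,-13.9) and the plate turned with the arm held at about 0.7 rad, so P3 jams. I lift and go to P4.

arm_command(commands=[0.57,0,0,-0.08,0,0,0,0.57,0,0,-0.16,0,0,0,0.57,0,0,-0.2,0,0,0,0.57,0,0,-0.2,0,0,0])

```text
time_s: 12.38
position: [0.6583, -0.0431, 0.148]
tool_rot: [[-0.844, 0.537, 0.01], [0.537, 0.844, -0.002], [-0.009, 0.003, -1.0]]
ft_force: [1.0, 0.7, 0.7]
grip_width: 0.0182
gripper_force: 0.0
```

```bash
python3 - <<'E'
from h import *
st(); wpl(); swing((.478,-.0998),-81.4,[0],.10)
E
```

```text
t 12.38 p [ 0.6583 -0.0431  0.148 ] phi 57.54 tilt [-0.009  0.003] q [-14.  37.  65.   0.  78. -72.] F [1.01 0.65 0.74] M [ 0.03  0.05 -0.01] w 0.0182 0.0
  wor [54.7 22.6] 373 [477.3 -99.1]
  wor [466.4 117.9] 352 [643.   68.3]
  wor [328.3 164.1] 298 [622.3 -14. ]
plate pv [477.3 -99.1] rect [ 478.1 -128.7] [60.4 94.2] xdir deg -94.0 ctr from pivot [ 475. -133.] knob0 [ 474.3 -143. ]
plate pv [622.3 -14. ] rect [623.4 -48.1] [59.3 95.1] xdir deg -87.8 ctr from pivot [623.6 -47.9] knob0 [624.  -57.9]
0 [0.1841, -0.355, 0.0883, 0.0018, 0.0019, 0.4079]
```

arm_command(commands=[0.57,0.184,-0.355,0.088,0,0,0.408,0.57,0.184,-0.355,0.088,0,0,0.408,0.57,0.184,-0.355,0.088,0,0,0.408,0.57,0.184,-0.355,0.088,0,0,0.408,0.57,0.184,-0.355,0.088,0,0,0.408,0.57,0.184,-0.355,0.088,0,0,0.408,0.57,0.184,-0.355,0.088,0,0,0.408,0.57,0.184,-0.355,0.088,0,0,0.408,0.57,0.184,-0.355,0.088,0,0,0.408,0.57,0.184,-0.355,0.088,0,0,0.408])

```text
time_s: 13.27
position: [0.4838, -0.1431, 0.0977]
tool_rot: [[-0.155, 0.988, -0.001], [0.988, 0.155, 0.0], [0.001, -0.001, -1.0]]
ft_force: [-1.0, 0.1, 0.7]
grip_width: 0.0183
gripper_force: 0.0
```

```bash
python3 - <<'E'
from h import *
st(); wpl(); swing((.4778,-.0996),-81.4,[0],.041)
E
```

```text
t 13.27 p [ 0.4838 -0.1431  0.0977] phi 8.89 tilt [ 0.001 -0.001] q [-30.  27.  94.   0.  58. -39.] F [-1.05  0.07  0.68] M [-0.05 -0.03  0.04] w 0.0183 0.0
  wor [324.1 181. ] 404 [478.5 -98.6]
plate pv [478.5 -98.6] rect [ 467.1 -109.1] [17.  18.4] xdir deg 176.3 ctr from pivot [444.6 -96.4] knob0 [434.6 -95.8]
0 [-0.0003, 0.0011, 0.1136, -0.0003, -0.0002, 0.0023]
```

arm_command(commands=[0.57,0,0.001,0.07,0,0,0.002,0.57,0,0.001,0.114,0,0,0.002,0.57,0,0.001,0.114,0,0,0.002,0.57,0,0.001,0.114,0,0,0.002])

```text
time_s: 13.65
position: [0.4842, -0.1429, 0.0408]
tool_rot: [[-0.149, 0.989, -0.002], [0.989, 0.149, 0.001], [0.001, -0.002, -1.0]]
ft_force: [-0.5, 1.1, -0.0]
grip_width: 0.018
gripper_force: 0.0
```

arm_command(commands=[0.57,0.001,0.009,0,0,0,-0.048,0.57,0.002,0.018,0,0,0,-0.095,0.57,0.004,0.026,0,0,0,-0.143,0.57,0.004,0.026,0,0,0,-0.143,0.57,0.004,0.026,0,0,0,-0.143])

```text
time_s: 14.07
position: [0.4975, -0.1395, 0.0424]
tool_rot: [[-0.431, 0.902, 0.002], [0.902, 0.431, -0.001], [-0.002, 0.001, -1.0]]
ft_force: [-0.9, -0.3, -0.5]
grip_width: 0.0181
gripper_force: 0.0
```

```bash
python3 - <<'E'
from h import *
st(); wpl(); st()
E
```

```text
t 14.07 p [ 0.4975 -0.1395  0.0424] phi 25.54 tilt [-0.002  0.001] q [-29.  33.  96.  -0.  51. -54.] F [-0.86 -0.35 -0.48] M [-0.05  0.    0.03] w 0.0181 0.0
  wor [323.7 205.4] 630 [479.  -98.4]
t 14.12 p [ 0.4972 -0.1395  0.0422] phi 25.51 tilt [-0.001  0.001] q [-29.  33.  96.   0.  51. -54.] F [-0.63 -0.01  0.25] M [0.06 0.01 0.06] w 0.0183 0.0
```

arm_command(commands=[0.57,0.001,0.009,0,0,0,-0.048,0.57,0.002,0.018,0,0,0,-0.095,0.57,0.004,0.026,0,0,0,-0.143,0.57,0.007,0.034,0,0,0,-0.191,0.57,0.007,0.034,0,0,0,-0.191,0.57,0.007,0.034,0,0,0,-0.191])

```text
time_s: 14.62
position: [0.5107, -0.1289, 0.0416]
tool_rot: [[-0.747, 0.665, 0.0], [0.665, 0.747, -0.0], [-0.0, 0.0, -1.0]]
ft_force: [0.2, 0.3, 1.0]
grip_width: 0.0186
gripper_force: 0.0
```

```bash
python3 - <<'E'
from h import *
st(); wpl(); st()
E
```

```text
t 14.62 p [ 0.5107 -0.1289  0.0416] phi 48.33 tilt [-0.  0.] q [-27.  34.  94.   0.  52. -75.] F [0.23 0.32 0.98] M [ 0.05 -0.   -0.02] w 0.0186 0.0
  wor [324.9 194.9] 61 [474.9 -95.1]
t 14.67 p [ 0.5105 -0.129   0.0415] phi 48.33 tilt [-0.  0.] q [-27.  34.  94.  -0.  52. -75.] F [-0.83  0.37  0.53] M [-0.03  0.01 -0.01] w 0.0181 0.0
```

arm_command(commands=[0.57,0.001,0.009,0,0,0,-0.048,0.57,0.002,0.018,0,0,0,-0.095,0.57,0.004,0.026,0,0,0,-0.143,0.57,0.007,0.034,0,0,0,-0.191,0.57,0.011,0.042,0,0,0,-0.239,0.57,0.011,0.042,0,0,0,-0.239,0.57,0.011,0.042,0,0,0,-0.239])

```text
time_s: 15.25
position: [0.5203, -0.1096, 0.0413]
tool_rot: [[-0.974, 0.225, -0.0], [0.225, 0.974, 0.0], [0.0, -0.0, -1.0]]
ft_force: [-0.8, 0.2, 0.0]
grip_width: 0.0185
gripper_force: 0.0
```

```bash
python3 - <<'E'
from h import *
st(); wpl(); st()
E
```

```text
t 15.25 p [ 0.5203 -0.1096  0.0413] phi 76.97 tilt [ 0. -0.] q [ -25.   34.   93.   -0.   53. -102.] F [-0.79  0.22  0.04] M [ 0.01 -0.05  0.01] w 0.0185 0.0
  wor [323.9 212.2] 451 [478.5 -98.7]
plate pv [478.5 -98.7] rect [ 476.2 -132.5] [59.9 96. ] xdir deg -93.9 ctr from pivot [ 476.2 -132.6] knob0 [ 475.5 -142.6]
plate pv [478.5 -98.7] rect [497.6 -98.4] [ 6.6 21.6] xdir deg -5.6 ctr from pivot [ 512.3 -102. ] knob0 [ 522.3 -103. ]
plate pv [483.9 -95.1] rect [ 476.2 -132.5] [59.9 96. ] xdir deg -93.9 ctr from pivot [ 481.6 -129. ] knob0 [ 480.9 -139. ]
plate pv [483.9 -95.1] rect [497.6 -98.4] [ 6.6 21.6] xdir deg -5.6 ctr from pivot [517.7 -98.4] knob0 [527.7 -99.4]
plate pv [483.9 -95.1] rect [ 521.9 -134.8] [ 6.6 10.7] xdir deg -26.9 ctr from pivot [ 514.2 -110.5] knob0 [ 523.1 -115. ]
plate pv [483.9 -95.1] rect [532.6 -88.3] [ 6.7 10.7] xdir deg 0.5 ctr from pivot [517.9 -94.8] knob0 [527.9 -94.7]
t 15.3 p [ 0.5203 -0.1097  0.0413] phi 76.97 tilt [ 0. -0.] q [ -25.   34.   93.   -0.   53. -102.] F [0.61 0.48 0.07] M [-0.04  0.07  0.05] w 0.0183 0.0
```

arm_command(commands=[0.57,0,0,-0.08,0,0,0,0.57,0,0,-0.16,0,0,0,0.57,0,0,-0.24,0,0,0,0.57,0,0,-0.32,0,0,0,0.57,0,0,-0.4,0,0,0,0.57,0,0,-0.48,0,0,0,0.57,0,0,-0.48,0,0,0,0.57,0,0,-0.48,0,0,0])

```text
time_s: 15.97
position: [0.5207, -0.1099, 0.283]
tool_rot: [[-0.975, 0.224, 0.004], [0.224, 0.975, -0.002], [-0.004, -0.001, -1.0]]
ft_force: [-0.1, 0.7, -1.0]
grip_width: 0.0183
gripper_force: 0.0
```

```bash
python3 - <<'E'
from h import *
st(); wpl(); d=view("wrist"); im=d["image"];cv2.imwrite("pics/w7.png",im[:,:,::-1]); np.savez("w7.npz",o=d["origin"],R=d["orientation"],K=d["intrinsics"])
E
```

```text
t 15.97 p [ 0.5207 -0.1099  0.283 ] phi 77.06 tilt [-0.004 -0.001] q [ -25.   19.   74.   -0.   87. -102.] F [-0.07  0.69 -0.97] M [ 0.04 -0.01  0.04] w 0.0183 0.0
  wor [474.5 103.1] 129 [470.3  42.3]
  wor [322.1 148.5] 124 [478.3 -98.5]
  wor [436.  271.6] 108 [622.7 -13.6]
  wor [519.7 273.1] 97 [643.2  68.4]
plate pv [470.3  42.3] rect [469.9  41.8] [26.1 58.3] xdir deg -176.8 ctr from pivot [436.3  40.4] knob0 [426.3  39.8]
plate pv [470.3  42.3] rect [446.6  -3.8] [11.2 61.1] xdir deg -92.3 ctr from pivot [468.9   8.3] knob0 [468.5  -1.7]
plate pv [470.3  42.3] rect [473.5   2.9] [57.5 89.9] xdir deg -90.0 ctr from pivot [470.2   8.3] knob0 [470.2  -1.7]
plate pv [478.3 -98.5] rect [ 475.7 -132.4] [58.9 94.6] xdir deg -93.7 ctr from pivot [ 476.1 -132.4] knob0 [ 475.5 -142.4]
plate pv [622.7 -13.6] rect [621.7 -48.3] [62.  94.4] xdir deg -87.8 ctr from pivot [624.  -47.6] knob0 [624.4 -57.6]
```

View pics/w7.png

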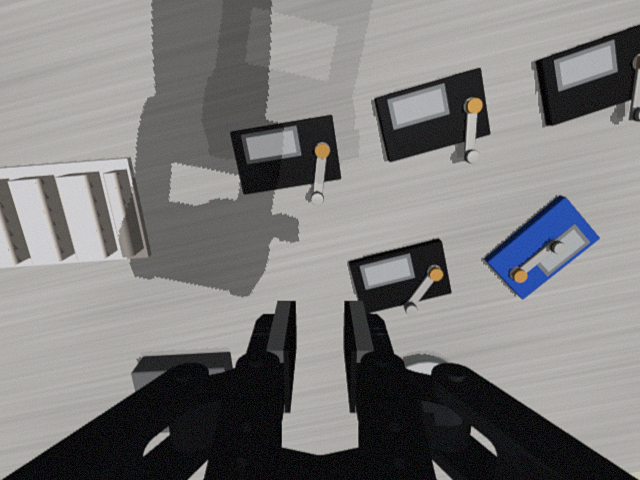

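All the arms are out: P4's knob is at (317,198), P2's at (473,156), P3's at (411,307) and P1's at (638,115). I check the angles.

```bash
python3 - <<'E'
from h import *
z=np.load("w7.npz"); d=dict(origin=z["o"],orientation=z["R"],intrinsics=z["K"])
a4=arm(d,(317,197.5),(478.3,-98.8),-93.8)
a2=arm(d,(472.5,156),(470.4,41.5),-87.5)
a3=arm(d,(411,307),(622.5,-13.8),-87.8)
a1=arm(d,(637.5,115.5),(466.9,190.4),-84.3)
st()
print("P4");swing((.4783,-.0988),-93.8,[1.40],.10); swing((.4783,-.0988),-93.8,[1.40],.041)
E
```

```text
knob [ 518.6 -112.3] r 42.5 dir -18.5 theta 1.315
knob [513.1  33.4] r 43.4 dir -10.7 theta 1.34
knob [650.  -44.7] r 41.4 dir -48.4 theta 0.688
knob [510.6 178.7] r 45.2 dir -15.1 theta 1.208
t 16.07 p [ 0.5199 -0.1095  0.28  ] phi 77.12 tilt [0.002 0.   ] q [ -25.   19.   74.   -0.   87. -102.] F [ 0.78  0.11 -0.28] M [-0.02  0.02 -0.01] w 0.0183 0.0
P4
1.4 [-0.0029, 0.0011, 0.3599, 0.0002, -0.0011, 0.0059]
1.4 [-0.0031, 0.0011, 0.4779, 0.0002, -0.0011, 0.0059]
```

```bash
python3 - <<'E'
from h import *
d=view("scene"); arm(d,(432.5,253.0),(467.3,190),-84.3)
cv2.imwrite("pics/z3.png",cv2.resize(d["image"][190:280,370:490],None,fx=6,fy=6,interpolation=2)[:,:,::-1])
E
```

```text
knob [510.3 184.6] r 43.3 dir -7.2 theta 1.346
```

View pics/z3.png

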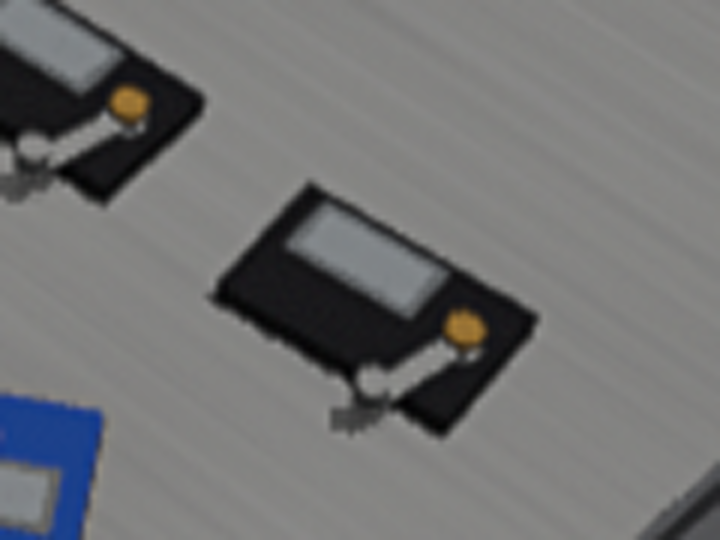

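P1 reads about 1.33. I descend on P4, nudge it to its stop for margin, then swing it home.

```bash
python3 - <<'E'
from h import *
for z in [.07,.041]: swing((.4783,-.0988),-93.8,[1.34],z)
swing((0,0),0,[0,-.1,-.2,-.3,-.4,-.5,-.6,-.7,-.8,-.9,-1,-1.1,-1.2],0,p0=np.array([.044,0,0]),R0=Rd(90))
E
```

```text
1.34 [-0.0033, -0.0044, 0.4192, 0.0003, -0.0015, 0.0348]
1.34 [-0.0035, -0.0044, 0.4772, 0.0003, -0.0015, 0.0348]
0 [0.0, 0.0, 0.0, 0.0, 0.0, 0.0]
-0.1 [0.0004, -0.0088, 0.0, 0.0, 0.0, 0.0477]
-0.2 [0.0018, -0.0175, 0.0, 0.0, 0.0, 0.0955]
-0.3 [0.0039, -0.026, 0.0, 0.0, 0.0, 0.1432]
-0.4 [0.0069, -0.0343, 0.0, 0.0, 0.0, 0.191]
-0.5 [0.0108, -0.0422, 0.0, 0.0, 0.0, 0.2387]
-0.6 [0.0154, -0.0497, 0.0, 0.0, 0.0, 0.2865]
-0.7 [0.0207, -0.0567, 0.0, 0.0, 0.0, 0.3342]
-0.8 [0.0267, -0.0631, 0.0, 0.0, 0.0, 0.382]
-0.9 [0.0333, -0.0689, 0.0, 0.0, 0.0, 0.4297]
-1 [0.0405, -0.074, 0.0, 0.0, 0.0, 0.4775]
-1.1 [0.0481, -0.0784, 0.0, 0.0, 0.0, 0.5252]
-1.2 [0.0561, -0.082, 0.0, 0.0, 0.0, 0.573]
```

arm_command(commands=[0.57,-0.003,-0.004,0.08,0,0,0.034,0.57,-0.003,-0.004,0.16,0,0,0.034,0.57,-0.003,-0.004,0.24,0,0,0.034,0.57,-0.003,-0.004,0.32,0,0,0.034,0.57,-0.003,-0.004,0.39,0,0,0.034,0.57,-0.003,-0.004,0.44,0,0,0.034,0.57,-0.003,-0.004,0.477,0,0,0.034,0.57,-0.003,-0.004,0.477,0,0,0.034,0.57,-0.003,0.006,0.477,0,0,-0.01,0.57,-0.003,0.006,0.477,0,0,-0.01,0.57,-0.003,0.006,0.477,0,0,-0.01,0.57,-0.003,0.006,0.477,0,0,-0.01])

```text
time_s: 17.12
position: [0.5227, -0.1071, 0.0433]
tool_rot: [[-0.979, 0.203, 0.001], [0.203, 0.979, -0.0], [-0.001, -0.0, -1.0]]
ft_force: [-0.2, 0.2, 0.4]
grip_width: 0.0181
gripper_force: 0.0
```

```bash
python3 - <<'E'
from h import *
st(); wpl()
swing((.4783,-.0988),-93.8,[1.0,.5,0,-.05],.041)
E
```

```text
t 17.12 p [ 0.5227 -0.1071  0.0433] phi 78.31 tilt [-0.001 -0.   ] q [ -24.   34.   93.   -0.   53. -103.] F [-0.22  0.18  0.37] M [ 0.02 -0.01  0.02] w 0.0181 0.0
  wor [320.1 206. ] 433 [478.6 -98.1]
plate pv [478.6 -98.1] rect [ 476.1 -133.7] [59.7 93.4] xdir deg -93.9 ctr from pivot [ 476.3 -132. ] knob0 [ 475.6 -142. ]
plate pv [478.6 -98.1] rect [496.1 -96. ] [ 6.2 24.9] xdir deg -8.3 ctr from pivot [ 512.3 -103. ] knob0 [ 522.2 -104.4]
1.0 [0.0104, -0.0387, 0.0045, -0.0, 0.0004, 0.207]
0.5 [0.0379, -0.0724, 0.0044, 0.0001, 0.0004, 0.4457]
0 [0.0783, -0.0889, 0.0044, 0.0002, 0.0004, 0.6845]
-0.05 [0.0826, -0.0894, 0.0044, 0.0002, 0.0004, 0.7083]
```

arm_command(commands=[0.57,0,-0.009,0.004,0,0,0.048,0.57,0.002,-0.018,0.004,0,0,0.095,0.57,0.004,-0.027,0.004,0,0,0.143,0.57,0.007,-0.035,0.004,0,0,0.191,0.57,0.011,-0.043,0.004,0,0,0.239,0.57,0.016,-0.051,0.004,0,0,0.286,0.57,0.022,-0.058,0.004,0,0,0.334,0.57,0.028,-0.065,0.004,0,0,0.382,0.57,0.035,-0.071,0.004,0,0,0.43,0.57,0.043,-0.075,0.004,0,0,0.477,0.57,0.05,-0.079,0.004,0,0,0.525,0.57,0.058,-0.083,0.004,0,0,0.573])

```text
time_s: 18.17
position: [0.4858, -0.1421, 0.0412]
tool_rot: [[-0.162, 0.987, 0.001], [0.987, 0.162, -0.0], [-0.001, 0.001, -1.0]]
ft_force: [0.6, 0.9, 0.2]
grip_width: 0.0187
gripper_force: 0.2
```

arm_command(commands=[0.57,0,-0.009,0,0,0,0.048,0.57,0.002,-0.018,0,0,0,0.095,0.57,0.004,-0.026,0,0,0,0.138,0.57,0.004,-0.026,0,0,0,0.138,0.57,0.004,-0.026,0,0,0,0.138])

```text
time_s: 18.58
position: [0.4728, -0.1422, 0.0411]
tool_rot: [[0.118, 0.993, 0.0], [0.993, -0.118, -0.0], [-0.0, 0.001, -1.0]]
ft_force: [-0.7, 0.0, -0.8]
grip_width: 0.0181
gripper_force: 0.0
```

```bash
python3 - <<'E'
from h import *
st(); wpl()
swing((.4783,-.0988),-93.8,[-.05],.041)
E
```

```text
t 18.58 p [ 0.4728 -0.1422  0.0411] phi -6.78 tilt [-0.     0.001] q [-31.  32.  99.  -0.  49. -24.] F [-0.66  0.03 -0.77] M [-0.    0.04  0.02] w 0.0181 0.0
  wor [319.2 197.2] 78 [477.9 -94.3]
  wor [321.7 216.8] 246 [ 478.  -101.6]
-0.05 [-0.0007, 0.0007, -0.0001, 0.0002, 0.0001, -0.0007]
```

P4's arm is home. Next P2.

```bash
python3 - <<'E'
from h import *
swing((.4704,.0415),-87.5,[1.34],.10)
E
```

```text
1.34 [0.358, 0.0397, -0.1181, 0.0001, 0.0002, -0.7169]
```

arm_command(commands=[0.57,0,0,-0.08,0,0,0,0.57,0,0,-0.12,0,0,0,0.57,0.358,0.04,-0.12,0,0,-0.717,0.57,0.358,0.04,-0.12,0,0,-0.717,0.57,0.358,0.04,-0.12,0,0,-0.717,0.57,0.358,0.04,-0.12,0,0,-0.717,0.57,0.358,0.04,-0.12,0,0,-0.717,0.57,0.358,0.04,-0.12,0,0,-0.717,0.57,0.358,0.04,-0.12,0,0,-0.717,0.57,0.358,0.04,-0.12,0,0,-0.717,0.57,0.358,0.04,-0.12,0,0,-0.717,0.57,0.358,0.04,-0.12,0,0,-0.717])

```text
time_s: 19.63
position: [0.5141, 0.0335, 0.1007]
tool_rot: [[-0.908, 0.419, -0.0], [0.419, 0.908, -0.0], [0.0, -0.0, -1.0]]
ft_force: [0.8, 0.0, -0.6]
grip_width: 0.0181
gripper_force: 0.0
```

```bash
python3 - <<'E'
from h import *
st(); wpl()
swing((.4704,.0415),-87.5,[1.34],.041)
E
```

```text
t 19.63 p [0.5141 0.0335 0.1007] phi 65.24 tilt [ 0. -0.] q [ -9.  28.  92.  -0.  60. -75.] F [ 0.83  0.05 -0.57] M [-0.02 -0.    0.03] w 0.0181 0.0
  wor [604.   25.4] 40 [463.5 196.3]
  wor [582.   38.8] 69 [464.7 186.1]
  wor [297.4 184.7] 296 [470.4  41. ]
  wor [ 71.5 305.7] 241 [ 478.5 -100.4]
  wor [320.6 440.6] 30 [619.1 -14.8]
plate pv [463.5 196.3] rect [478.5 182.2] [ 6.7 33.3] xdir deg -6.1 ctr from pivot [497.3 192.6] knob0 [507.2 191.6]
plate pv [460.3 191.2] rect [478.5 182.2] [ 6.7 33.3] xdir deg -6.1 ctr from pivot [494.1 187.6] knob0 [504.1 186.5]
plate pv [464.7 186.1] rect [478.5 182.2] [ 6.7 33.3] xdir deg -6.1 ctr from pivot [498.5 182.4] knob0 [508.4 181.4]
plate pv [470.4  41. ] rect [470.1  43.9] [22.  59.1] xdir deg -176.5 ctr from pivot [436.4  39. ] knob0 [426.4  38.4]
plate pv [470.4  41. ] rect [472.6  -3.6] [59.3 74.1] xdir deg -87.3 ctr from pivot [472.    7.1] knob0 [472.5  -2.9]
plate pv [ 478.5 -100.4] rect [ 476.  -125.8] [58.5 93.4] xdir deg -94.3 ctr from pivot [ 475.9 -134.3] knob0 [ 475.2 -144.3]
1.34 [0.0008, -0.0007, 0.1195, 0.0, 0.0, -0.1135]
```

arm_command(commands=[0.57,0.001,-0.001,0,0,0,-0.114,0.57,0.001,-0.001,0.02,0,0,-0.114,0.57,0.001,-0.001,0.09,0,0,-0.114,0.57,0.001,-0.001,0.12,0,0,-0.114,0.57,0.001,-0.001,0.12,0,0,-0.114])

```text
time_s: 20.1
position: [0.5119, 0.0333, 0.0381]
tool_rot: [[-0.979, 0.202, -0.006], [0.202, 0.979, 0.001], [0.006, -0.0, -1.0]]
ft_force: [-0.2, -0.1, -1.1]
grip_width: 0.0183
gripper_force: 0.0
```

arm_command(commands=[0.57,0,-0.009,0,0,0,0.048,0.57,0.002,-0.018,0,0,0,0.095,0.57,0.004,-0.026,0,0,0,0.143,0.57,0.007,-0.034,0,0,0,0.191,0.57,0.011,-0.042,0,0,0,0.239,0.57,0.015,-0.05,0,0,0,0.286,0.57,0.021,-0.057,0,0,0,0.334,0.57,0.027,-0.063,0,0,0,0.382,0.57,0.033,-0.069,0,0,0,0.43,0.57,0.04,-0.074,0,0,0,0.477,0.57,0.048,-0.078,0,0,0,0.525,0.57,0.056,-0.082,0,0,0,0.573])

```text
time_s: 21.1
position: [0.4784, -0.0017, 0.0419]
tool_rot: [[-0.162, 0.987, 0.002], [0.987, 0.162, -0.001], [-0.001, 0.002, -1.0]]
ft_force: [0.3, 0.5, 0.4]
grip_width: 0.0188
gripper_force: 0.2
```

```bash
python3 - <<'E'
from h import *
st(); wpl()
swing((.4704,.0415),-87.5,[.05,-.06],.041)
E
```

```text
t 21.1 p [ 0.4784 -0.0017  0.0419] phi 9.32 tilt [-0.001  0.002] q [-14.  31. 102.  -0.  48. -24.] F [0.34 0.5  0.4 ] M [ 0.03 -0.06  0.04] w 0.0188 0.2
  wor [318.5 208.7] 834 [470.5  41.4]
0.05 [-0.0003, -0.0061, 0.0017, 0.0006, 0.0003, 0.0302]
-0.06 [0.0009, -0.0158, 0.0016, 0.0006, 0.0002, 0.0828]
```

Next: P3, whose arm is at 0.69, pivot (622.5,-13.8) and direction about -87.8+0.69 rad.

arm_command(commands=[0.57,0,-0.006,0.001,0,0,0.03,0.57,0.001,-0.016,0.001,0,0,0.083,0.57,0.001,-0.016,0.001,0,0,0.083,0.57,0.001,-0.016,0.001,0,0,0.083,0.57,0.001,-0.016,-0.08,0,0,0.083,0.57,0.001,-0.016,-0.14,0,0,0.083,0.57,0.001,-0.016,-0.14,0,0,0.083])

```text
time_s: 21.73
position: [0.4723, -0.0027, 0.1157]
tool_rot: [[0.001, 1.0, 0.009], [1.0, -0.001, -0.002], [-0.002, 0.009, -1.0]]
ft_force: [1.6, -0.8, 0.1]
grip_width: 0.0183
gripper_force: 0.0
```

```bash
python3 - <<'E'
from h import *
st(); wpl()
swing((.6225,-.0138),-87.8,[.69],.105)
E
```

```text
t 21.73 p [ 0.4723 -0.0027  0.1157] phi -0.04 tilt [-0.002  0.009] q [-15.  23.  98.   0.  58. -15.] F [ 1.59 -0.79  0.07] M [-0.02 -0.04  0.02] w 0.0183 0.0
  wor [314.2 176.5] 291 [469.8  41.2]
  wor [580.9 272.5] 315 [623.3 -14.5]
  wor [327.  397.9] 186 [477.2 -99.8]
plate pv [623.3 -14.5] rect [621.2 -46.8] [64.1 98.1] xdir deg -87.8 ctr from pivot [624.6 -48.5] knob0 [624.9 -58.5]
0.69 [-0.0877, 0.3609, 0.0193, 0.0025, 0.0018, -0.3483]
```

arm_command(commands=[0.57,-0.087,0.361,0.012,0,0,-0.348,0.57,-0.087,0.361,0.012,0,0,-0.348,0.57,-0.087,0.361,0.012,0,0,-0.348,0.57,-0.087,0.361,0.012,0,0,-0.348,0.57,-0.087,0.361,0.012,0,0,-0.348,0.57,-0.087,0.361,0.012,0,0,-0.348,0.57,-0.087,0.361,0.012,0,0,-0.348,0.57,-0.087,0.361,0.012,0,0,-0.348])

```text
time_s: 22.45
position: [0.6495, -0.0465, 0.1037]
tool_rot: [[-0.661, 0.75, -0.002], [0.75, 0.661, 0.0], [0.002, -0.001, -1.0]]
ft_force: [-0.1, 0.0, 0.1]
grip_width: 0.0186
gripper_force: 0.0
```

```bash
python3 - <<'E'
from h import *
st(); wpl()
swing((.6225,-.0138),-87.8,[.69],.041)
d=view("wrist"); im=d["image"]; g=cv2.resize(im[60:420,180:480],None,fx=1.5,fy=1.5); cv2.imwrite("pics/w8.png",g[:,:,::-1]); np.savez("w8.npz",o=d["origin"],R=d["orientation"],K=d["intrinsics"])
E
```

```text
t 22.45 p [ 0.6495 -0.0465  0.1037] phi 41.4 tilt [ 0.002 -0.001] q [-14.  39.  69.  -0.  72. -56.] F [-0.1   0.01  0.11] M [ 0.02 -0.03  0.07] w 0.0186 0.0
  wor [472.5  83.1] 550 [643.4  68.5]
  wor [322.9 184.6] 429 [622.3 -14. ]
0.69 [-0.0037, 0.0035, 0.1263, -0.0004, -0.0006, -0.0031]
```

View pics/w8.png

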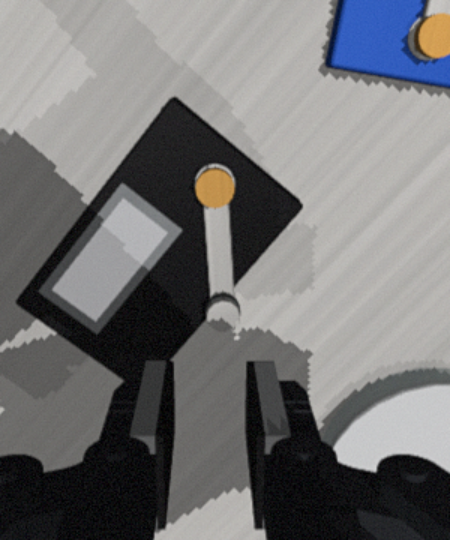

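The knob at crop (224,317) is about 2 mm beyond my estimate. I correct for that, descend and swing home.

arm_command(commands=[0.57,-0.003,0.007,0.02,0,0,-0.02,0.57,-0.003,0.007,0.09,0,0,-0.02,0.57,-0.003,0.007,0.126,0,0,-0.02,0.57,-0.003,0.007,0.126,0,0,-0.02])

```text
time_s: 22.88
position: [0.6511, -0.0448, 0.0379]
tool_rot: [[-0.692, 0.722, -0.007], [0.722, 0.692, 0.002], [0.006, -0.004, -1.0]]
ft_force: [-1.0, -0.7, -0.5]
grip_width: 0.0185
gripper_force: 0.0
```

```bash
python3 - <<'E'
from h import *
st(); swing((.6225,-.0138),-87.8,[.6,.5,.4,.3,.2,.1,0,-.06],.041)
E
```

```text
t 22.88 p [ 0.6511 -0.0448  0.0379] phi 43.8 tilt [ 0.006 -0.004] q [-14.  44.  72.   0.  65. -58.] F [-1.   -0.7  -0.55] M [ 0.05 -0.01 -0.  ] w 0.0185 0.0
0.6 [-0.0028, -0.0095, -0.0062, -0.0021, -0.003, 0.0602]
0.5 [-0.0013, -0.0181, -0.0062, -0.0023, -0.0029, 0.1079]
0.4 [0.0011, -0.0266, -0.0061, -0.0024, -0.0027, 0.1557]
0.3 [0.0044, -0.0348, -0.0061, -0.0025, -0.0026, 0.2034]
0.2 [0.0084, -0.0426, -0.006, -0.0027, -0.0025, 0.2512]
0.1 [0.0132, -0.05, -0.006, -0.0028, -0.0024, 0.2989]
0 [0.0187, -0.0568, -0.0059, -0.0029, -0.0023, 0.3467]
-0.06 [0.0223, -0.0607, -0.0059, -0.003, -0.0022, 0.3753]
```

arm_command(commands=[0.57,-0.002,-0.01,-0.004,0,0,0.06,0.57,-0.001,-0.018,-0.004,0,0,0.108,0.57,0.001,-0.027,-0.004,0,0,0.156,0.57,0.004,-0.035,-0.004,0,0,0.203,0.57,0.008,-0.043,-0.004,0,0,0.251,0.57,0.013,-0.05,-0.004,0,0,0.299,0.57,0.019,-0.057,-0.004,0,0,0.347,0.57,0.022,-0.061,-0.004,0,0,0.375,0.57,0.022,-0.061,-0.004,0,0,0.375,0.57,0.022,-0.061,-0.004,0,0,0.375])

```text
time_s: 23.72
position: [0.6243, -0.0588, 0.045]
tool_rot: [[0.018, 1.0, 0.002], [1.0, -0.018, -0.0], [-0.0, 0.002, -1.0]]
ft_force: [-0.1, -0.3, 0.4]
grip_width: 0.0181
gripper_force: 0.0
```

```bash
python3 - <<'E'
from h import *
st(); wpl(); swing((.467,.1904),-84.3,[1.34],.105)
E
```

```text
t 23.72 p [ 0.6243 -0.0588  0.045 ] phi -1.05 tilt [-0.     0.002] q [-16.  41.  77.   0.  63. -15.] F [-0.15 -0.29  0.38] M [-0.01 -0.02  0.01] w 0.0181 0.0
  wor [313.2 204.8] 820 [622.3 -14.2]
1.34 [0.4825, -0.236, -0.121, 0.0004, 0.0006, -0.6959]
```

arm_command(commands=[0.57,0,0,0.007,0,0,0,0.57,0,-0.006,0.007,0,0,0.03,0.57,0,-0.006,0.007,0,0,0.03,0.57,0,-0.006,0.007,0,0,0.03])

```text
time_s: 24.1
position: [0.621, -0.0586, 0.0402]
tool_rot: [[0.08, 0.997, -0.0], [0.997, -0.08, 0.0], [0.0, -0.0, -1.0]]
ft_force: [0.1, 0.7, 0.4]
grip_width: 0.0185
gripper_force: 0.0
```

```bash
python3 - <<'E'
from h import *
st(); wpl(); swing((.467,.1904),-84.3,[1.34],.105)
E
```

```text
t 24.1 p [ 0.621  -0.0586  0.0402] phi -4.61 tilt [ 0. -0.] q [-16.  41.  77.  -0.  62. -12.] F [0.09 0.71 0.43] M [-0.01  0.    0.04] w 0.0185 0.0
  wor [314.  208.7] 842 [622.1 -14.4]
1.34 [0.4672, -0.2593, -0.1296, -0.0, -0.0001, -0.7257]
```

arm_command(commands=[0.57,0,0,-0.08,0,0,0,0.57,0,0,-0.13,0,0,0,0.57,0.467,-0.259,-0.13,0,0,-0.726,0.57,0.467,-0.259,-0.13,0,0,-0.726,0.57,0.467,-0.259,-0.13,0,0,-0.726,0.57,0.467,-0.259,-0.13,0,0,-0.726,0.57,0.467,-0.259,-0.13,0,0,-0.726,0.57,0.467,-0.259,-0.13,0,0,-0.726,0.57,0.467,-0.259,-0.13,0,0,-0.726,0.57,0.467,-0.259,-0.13,0,0,-0.726,0.57,0.467,-0.259,-0.13,0,0,-0.726,0.57,0.467,-0.259,-0.13,0,0,-0.726])

```text
time_s: 25.15
position: [0.511, 0.1854, 0.1053]
tool_rot: [[-0.923, 0.384, 0.0], [0.384, 0.923, -0.0], [-0.0, -0.0, -1.0]]
ft_force: [0.3, 0.0, -0.1]
grip_width: 0.0184
gripper_force: 0.0
```

```bash
python3 - <<'E'
from h import *
st(); wpl(); swing((.467,.1904),-84.3,[1.34],.041)
E
```

```text
t 25.15 p [0.511  0.1854 0.1053] phi 67.42 tilt [-0. -0.] q [  7.  30.  88.  -0.  63. -60.] F [ 0.28  0.01 -0.09] M [-0.03  0.02 -0.01] w 0.0184 0.0
  wor [295.1 184. ] 400 [466.9 189.7]
  wor [ 50.  294.6] 254 [471.   39.2]
plate pv [466.9 189.7] rect [470.6 156.3] [59.3 95.9] xdir deg -83.8 ctr from pivot [470.5 155.9] knob0 [471.6 146. ]
plate pv [471.   39.2] rect [471.8  17.8] [57.6 86.3] xdir deg -87.3 ctr from pivot [472.6   5.3] knob0 [473.   -4.7]
1.34 [0.0005, -0.0012, 0.1285, -0.0, 0.0, -0.1222]
```

arm_command(commands=[0.57,0.001,-0.002,0,0,0,-0.122,0.57,0.001,-0.002,0.02,0,0,-0.122,0.57,0.001,-0.002,0.09,0,0,-0.122,0.57,0.001,-0.002,0.126,0,0,-0.122,0.57,0.001,-0.002,0.126,0,0,-0.122,0.57,0.001,-0.002,0.126,0,0,-0.122])

```text
time_s: 25.7
position: [0.5103, 0.184, 0.042]
tool_rot: [[-0.989, 0.149, -0.001], [0.149, 0.989, -0.0], [0.001, -0.0, -1.0]]
ft_force: [-0.5, -0.3, -0.3]
grip_width: 0.0179
gripper_force: 0.0
```

arm_command(commands=[0.57,0,-0.009,0,0,0,0.048,0.57,0.002,-0.018,0,0,0,0.095,0.57,0.004,-0.026,0,0,0,0.143,0.57,0.007,-0.034,0,0,0,0.191,0.57,0.011,-0.042,0,0,0,0.239,0.57,0.015,-0.05,0,0,0,0.286,0.57,0.021,-0.057,0,0,0,0.334,0.57,0.027,-0.063,0,0,0,0.382,0.57,0.033,-0.069,0,0,0,0.43,0.57,0.04,-0.074,0,0,0,0.477,0.57,0.048,-0.078,0,0,0,0.525,0.57,0.056,-0.082,0,0,0,0.573])

```text
time_s: 26.7
position: [0.4776, 0.1475, 0.044]
tool_rot: [[-0.215, 0.977, 0.004], [0.977, 0.215, 0.0], [-0.001, 0.004, -1.0]]
ft_force: [0.1, -0.2, 0.0]
grip_width: 0.0185
gripper_force: 0.2
```

```bash
python3 - <<'E'
from h import *
st(); wpl(); swing((.467,.1904),-84.3,[.05,-.06],.041)
E
```

```text
t 26.7 p [0.4776 0.1475 0.044 ] phi 12.43 tilt [-0.001  0.004] q [ 4. 32. 98. -0. 50. -9.] F [ 0.12 -0.25  0.04] M [ 0.05 -0.08  0.03] w 0.0185 0.2
  wor [317.3 206.9] 860 [467.  190.2]
0.05 [0.0003, -0.0065, 0.0058, 0.0013, 0.0002, 0.0296]
-0.06 [0.0014, -0.0162, 0.0058, 0.0013, 0.0001, 0.0821]
```

arm_command(commands=[0.57,0,-0.007,0.004,0,0,0.03,0.57,0.001,-0.016,0.004,0,0,0.082,0.57,0.001,-0.016,0.004,0,0,0.082,0.57,0.001,-0.016,0.004,0,0,0.082,0.57,0.001,-0.016,-0.08,0,0,0.082,0.57,0.001,-0.016,-0.16,0,0,0.082,0.57,0.001,-0.016,-0.24,0,0,0.082,-1,0.001,-0.016,-0.32,0,0,0.082,-1,0.001,-0.016,-0.4,0,0,0.082,-1,0.001,-0.016,-0.48,0,0,0.082,-1,0.001,-0.016,-0.48,0,0,0.082])

```text
time_s: 27.67
position: [0.4707, 0.1466, 0.2904]
tool_rot: [[-0.055, 0.998, 0.015], [0.998, 0.055, 0.001], [0.0, 0.015, -1.0]]
ft_force: [0.9, -0.0, -0.4]
grip_width: 0.0662
gripper_force: 0.0
```

```bash
cat > kin.py <<'E'
import numpy as np
from scipy.optimize import least_squares
from scipy.spatial.transform import Rotation as Ro
D=[([56.4177,21.8413,74.3874,0,83.8581,-12.338],[.19916,.51237,.24969]),([-3,8,74,0,98,-3],[.4428,.0949,.3726]),([3,32,99,0,49,-2],[.4722,.1451,.0423]),
([8,27,85,0,68,-79],[.5123,.1871,.1433]),([-15,25,99,0,56,-17],[.4717,-.0025,.0983]),([-9,33,96,0,51,-93],[.5149,.0365,.0421]),([-17,36,75,0,69,-15],[.6135,-.0624,.1004]),
([-31,32,99,0,49,-24],[.4728,-.1422,.0411]),([-14,44,71,0,66,-71],[.6565,-.0426,.0427]),([-25,19,74,0,87,-102],[.5199,-.1095,.28])]
def rot(q): return (Ro.from_euler("ZY",[q[0],q[1]+q[2]],degrees=True)*Ro.from_euler("ZYZ",q[3:],degrees=True)).as_matrix()
def fk(q,x):
    a1,a2,a3,h,lat,L,e=x; t2=np.radians(q[1]); t=np.radians(q[1]+q[2]); R=rot(q)
    w=np.array([a1+a2*np.sin(t2)+a3*np.sin(t)-e*np.cos(t),lat,h+a2*np.cos(t2)+a3*np.cos(t)+e*np.sin(t)])
    return Ro.from_euler("z",q[0],degrees=True).apply(w)+L*R[:,2],R
x=least_squares(lambda x:np.r_[np.concatenate([(fk(q,x)[0]-p)*(5 if i==0 else 1) for i,(q,p) in enumerate(D)]),.01*(np.array(x)[[0,6]])],[.0,.35,.35,.3,.1,.25,0]).x
lo=np.array([-178,-50,13,-81,10,-165]);hi=np.array([178,133,142,261,163,165])
def ik(p,R):
    best=None
    for s in ([0,30,90,0,60,0],[-60,30,90,-50,40,0],[-60,30,90,0,60,100],[-40,40,90,60,40,-90]):
        r=least_squares(lambda q:np.r_[(fk(q,x)[0]-p)*5,(rot(q)-R).ravel()],s,x_scale=30)
        q=(r.x+180)%360-180
        if q[3]<-90:q[3]+=360
        if r.cost<1e-4:
            m=np.minimum(q-lo,hi-q).min()
            if best is None or m>best[0]: best=(m,q)
    return best
def Rt(yx,al):  # tool y = yx*world x, tool z tilted al deg from down toward +y
    a=np.radians(al); y=np.array([yx,0,0.]); z=np.array([0,np.sin(a),-np.cos(a)]); return np.c_[np.cross(y,z),y,z]
E
python3 - <<'E'
from h import *; from kin import *
st(); wpl(); d=view("scene"); scn()
print(x.round(3),[np.linalg.norm(fk(q,x)[0]-p).round(3) for q,p in D]); s=env.observe(); print(np.abs(rot(s["q"])-s["tool_rot"]).max())
def show(n,p,yx,al):
    b=ik(np.array(p),Rt(yx,al)); print(n,yx,al,None if b is None else (round(b[0]),b[1].round(0)))
for y in (-.46,-.33):
  for be in (-60,-75,-90):
    for yx in (1,-1): show("slot%.2f"%y,[.48,y,.08],yx,be)
for nm,px,py in (("P4",.477,-.118),("P2",.471,.02),("P1",.469,.17)):
    for al in (0,-15,-30):
        for yx in (1,-1): show(nm,[px,py,.02],yx,al)
for al in (0,30): show("stage",[.5,-.2,.02],1,al)
show("stage",[.5,-.2,.02],-1,0)
E
```

```text
t 27.67 p [0.4707 0.1466 0.2904] phi 3.17 tilt [0.    0.015] q [ 4. 14. 79.  0. 86.  0.] F [ 0.94 -0.04 -0.4 ] M [-0.03  0.01 -0.01] w 0.0662 0.0
  wor [313.4 148.4] 103 [466.  190.1]
  wor [477.6 277.9] 96 [643.   67.7]
  wor [309.2 294.5] 72 [469.   40.4]
  wor [310.3 405.6] 73 [476.8 -99.2]
plate pv [466.  190.1] rect [468.9 156.5] [58.4 94.6] xdir deg -85.1 ctr from pivot [468.9 156.2] knob0 [469.8 146.3]
plate pv [469.   40.4] rect [470.7   9.3] [58.9 98.4] xdir deg -87.7 ctr from pivot [470.4   6.5] knob0 [470.8  -3.5]
  or [342.2 175.5] 18 [477.3 -98.7]
  or [324.3 230.9] 24 [620.1 -14.2]
  or [447.3 244. ] 26 [466.2 189.6]
  or [345.  259.8] 21 [644.1  67.9]
[ 0.002  0.537  0.349 -0.16   0.118 -0.055 -0.106] [np.float64(0.0), np.float64(0.003), np.float64(0.003), np.float64(0.005), np.float64(0.003), np.float64(0.004), np.float64(0.005), np.float64(0.004), np.float64(0.005), np.float64(0.004)]
1.0521639734284645
slot-0.46 1 -60 (26, array([-56.,  43.,  59., -55.,  36.,  68.]))
slot-0.46 -1 -60 (26, array([ -56.,   43.,   59.,  -55.,   36., -112.]))
slot-0.46 1 -75 (3, array([
[... 1192 characters left out ...]
, array([-14.,  33., 104., -22.,  42., -88.]))
P2 1 -30 (35, array([-15.,  32., 103., -43.,  45., 106.]))
P2 -1 -30 (35, array([-15.,  32., 103., -43.,  45., -74.]))
P1 1 0 (36, array([ 6., 34., 99., -0., 46., 96.]))
P1 -1 0 (36, array([  6.,  34.,  99.,   0.,  46., -84.]))
P1 1 -15 (39, array([  5.,  34., 100., -20.,  49., 108.]))
P1 -1 -15 (39, array([  5.,  34., 100., -20.,  49., -72.]))
P1 1 -30 (42, array([  3.,  33., 100., -38.,  55., 117.]))
P1 -1 -30 (42, array([  3.,  33., 100., -38.,  55., -63.]))
stage 1 0 (40, array([-34.,  37.,  93.,  -0.,  50.,  56.]))
stage 1 30 (48, array([-32.,  36.,  94.,  27.,  70.,  44.]))
stage -1 0 (40, array([ -34.,   37.,   93.,    0.,   50., -124.]))
```

Arms are home. The plan for the sound plates is to reverse each at a staging spot, regrasp it tilted, then pitch it upright into the rack. First I look over the rack.

arm_command(commands=[-1,-0.55,0.05,-0.02,0,0,0.027,-1,-0.55,0.05,-0.02,0,0,0.027,-1,-0.55,0.05,-0.02,0,0,0.027,-1,-0.55,0.05,-0.02,0,0,0.027,-1,-0.55,0.05,-0.02,0,0,0.027,-1,-0.55,0.05,-0.02,0,0,0.027,-1,-0.55,0.05,-0.02,0,0,0.027])

```text
time_s: 28.4
position: [0.5074, -0.1306, 0.2904]
tool_rot: [[0.006, 1.0, -0.003], [1.0, -0.006, 0.001], [0.001, -0.003, -1.0]]
ft_force: [0.1, -0.7, -0.5]
grip_width: 0.0857
gripper_force: 0.0
```

arm_command(commands=[-1,-0.54,0,0,0,0,0,-1,-0.54,0,0,0,0,0,-1,-0.54,0,0,0,0,0,-1,-0.54,0,0,0,0,0,-1,-0.54,0,0,0,0,0,-1,-0.54,0,0,0,0,0,-1,-0.54,0,0,0,0,0,-1,-0.54,0,0,0,0,0,-1,-0.54,0,0,0,0,0])

```text
time_s: 29.15
position: [0.5058, -0.3977, 0.2897]
tool_rot: [[0.006, 1.0, -0.003], [1.0, -0.006, 0.003], [0.003, -0.003, -1.0]]
ft_force: [0.0, 0.1, 0.6]
grip_width: 0.0854
gripper_force: 0.0
```

```bash
python3 - <<'E'
from h import *
st(); d=view("wrist"); im=d["image"]; cv2.imwrite("pics/w9.png",im[:,:,::-1]); np.savez("w9.npz",o=d["origin"],R=d["orientation"],K=d["intrinsics"],im=im); st()
E
```

```text
t 29.15 p [ 0.5058 -0.3977  0.2897] phi -0.32 tilt [ 0.003 -0.003] q [-49.  31.  53.   0.  97. -48.] F [0.05 0.14 0.62] M [0.03 0.05 0.  ] w 0.0854 0.0
t 29.2 p [ 0.5061 -0.3966  0.2905] phi -0.26 tilt [ 0.003 -0.002] q [-49.  31.  53.   0.  97. -48.] F [0.18 0.4  0.38] M [-0.05 -0.03 -0.05] w 0.0853 0.0
```

View pics/w9.png

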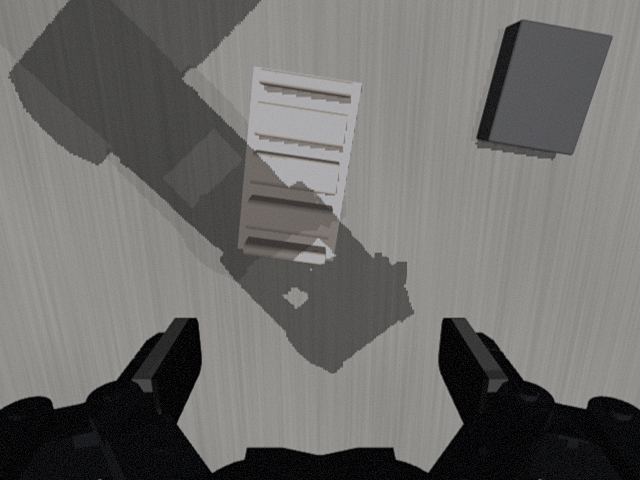

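The rack's base corners are at (254,67), (361,83), (333,264) and (238,248), so it is turned by about -8.5°.

```bash
python3 - <<'E'
from h import *
z=np.load("w9.npz"); d=dict(origin=z["o"],orientation=z["R"],intrinsics=z["K"]); im=z["im"]
C=ray(d,[(254,67),(361,82.5),(333.5,264),(238,248)],.008)[:,:2]; print((C*1000).round(1)); 
for i in range(4): print(np.linalg.norm(C[i]-C[(i+1)%4])*1000)
c=C.mean(0); u=(C[1]-C[0])+(C[2]-C[3]); v=(C[0]-C[3])+(C[1]-C[2]); print("ctr",c,"yaw",np.degrees(np.arctan2(u[1],u[0])),np.degrees(np.arctan2(-v[0],v[1])))
yaw=(np.degrees(np.arctan2(u[1],u[0]))*100+np.degrees(np.arctan2(-v[0],v[1]))*176)/276
ex=np.array([np.cos(np.radians(yaw)),np.sin(np.radians(yaw))]); ey=np.array([-ex[1],ex[0]])
for s in (66,22,-22,-66): print("slot",s,(c+ey*s/1000).round(4))
# profile along ey at z=.034 plane along several rack x
for xo in (-.03,0.0,.03):
    t=np.arange(-95,96,2); P=np.array([[*(c+ex*xo+ey*k/1000),.034] for k in t]); px=proj(d,P).round().astype(int)
    print(xo," ".join(f"{k}:{im[b,a].max()}" for k,(a,b) in zip(t,px)))
E
```

```text
[[ 445.2 -281. ]
 [ 543.3 -294.9]
 [ 518.6 -473.5]
 [ 419.1 -455.2]]
99.07904418727315
180.30031568962355
101.20782448950327
176.13532522937396
ctr [ 0.48156443 -0.37617124] yaw -9.258807649970565 -8.212609451524315
slot 66 [ 0.4914 -0.3109]
slot 22 [ 0.4849 -0.3544]
slot -22 [ 0.4783 -0.3979]
slot -66 [ 0.4717 -0.4414]
-0.03 -95:84 -93:83 -91:72 -89:73 -87:72 -85:71 -83:85 -81:99 -79:110 -77:111 -75:94 -73:78 -71:62 -69:58 -67:60 -65:89 -63:110 -61:108 -59:112 -57:112 -55:101 -53:110 -51:110 -49:109 -47:106 -45:109 -43:111 -41:109 -39:109 -37:110 -35:113 -33:106 -31:97 -29:77 -27:63 -25:61 -23:88 -21:113 -19:109 -17:109 -15:106 -13:97 -11:99 -9:111 -7:110 -5:113 -3:114 -1:110 1:110 3:113 5:110 7:107 9:145 11:173 13:175 15:137 17:75 19:151 21:175 23:174 25:177 27:177 29:131 31:119 33:159 35:173 37:174 39:176 41:174 43:173 45:178 47:173 49:172 51:176 53:170 55:168 57:176 59:156 61:172 63:175 65:173 67:176 69:150 71:128 73:117 75:99 77:164 79:178 81:171 83:176 85:173 87:159 89:145 91:148 93:150 95:145
0.0 -95:81 -93:85 -91:89 -89:85 -87:84 -85:86 -83:96 -81:120 -79:126 -77:125 -75:110 
[... 605 characters left out ...]
51
0.03 -95:85 -93:85 -91:83 -89:85 -87:86 -85:81 -83:140 -81:176 -79:173 -77:177 -75:171 -73:166 -71:98 -69:69 -67:84 -65:95 -63:178 -61:173 -59:176 -57:150 -55:111 -53:120 -51:125 -49:128 -47:132 -45:125 -43:117 -41:106 -39:116 -37:114 -35:108 -33:108 -31:93 -29:80 -27:63 -25:64 -23:93 -21:125 -19:172 -17:176 -15:176 -13:113 -11:154 -9:175 -7:175 -5:170 -3:177 -1:174 1:171 3:174 5:168 7:173 9:172 11:174 13:174 15:161 17:87 19:174 21:174 23:174 25:170 27:144 29:130 31:115 33:159 35:174 37:175 39:176 41:175 43:176 45:170 47:177 49:172 51:173 53:173 55:173 57:173 59:155 61:168 63:175 65:175 67:177 69:176 71:122 73:105 75:74 77:168 79:176 81:178 83:175 85:170 87:157 89:144 91:148 93:147 95:141
```

```bash
python3 - <<'E'
from h import *; from kin import *
def Ry(yaw,al,yx=1):
    return Ro.from_euler("z",yaw,degrees=True).as_matrix()@Rt(yx,al)
for nm,p,yaw in (("s-66",[.4717,-.4414,.07],-8.6),("s-22",[.478,-.398,.07],-8.6),("s22",[.485,-.354,.07],-8.6),("s66",[.491,-.311,.07],-8.6),("s22up",[.485,-.354,.18],-8.6)):
    for be in (-45,-55,-60):
        b=ik(np.array(p),Ry(yaw,be)); print(nm,be,None if b is None else (round(b[0]),b[1].round(0)))
for p in ([.5,-.2,.02],[.6,-.2,.02],[.62,-.25,.02],[.5,-.2,.12]):
    for al in (0,30,35,45):
        b=ik(np.array(p),Ry(0,al)); print(p,al,b[1].round(0))
    b=ik(np.array(p),Ry(0,0,-1)); print(p,"rev",b[1].round(0))
# ik for P3, P4 grasp heading
E
```

```text
s-66 -45 (34, array([-56.,  42.,  66., -43.,  44.,  67.]))
s-66 -55 (25, array([-56.,  42.,  65., -56.,  42.,  75.]))
s-66 -60 (18, array([-56.,  42.,  65., -63.,  41.,  80.]))
s-22 -45 (34, array([-53.,  40.,  71., -46.,  44.,  72.]))
s-22 -55 (22, array([-54.,  39.,  70., -59.,  42.,  81.]))
s-22 -60 (15, array([-54.,  39.,  70., -66.,  42.,  85.]))
s22 -45 (32, array([-50.,  38.,  76., -49.,  45.,  77.]))
s22 -55 (19, array([-51.,  37.,  75., -62.,  44.,  86.]))
s22 -60 (13, array([-51.,  37.,  74., -68.,  44.,  90.]))
s66 -45 (30, array([-47.,  36.,  79., -51.,  46.,  82.]))
s66 -55 (17, array([-48.,  35.,  79., -64.,  45.,  90.]))
s66 -60 (11, array([-48.,  35.,  78., -70.,  46.,  94.]))
s22up -45 (41, array([-50.,  31.,  68., -40.,  55.,  64.]))
s22up -55 (30, array([-51.,  31.,  66., -51.,  52.,  70.]))
s22up -60 (25, array([-51.,  31.,  66., -56.,  50.,  73.]))
[0.5, -0.2, 0.02] 0 [-34.  37.  93.  -0.  50.  56.]
[0.5, -0.2, 0.02] 30 [-32.  36.  94.  27.  70.  44.]
[0.5, -0.2, 0.02] 35 [-32.  35.  94.  31.  73.  43.]
[0.5, -0.2, 0.02] 45 [-31.  35.  94.  38.  81.  43.]
[0.5, -
[... 175 characters left out ...]
 35 [-27.  42.  78.  31.  80.  52.]
[0.6, -0.2, 0.02] 45 [-26.  41.  78.  40.  86.  52.]
[0.6, -0.2, 0.02] rev [ -29.   43.   76.    0.   60. -119.]
[0.62, -0.25, 0.02] 0 [-32.  46.  69.   0.  64.  58.]
[0.62, -0.25, 0.02] 30 [-30.  45.  71.  26.  81.  52.]
[0.62, -0.25, 0.02] 35 [-30.  45.  71.  30.  84.  52.]
[0.62, -0.25, 0.02] 45 [-29.  44.  71.  38.  90.  52.]
[0.62, -0.25, 0.02] rev [ -32.   46.   69.   -0.   64. -122.]
[0.5, -0.2, 0.12] 0 [-34.  28.  87.   0.  64.  56.]
[0.5, -0.2, 0.12] 30 [-32.  27.  88.  25.  82.  51.]
[0.5, -0.2, 0.12] 35 [-32.  27.  88.  29.  86.  51.]
[0.5, -0.2, 0.12] 45 [-31.  26.  88.  37.  92.  51.]
[0.5, -0.2, 0.12] rev [ -34.   28.   87.   -0.   64. -124.]
```

Staging works kinematically. Picking P4 at its centre.

```bash
python3 - <<'E'
from h import *
st(); R=Rd(-3.9); print(mv([.4762,-.1328,.10],R)); print(mv([.4762,-.1328,.016],R))
E
```

```text
t 29.2 p [ 0.5061 -0.3966  0.2905] phi -0.26 tilt [ 0.003 -0.002] q [-49.  31.  53.   0.  97. -48.] F [0.18 0.4  0.38] M [-0.05 -0.03 -0.05] w 0.0853 0.0
[0.5264, -0.0615, 0.3826, -0.001, -0.0012, 0.0304]
[0.526, -0.0612, 0.5506, -0.001, -0.0012, 0.0304]
```

arm_command(commands=[-1,0.526,-0.061,0.38,0,0,0.03,-1,0.526,-0.061,0.38,0,0,0.03,-1,0.526,-0.061,0.38,0,0,0.03,-1,0.526,-0.061,0.38,0,0,0.03,-1,0.526,-0.061,0.38,0,0,0.03,-1,0.526,-0.061,0.38,0,0,0.03,-1,0.526,-0.061,0.38,0,0,0.03,-1,0.526,-0.061,0.38,0,0,0.03,-1,0.526,-0.061,0.38,0,0,0.03,-1,0.526,-0.061,0.38,0,0,0.03])

```text
time_s: 30.03
position: [0.4764, -0.1315, 0.1019]
tool_rot: [[0.064, 0.998, -0.002], [0.998, -0.064, 0.001], [0.001, -0.002, -1.0]]
ft_force: [0.6, -1.6, 0.4]
grip_width: 0.0856
gripper_force: 0.0
```

```bash
python3 - <<'E'
from h import *
st(); wpl(); R=Rd(-3.9); print(mv([.4762,-.1328,.016],R))
E
```

```text
t 30.03 p [ 0.4764 -0.1315  0.1019] phi -3.66 tilt [ 0.001 -0.002] q [-29.  26.  96.   0.  58. -26.] F [ 0.64 -1.56  0.43] M [-0.01  0.01 -0.01] w 0.0856 0.0
  wor [630.   4.] 145 [620.7 -18. ]
  wor [318.8 203.1] 435 [477.5 -98.7]
plate pv [620.7 -18. ] rect [615.1 -53.7] [57.3 84.1] xdir deg -89.2 ctr from pivot [621.1 -52. ] knob0 [621.3 -62. ]
plate pv [620.7 -18. ] rect [631.2 -36.7] [ 6.6 35.3] xdir deg -80.5 ctr from pivot [626.3 -51.6] knob0 [627.9 -61.4]
plate pv [477.5 -98.7] rect [ 474.6 -132.2] [59.7 96.7] xdir deg -94.8 ctr from pivot [ 474.7 -132.6] knob0 [ 473.8 -142.6]
[0.0003, -0.0023, 0.1733, 0.0002, 0.0001, 0.0012]
```

arm_command(commands=[-1,0,-0.003,0.08,0,0,0,-1,0,-0.003,0.15,0,0,0,-1,0,-0.003,0.172,0,0,0,-1,0,-0.003,0.172,0,0,0,0.6,0,-0.003,0.172,0,0,0,0.6,0,-0.003,0.172,0,0,0,0.6,0,-0.003,0.172,0,0,0,0.6,0,-0.003,0.172,0,0,0,0.6,0,-0.003,0.172,0,0,0,0.6,0,-0.003,0.172,0,0,0], newtons=80)

```text
time_s: 30.92
position: [0.4764, -0.1345, 0.0184]
tool_rot: [[0.068, 0.998, 0.003], [0.998, -0.068, -0.002], [-0.002, 0.003, -1.0]]
ft_force: [-3.0, -1.2, 9.6]
grip_width: 0.0574
gripper_force: 85.3
```

```bash
python3 - <<'E'
from h import *
st(); wpl()
E
```

```text
t 30.92 p [ 0.4764 -0.1345  0.0184] phi -3.91 tilt [-0.002  0.003] q [-29.  34. 100.  -0.  46. -26.] F [-2.99 -1.23  9.57] M [-0.09  0.61 -0.06] w 0.0574 85.3
  wor [314.3 234.7] 62 [477.1 -93.5]
  wor [335.4 250. ] 113 [483.3 -99. ]
  wor [314.5 266.4] 44 [ 476.4 -104. ]
```

Gripped. I lift and turn the plate half a turn in place.

arm_command(commands=[0.6,0,0,-0.05,0,0,0,0.6,0,0,-0.1,0,0,0,0.6,0,0,-0.1,0,0,0.53,0.6,0,0,-0.1,0,0,0.53,0.6,0,0,-0.1,0,0,0.53,0.6,0,0,-0.1,0,0,0.53,0.6,0,0,-0.1,0,0,0.53,0.6,0,0,-0.1,0,0,0.53,0.6,0,0,-0.1,0,0,0.53,0.6,0,0,-0.1,0,0,0.53,0.6,0,0,-0.1,0,0,0.53,0.6,0,0,-0.1,0,0,0.53])

```text
time_s: 31.97
position: [0.4758, -0.134, 0.0672]
tool_rot: [[0.925, 0.379, 0.001], [0.379, -0.925, -0.001], [0.001, 0.001, -1.0]]
ft_force: [0.4, -0.3, -4.8]
grip_width: 0.057
gripper_force: 90.1
```

arm_command(commands=[0.6,0,0,0,0,0,0.7,0.6,0,0,0,0,0,0.7,0.6,0,0,0,0,0,0.7,0.6,0,0,0,0,0,0.7,0.6,0,0,0,0,0,0.7,0.6,0,0,0,0,0,0.7,0.6,0,0,0,0,0,0.7,0.6,0,0,0,0,0,0.7,0.6,0,0,0,0,0,0.7,0.6,0,0,0,0,0,0.7,0.6,0,0,0,0,0,0.7,0.6,0,0,0,0,0,0.7])

```text
time_s: 32.97
position: [0.4758, -0.1339, 0.0669]
tool_rot: [[0.475, -0.88, 0.001], [-0.88, -0.475, -0.001], [0.001, -0.001, -1.0]]
ft_force: [0.2, -0.1, -3.3]
grip_width: 0.0572
gripper_force: 90.1
```

```bash
python3 - <<'E'
from h import *
st(); wpl(); print(mv([.476,-.134,.022],Rd(-180)))
E
```

```text
t 32.97 p [ 0.4758 -0.1339  0.0669] phi -151.64 tilt [ 0.001 -0.001] q [-29.  29.  98.   0.  53. 122.] F [ 0.23 -0.11 -3.31] M [-0.02 -0.04 -0.03] w 0.0572 90.1
  wor [321. 250.] 672 [ 484.2 -151.7]
[0.0003, -0.0003, 0.0897, -0.0004, -0.0003, 0.2344]
```

arm_command(commands=[0.6,0,0,0,0,0,0.234,0.6,0,0,0,0,0,0.234,0.6,0,0,0,0,0,0.234,0.6,0,0,0,0,0,0.234,0.6,0,0,0.05,0,0,0.234,0.6,0,0,0.08,0,0,0.234,0.6,0,0,0.093,0,0,0.234,0.6,0,0,0.093,0,0,0.234,-1,0,0,0.093,0,0,0.234,-1,0,0,0.093,0,0,0.234,-1,0,0,0.093,0,0,0.234,-1,0,0,0.093,0,0,0.234])

```text
time_s: 34.02
position: [0.4761, -0.134, 0.0205]
tool_rot: [[0.008, -1.0, 0.002], [-1.0, -0.008, -0.001], [0.001, -0.002, -1.0]]
ft_force: [-0.8, -0.3, -1.0]
grip_width: 0.0854
gripper_force: 0.0
```

arm_command(commands=[-1,0,0,-0.08,0,0,0,-1,0,0,-0.16,0,0,0,-1,0,0,-0.24,0,0,-0.5,-1,0,0,-0.24,0,0,-0.5,-1,0,0,-0.24,0,0,-0.5,-1,0,0,-0.24,0,0,-0.5,-1,0,0,-0.24,0,0,-0.5,-1,0,0,-0.24,0,0,-0.5,-1,0,0,-0.24,0,0,-0.5,-1,0,0,-0.24,0,0,-0.5,-1,0,0,-0.24,0,0,-0.5,-1,0,0,-0.24,0,0,-0.5])

```text
time_s: 35.02
position: [0.4757, -0.1338, 0.1401]
tool_rot: [[0.871, -0.492, 0.001], [-0.492, -0.871, -0.0], [0.001, 0.0, -1.0]]
ft_force: [-0.3, -0.6, -0.4]
grip_width: 0.0856
gripper_force: 0.0
```

arm_command(commands=[-1,0,0,0,0,0,-0.65,-1,0,0,0,0,0,-0.65,-1,0,0,0,0,0,-0.65,-1,0,0,0,0,0,-0.65,-1,0,0,0,0,0,-0.65,-1,0,0,0,0,0,-0.65,-1,0,0,0,0,0,-0.65,-1,0,0,0,0,0,-0.65,-1,0,0,0,0,0,-0.65,-1,0,0,0,0,0,-0.65,-1,0,0,0,0,0,-0.65])

```text
time_s: 35.93
position: [0.4757, -0.1338, 0.14]
tool_rot: [[0.661, 0.751, 0.001], [0.751, -0.661, -0.0], [0.0, 0.001, -1.0]]
ft_force: [0.1, 0.5, -0.4]
grip_width: 0.0856
gripper_force: 0.0
```

```bash
cat >> h.py <<'E'
def Rt(yaw,al): # tool y at yaw deg from world x; tool z tilted al deg from down toward (yaw+90)
    a=np.radians(al); y=np.array([1,0,0.]); z=np.array([0,np.sin(a),-np.cos(a)]); return Ro.from_euler("z",yaw,degrees=True).as_matrix()@np.c_[np.cross(y,z),y,z]
def grasp(pv,xd,al=32,xg=-12,zc=.008,hov=.10):
    # plate reversed: xd ~ +90 ; tool yaw = xd-90
    e=np.array([np.cos(np.radians(xd)),np.sin(np.radians(xd))]); c=np.array(pv)+.034*e+xg/1000*e; R=Rt(xd-90,al)
    return np.r_[c,zc],R
E
python3 - <<'E'
from h import *
st(); wpl(); scn()
E
```

```text
t 35.93 p [ 0.4757 -0.1338  0.14  ] phi -41.34 tilt [0.    0.001] q [-29.  23.  93.   0.  64.  12.] F [ 0.1   0.47 -0.36] M [-0.04  0.04  0.03] w 0.0856 0.0
  wor [88. 12.] 460 [467.8  42.2]
  wor [358.4 283.6] 226 [ 475.4 -171.6]
plate pv [467.8  42.2] rect [470.3   6.9] [58.6 96.8] xdir deg -87.8 ctr from pivot [469.1   8.2] knob0 [469.5  -1.8]
plate pv [ 475.4 -171.6] rect [ 475.7 -136.7] [60.  95.9] xdir deg 90.8 ctr from pivot [ 474.9 -137.6] knob0 [ 474.8 -127.6]
  or [391.4 206.6] 21 [469.8  40.8]
  or [324.3 230.9] 24 [620.1 -14.2]
  or [447.3 244. ] 26 [466.2 189.6]
  or [345.  259.8] 21 [644.1  67.9]
```

The reversed plate lies at pivot (475,-171.6), pointing at about 90.3°. I set up the tilted regrasp.

```bash
python3 - <<'E'
from h import *
p,R=grasp([.4755,-.1716],90.4,32,-14,.0225); print(p); h=p.copy(); h[2]=.11; print(mv(h,R)); print(mv(p,R,h,R))
E
```

```text
[ 0.47536037 -0.15160049  0.0225    ]
[-0.027, 0.0232, 0.0599, 0.0979, 0.2545, -0.3407]
[-0.0927, 0.0, 0.1484, 0.0, 0.0, 0.0]
```

arm_command(commands=[-1,-0.027,0.023,0.06,0.098,0.254,-0.341,-1,-0.027,0.023,0.06,0.098,0.254,-0.341,-1,-0.027,0.023,0.06,0.098,0.254,-0.341,-1,-0.027,0.023,0.06,0.098,0.254,-0.341,-1,-0.027,0.023,0.06,0.098,0.254,-0.341,-1,-0.027,0.023,0.06,0.098,0.254,-0.341,-1,-0.027,0.023,0.06,0.098,0.254,-0.341,-1,-0.027,0.023,0.06,0.098,0.254,-0.341,-1,-0.027,0.023,0.06,0.098,0.254,-0.341,-1,-0.027,0.023,0.06,0.098,0.254,-0.341])

```text
time_s: 36.87
position: [0.4753, -0.1518, 0.1095]
tool_rot: [[-0.001, 1.0, -0.005], [0.849, 0.004, 0.528], [0.528, -0.003, -0.849]]
ft_force: [0.9, 0.5, 0.4]
grip_width: 0.0847
gripper_force: 0.0
```

```bash
python3 - <<'E'
from h import *
st(); wpl(); p,R=grasp([.4755,-.1716],90.4,32,-14,.0225); print(mv(p,R)); print(env.observe()["tool_rot"].round(3))
E
```

```text
t 36.87 p [ 0.4753 -0.1518  0.1095] phi 0.2 tilt [ 0.528 -0.003] q [-43.  33.  88.  23.  83. -51.] F [0.9  0.48 0.4 ] M [-0.23 -0.01  0.01] w 0.0847 0.0
  wor [569.   14.3] 198 [644.7  69.6]
  wor [313.1  47.8] 214 [469.7  42.8]
  wor [550.7 122.1] 268 [621.1 -12.5]
  wor [319.8 384.1] 305 [ 474.7 -171.1]
plate pv [469.7  42.8] rect [471.    5.6] [59.  99.5] xdir deg -88.2 ctr from pivot [470.8   8.8] knob0 [471.1  -1.2]
plate pv [621.1 -12.5] rect [618.5 -48.7] [63.9 97.4] xdir deg -89.2 ctr from pivot [621.6 -46.5] knob0 [621.7 -56.5]
plate pv [ 474.7 -171.1] rect [ 475.3 -137.1] [59.4 94.9] xdir deg 90.3 ctr from pivot [ 474.6 -137.1] knob0 [ 474.5 -127.1]
[-0.0925, 0.0006, 0.148, -0.0004, 0.0009, -0.0016]
[[-0.002  1.    -0.005]
 [ 0.849  0.005  0.528]
 [ 0.528 -0.003 -0.849]]
```

arm_command(commands=[-1,-0.045,0,0.072,0,0,0,-1,-0.08,0,0.128,0,0,0,-1,-0.092,0,0.148,0,0,0,-1,-0.092,0,0.148,0,0,0,0.6,-0.092,0,0.148,0,0,0,0.6,-0.092,0,0.148,0,0,0,0.6,-0.092,0,0.148,0,0,0,0.6,-0.092,0,0.148,0,0,0,0.6,-0.092,0,0.148,0,0,0,0.6,-0.092,0,0.148,0,0,0], newtons=110)

```text
time_s: 37.75
position: [0.4759, -0.1527, 0.0256]
tool_rot: [[-0.008, 1.0, -0.002], [0.85, 0.008, 0.527], [0.527, 0.003, -0.85]]
ft_force: [-4.8, -5.4, 18.7]
grip_width: 0.0524
gripper_force: 111.3
```

```bash
python3 - <<'E'
from h import *
st()
E
```

```text
t 37.75 p [ 0.4759 -0.1527  0.0256] phi 0.44 tilt [0.527 0.003] q [-43.  40.  92.  24.  72. -55.] F [-4.79 -5.43 18.73] M [0.33 0.76 0.41] w 0.0524 111.3
```

arm_command(commands=[0.6,0.04,0,-0.06,0,0,0,0.6,0.08,0,-0.12,0,0,0,0.6,0.12,0,-0.19,0,0,0,0.6,0.15,0,-0.24,0,0,0,0.6,0.15,0,-0.24,0,0,0])

```text
time_s: 38.17
position: [0.4768, -0.1524, 0.1703]
tool_rot: [[-0.011, 1.0, 0.003], [0.853, 0.008, 0.522], [0.522, 0.008, -0.853]]
ft_force: [1.0, -0.2, -3.7]
grip_width: 0.0507
gripper_force: 115.1
```

```bash
python3 - <<'E'
from h import *
st(); wpl(); R=Rt(-8.6,-58); h=np.array([.4746,-.4220,.16]); print(mv(h,R)); R2=Rt(-8.6,-10); m=np.array([.475,-.30,.18]); print("via",mv(m,R2)); print(mv(h,R,m,R2))
E
```

```text
t 38.17 p [ 0.4768 -0.1524  0.1703] phi 0.45 tilt [0.522 0.008] q [-43.  28.  84.  23.  90. -48.] F [ 1.   -0.21 -3.75] M [-0.72 -0.01 -0.06] w 0.0507 115.1
  wor [522.3  71.7] 134 [643.8  68.7]
  wor [311.7  97.9] 147 [469.8  42.1]
  wor [504.  163.2] 150 [620.4 -13.4]
plate pv [469.8  42.1] rect [486.7  22.4] [26.7 65.3] xdir deg -89.3 ctr from pivot [470.2   8.1] knob0 [470.3  -1.9]
plate pv [469.8  42.1] rect [453.   23.9] [23.2 60. ] xdir deg -88.2 ctr from pivot [470.8   8.2] knob0 [471.1  -1.8]
plate pv [620.4 -13.4] rect [618.5 -49. ] [62.3 96. ] xdir deg -89.3 ctr from pivot [620.8 -47.4] knob0 [621.  -57.4]
[-0.4675, -0.0071, -0.2709, 0.0215, -0.7453, 0.0809]
via [-0.2387, -0.0042, -0.177, -0.0122, -0.3462, 0.0762]
[-0.2308, 0.0357, 0.0813, -0.0, -0.4, -0.0]
```

```bash
cat >> h.py <<'E'
def held(dy=.0154,dz=-.0196,al=32):
    # predicted pivot head pixel in wrist view for plate centre offset (dy,dz) at grasp tilt al
    d=view("wrist"); R0=Rt(0,al); T=np.array(d["tool_from_camera"]); K=np.array(d["intrinsics"])
    for nm,pt in (("head",[0,dy-.034,dz+.016]),("win",[-.015,dy+.01,dz+.006])):
        v=R0.T@np.array(pt); c=T[:3,:3].T@(v-T[:3,3]); print(nm,"pred px",(K@c/c[2])[:2].round(1))
    h=cv2.cvtColor(d["image"],cv2.COLOR_RGB2HSV); m=(h[...,0]>8)&(h[...,0]<26)&(h[...,1]>110)&(h[...,2]>45)
    for c,a,mm in blobs(m,60): print("  relaxed or",c.round(1),a)
E
python3 - <<'E'
from h import *
held(); d=view("side")
for c,a,m in blobs(orange(d["image"]),4): print("side",c.round(1),a)
E
```

```text
head pred px [320.8 403.8]
win pred px [282.6 281.7]
  relaxed or [524.7  71.2] 220
  relaxed or [313.1  97.3] 236
  relaxed or [507.4 162.5] 287
  relaxed or [319.7 396.9] 1240
side [312.2 247.3] 6
```

The plate has not slipped (head at (320,397) against a predicted (321,404)). I carry it to the rack and pitch it upright.

arm_command(commands=[0.6,-0.467,-0.007,-0.271,0.021,-0.745,0.081,0.6,-0.467,-0.007,-0.271,0.021,-0.745,0.081,0.6,-0.467,-0.007,-0.271,0.021,-0.745,0.081,0.6,-0.467,-0.007,-0.271,0.021,-0.745,0.081,0.6,-0.467,-0.007,-0.271,0.021,-0.745,0.081,0.6,-0.467,-0.007,-0.271,0.021,-0.745,0.081,0.6,-0.467,-0.007,-0.271,0.021,-0.745,0.081,0.6,-0.467,-0.007,-0.271,0.021,-0.745,0.081,0.6,-0.467,-0.007,-0.271,0.021,-0.745,0.081,0.6,-0.467,-0.007,-0.271,0.021,-0.745,0.081,0.6,-0.467,-0.007,-0.271,0.021,-0.745,0.081,0.6,-0.467,-0.007,-0.271,0.021,-0.745,0.081])

```text
time_s: 39.32
position: [0.4733, -0.4199, 0.1532]
tool_rot: [[0.075, 0.99, -0.121], [0.61, -0.142, -0.78], [-0.789, -0.016, -0.614]]
ft_force: [-0.6, -0.2, -4.8]
grip_width: 0.0507
gripper_force: 120.3
```

```bash
python3 - <<'E'
from h import *
st(); held(); R=Rt(-8.6,-58); print(mv([.4746,-.4220,.16],R)); 
E
```

```text
t 39.32 p [ 0.4733 -0.4199  0.1532] phi -8.15 tilt [-0.789 -0.016] q [-37.  34.  88. -66.  50.  12.] F [-0.59 -0.21 -4.79] M [ 1.04 -0.07 -0.11] w 0.0507 120.3
head pred px [321.1 398.9]
win pred px [282.6 276.3]
  relaxed or [ 50.2 347.1] 1897
  relaxed or [  3.9 344.1] 304
  relaxed or [319.7 401.6] 1245
[-0.0177, 0.0037, -0.0061, -0.0017, -0.046, 0.0089]
```

arm_command(commands=[0.6,-0.018,0.004,-0.006,-0.002,-0.046,0.009,0.6,-0.018,0.004,-0.006,-0.002,-0.046,0.009,0.6,-0.018,0.004,-0.006,-0.002,-0.046,0.009])

```text
time_s: 39.62
position: [0.4749, -0.4241, 0.1621]
tool_rot: [[0.081, 0.989, -0.127], [0.536, -0.151, -0.831], [-0.84, -0.0, -0.542]]
ft_force: [-0.3, -0.3, -4.6]
grip_width: 0.0504
gripper_force: 122.7
```

```bash
python3 - <<'E'
from h import *
st(); R=Rt(-8.6,-58)
for z in (.13,.10,.09,.08,.0725): print(z,mv([.4746,-.4220,z],R)) 
d=view("side"); im=d["image"]; hs=cv2.cvtColor(im,cv2.COLOR_RGB2HSV)
# dark plate region near rack in side view: expected corners
ex=np.array([np.cos(np.radians(-8.6)),np.sin(np.radians(-8.6)),0]); ey=np.array([-ex[1],ex[0],0]); s=env.observe()
c=s["position"]-.0196*ey-np.array([0,0,.0154])
for sx in(-1,1):
  for sz in (-1,1): print("pred corner",proj(d,c+sx*.03*ex+sz*.048*np.array([0,0,1])-.006*ey).round(0))
o=proj(d,c)[0].astype(int); x0,y0=o-60; sub=im[max(y0,0):y0+120,max(x0,0):x0+120].max(2)
print(o); print("\n".join("".join("#" if v<40 else ("+" if v<90 else ".") for v in r[::2]) for r in sub[::3]))
E
```

```text
t 39.62 p [ 0.4749 -0.4241  0.1621] phi -8.66 tilt [-0.84 -0.  ] q [-36.  35.  89. -72.  51.  19.] F [-0.27 -0.34 -4.64] M [ 1.   -0.15  0.01] w 0.0504 122.7
0.13 [0.0562, -0.0012, 0.0314, -0.0005, -0.0069, -0.0002]
0.1 [0.1066, -0.0011, 0.064, -0.0005, -0.0069, -0.0002]
0.09 [0.1234, -0.0011, 0.0748, -0.0005, -0.0069, -0.0002]
0.08 [0.1402, -0.0011, 0.0856, -0.0005, -0.0069, -0.0002]
0.0725 [0.1528, -0.0011, 0.0938, -0.0005, -0.0069, -0.0002]
pred corner [[418. 371.]]
pred corner [[426. 322.]]
pred corner [[448. 355.]]
pred corner [[458. 307.]]
[434 337]
.++++++++++++++++++++++++++++++++++.........................
..+++++++++++++++++++++++++++++++++.........................
..+++++++++++++++++++++.++++++++++++........................
++..++++++++++++++++++++++++++++++++........................
+++...++++++++++++++++++++++++++++++........................
+++....++++++++....++++++++++++++++.........................
+++++..+++++++++...+++++++++++++++..........................
++++++.++++++++.....++++++++++++++..........................
+++++++++++++++.......+++++++++...............++++
[... 1201 characters left out ...]
.............................
...................+###+##+.................................
...................+++#++...................................
.....................+......................................
............................................................
............................................................
............................................................
............................................................
............................................................
............................................................
............................................................
............................................................
```

```bash
python3 - <<'E'
from h import *
d=view("side"); im=cv2.imread("pics/side0.png")[:,:,::-1]
c=np.array([.48156,-.37617,0]); ex=np.array([np.cos(np.radians(-8.6)),np.sin(np.radians(-8.6)),0]); ey=np.array([-ex[1],ex[0],0])
for a,b in((-50,88),(-50,-88),(50,-88),(50,88)):
    print((a,b),proj(d,c+a/1e3*ex+b/1e3*ey+[0,0,.008]).round(1))
for z in (0.008,): pass
g=im.max(2); m=(g>165)
bl=[(cc,a,mm) for cc,a,mm in blobs(m,200) if 330<cc[0]<460 and 320<cc[1]<430]
for cc,a,mm in bl: 
    ys,xs=np.nonzero(mm); print(cc.round(0),a,"left",xs.min(),ys[xs==xs.min()].mean(),"bottom",xs[ys==ys.max()].mean(),ys.max(),"right",xs.max(),ys[xs==xs.max()].mean())
# cleaner plate outline now
cur=d["image"]; mk=(cur.max(2)<60)
sub=mk[300:376,400:470]; print("\n".join("".join("#" if v else "." for v in r) for r in sub[::2]))
E
```

```text
(-50, 88) [[341.  352.9]]
(-50, -88) [[406.8 424.3]]
(50, -88) [[453.7 396.4]]
(50, 88) [[384.8 332.3]]
[380. 347.] 517 left 358 351.5 bottom 366.0 360 right 401 341.5
[376. 387.] 536 left 341 352.0 bottom 406.0 422 right 410 420.0
[396. 363.] 582 left 373 367.5 bottom 382.5 377 right 418 357.5
[414. 380.] 647 left 390 385.0 bottom 400.0 395 right 436 374.0
[429. 394.] 265 left 409 404.0 bottom 412.0 407 right 448 385.5
.........................###########..................................
....................#......##########.................................
.............................#########................................
............................###########.............#.................
#.#..........................###########.....############.............
#.###.............................########.###############............
#####...............................######################............
#####..............................######################.............
#####.........................##########################..............
####......................###########
[... 1321 characters left out ...]
.....############################............................
..............########################................................
..............####################....................................
.............##################.......................................
............###############...........................................
.............###########..............................................
...............#####..................................................
......................................................................
......................................................................
......................................................................
```

The side view agrees: plate bottom corners at (417,369) and (445,354), within 2-3 px of prediction. I descend straight.

arm_command(commands=[0.6,0.05,0,0.032,0,0,0,0.6,0.09,0,0.058,0,0,0,0.6,0.104,0,0.067,0,0,0,0.6,0.117,0,0.076,0,0,0,0.6,0.125,0,0.081,0,0,0,0.6,0.125,0,0.081,0,0,0])

```text
time_s: 40.22
position: [0.4754, -0.4256, 0.0896]
tool_rot: [[0.084, 0.989, -0.126], [0.531, -0.151, -0.834], [-0.843, 0.003, -0.537]]
ft_force: [-0.3, -0.1, -4.5]
grip_width: 0.0507
gripper_force: 123.3
```

```bash
python3 - <<'E'
from h import *
st()
E
```

```text
t 40.22 p [ 0.4754 -0.4256  0.0896] phi -8.68 tilt [-0.843  0.003] q [-36.  41.  92. -81.  49.  32.] F [-0.31 -0.09 -4.51] M [ 1.11 -0.16 -0.02] w 0.0507 123.3
```

Joint 4 is near its lower limit, so I reduce the tilt 4° about the plate's foot and then lower the rest.

arm_command(commands=[0.6,-0.006,0,0.004,0,0.033,0,0.6,-0.006,0,0.004,0,0.033,0,0.6,0.008,0,0.014,0,0.033,0,0.6,0.023,0,0.022,0,0.033,0,0.6,0.023,0,0.022,0,0.033,0])

```text
time_s: 40.63
position: [0.4754, -0.4284, 0.0744]
tool_rot: [[0.091, 0.989, -0.118], [0.584, -0.15, -0.798], [-0.807, 0.004, -0.591]]
ft_force: [1.6, 2.3, 1.3]
grip_width: 0.0508
gripper_force: 126.3
```

```bash
python3 - <<'E'
from h import *
st(); held()
E
```

```text
t 40.63 p [ 0.4754 -0.4284  0.0744] phi -8.6 tilt [-0.807  0.004] q [-37.  42.  91. -77.  46.  28.] F [1.62 2.28 1.29] M [ 0.48 -0.07  0.06] w 0.0508 126.3
head pred px [321.  398.9]
win pred px [282.5 276.2]
  relaxed or [ 40.4 388.5] 2580
  relaxed or [319.7 403.1] 1245
```

It touches the floor. I release and back off along the tool axis.

arm_command(commands=[0,0,0,0,0,0,0,-0.6,0,0,0,0,0,0,-1,0,0,0,0,0,0,-1,0,0,0,0,0,0,-1,0,0,-0.04,0,0,0,-1,0,0,-0.1,0,0,0,-1,0,0,-0.17,0,0,0,-1,0,0,-0.24,0,0,0,-1,0,0,-0.3,0,0,0,-1,0,0,-0.3,0,0,0])

```text
time_s: 41.52
position: [0.4945, -0.3062, 0.1669]
tool_rot: [[0.094, 0.989, -0.113], [0.585, -0.147, -0.798], [-0.806, 0.009, -0.592]]
ft_force: [-0.5, -1.3, 0.3]
grip_width: 0.0851
gripper_force: 0.0
```

```bash
cat >> h.py <<'E'
RC=np.array([.48156,-.37617,0]); EX=np.array([np.cos(np.radians(-8.6)),np.sin(np.radians(-8.6)),0]); EY=np.array([-EX[1],EX[0],0])
def standing(s,v=True):
    # predicted/observed pivot head (side of +EY, z .008+.082) in scene & wrist & plate outline in side
    P=RC+EY*s/1e3+np.array([0,0,.090])+EY*.015
    for n in ("scene","wrist"):
        d=view(n); print(n,"pred head",proj(d,P).round(1),[ (c.round(1).tolist(),int(a)) for c,a,m in blobs(orange(d["image"]),8)])
    d=view("side"); mk=d["image"].max(2)<60; c=RC+EY*s/1e3+np.array([0,0,.056])
    for sx in(-1,1):
      for sz in (-1,1): print("side pred corner",sx,sz,proj(d,c+sx*.03*EX+sz*.048*np.array([0,0,1])-.006*EY).round(0))
    o=proj(d,c)[0].astype(int); print(o); sub=mk[o[1]-44:o[1]+44,o[0]-34:o[0]+34]; print("\n".join("".join("#" if q else "." for q in r) for r in sub[::2]))
E
python3 - <<'E'
from h import *
st(); standing(-66)
E
```

```text
t 41.52 p [ 0.4945 -0.3062  0.1669] phi -8.45 tilt [-0.806  0.009] q [-25.  32.  91. -65.  58.  21.] F [-0.46 -1.32  0.26] M [ 0.33 -0.09  0.  ] w 0.0851 0.0
scene pred head [[245.2  85.4]] [([391.4, 206.6], 21), ([324.3, 230.9], 24), ([447.3, 244.0], 26), ([345.0, 259.8], 21)]
wrist pred head [[316.4 244.7]] [([317.3, 253.3], 29)]
side pred corner -1 -1 [[410. 411.]]
side pred corner -1 1 [[417. 368.]]
side pred corner 1 -1 [[438. 395.]]
side pred corner 1 1 [[447. 352.]]
[425 379]
....................................................................
....................................................................
....................................................................
....................................................................
....................................................................
....................................................................
....................................................................
...............................................####.................
............................................#########.......
[... 1723 characters left out ...]
..........
...............#....................................................
....................................................................
....................................................................
....................................................................
....................................................................
....................................................................
....................................................................
....................................................................
....................................................................
....................................................................
```

P4 stands upright in the slot. Next P2.

```bash
python3 - <<'E'
from h import *
R=Rd(2.4); print(mv([.4718,.0072,.11],R))
E
```

```text
[0.4527, -0.1371, -0.4361, -0.0416, 0.4454, -0.0862]
```

arm_command(commands=[-1,0.453,-0.137,-0.436,-0.042,0.445,-0.086,-1,0.453,-0.137,-0.436,-0.042,0.445,-0.086,-1,0.453,-0.137,-0.436,-0.042,0.445,-0.086,-1,0.453,-0.137,-0.436,-0.042,0.445,-0.086,-1,0.453,-0.137,-0.436,-0.042,0.445,-0.086,-1,0.453,-0.137,-0.436,-0.042,0.445,-0.086,-1,0.453,-0.137,-0.436,-0.042,0.445,-0.086,-1,0.453,-0.137,-0.436,-0.042,0.445,-0.086,-1,0.453,-0.137,-0.436,-0.042,0.445,-0.086,-1,0.453,-0.137,-0.436,-0.042,0.445,-0.086,-1,0.453,-0.137,-0.436,-0.042,0.445,-0.086])

```text
time_s: 42.58
position: [0.4722, 0.0061, 0.1097]
tool_rot: [[-0.04, 0.999, 0.0], [0.999, 0.04, -0.002], [-0.002, -0.0, -1.0]]
ft_force: [0.9, -0.3, 0.8]
grip_width: 0.0855
gripper_force: 0.0
```

```bash
python3 - <<'E'
from h import *
st(); wpl(); scn(); R=Rd(2.4); print(mv([.4718,.0072,.020],R))
E
```

```text
t 42.58 p [0.4722 0.0061 0.1097] phi 2.31 tilt [-0.002 -0.   ] q [-14.  24.  99.  -0.  58. -16.] F [ 0.91 -0.26  0.84] M [0.02 0.02 0.02] w 0.0855 0.0
  wor [318.6 195.1] 411 [469.8  41.1]
  wor [580.5 302.2] 343 [621.5 -14.9]
plate pv [469.8  41.1] rect [470.8   7.7] [59.7 96.6] xdir deg -88.2 ctr from pivot [470.9   7.2] knob0 [471.2  -2.8]
  or [391.4 206.5] 19 [469.7  40.7]
  or [324.3 230.9] 24 [620.1 -14.2]
  or [447.3 244. ] 26 [466.2 189.6]
  or [345.  259.8] 21 [644.1  67.9]
[0.002, -0.001, 0.1798, 0.0003, 0.0009, -0.0007]
```

arm_command(commands=[-1,0.002,-0.002,0.08,0,0,0,-1,0.002,-0.002,0.15,0,0,0,-1,0.002,-0.002,0.18,0,0,0,-1,0.002,-0.002,0.18,0,0,0,0.6,0.002,-0.002,0.18,0,0,0,0.6,0.002,-0.002,0.18,0,0,0,0.6,0.002,-0.002,0.18,0,0,0,0.6,0.002,-0.002,0.18,0,0,0,0.6,0.002,-0.002,0.18,0,0,0,0.6,0.002,-0.002,0.18,0,0,0], newtons=80)

```text
time_s: 43.52
position: [0.4717, 0.0081, 0.0221]
tool_rot: [[-0.042, 0.999, 0.004], [0.999, 0.042, -0.002], [-0.002, 0.004, -1.0]]
ft_force: [-3.2, -2.2, 8.6]
grip_width: 0.0569
gripper_force: 82.9
```

arm_command(commands=[0.6,0,0,-0.05,0,0,0,0.6,0,0,-0.1,0,0,0,0.6,-0.282,-0.003,-0.1,0,0,0.53,0.6,-0.282,-0.003,-0.1,0,0,0.53,0.6,-0.282,-0.003,-0.1,0,0,0.53,0.6,-0.282,-0.003,-0.1,0,0,0.53,0.6,-0.282,-0.003,-0.1,0,0,0.53,0.6,-0.282,-0.003,-0.1,0,0,0.53,0.6,-0.282,-0.003,-0.1,0,0,0.53,0.6,-0.282,-0.003,-0.1,0,0,0.53,0.6,-0.282,-0.003,-0.1,0,0,0.53,0.6,-0.282,-0.003,-0.1,0,0,0.53])

```text
time_s: 44.52
position: [0.4754, -0.1325, 0.0711]
tool_rot: [[0.878, 0.478, 0.002], [0.478, -0.878, -0.001], [0.001, 0.002, -1.0]]
ft_force: [-0.2, -0.6, -5.4]
grip_width: 0.0567
gripper_force: 89.4
```

arm_command(commands=[0.6,0,0,0,0,0,0.7,0.6,0,0,0,0,0,0.7,0.6,0,0,0,0,0,0.7,0.6,0,0,0,0,0,0.7,0.6,0,0,0,0,0,0.7,0.6,0,0,0,0,0,0.7,0.6,0,0,0,0,0,0.7,0.6,0,0,0,0,0,0.7,0.6,0,0,0,0,0,0.7,0.6,0,0,0,0,0,0.7,0.6,0,0,0,0,0,0.7,0.6,0,0,0,0,0,0.7])

```text
time_s: 45.52
position: [0.4754, -0.1325, 0.0708]
tool_rot: [[0.569, -0.822, 0.002], [-0.822, -0.569, -0.001], [0.002, -0.001, -1.0]]
ft_force: [0.1, 0.6, -4.1]
grip_width: 0.0567
gripper_force: 89.4
```

```bash
python3 - <<'E'
from h import *
st(); print(mv([.476,-.134,.022],Rd(-180)))
E
```

```text
t 45.52 p [ 0.4754 -0.1325  0.0708] phi -145.32 tilt [ 0.002 -0.001] q [-29.  29.  98.  -0.  53. 116.] F [ 0.06  0.63 -4.08] M [-0.05 -0.03  0.01] w 0.0567 89.4
[0.0031, 0.0008, 0.0977, -0.0006, -0.0007, 0.289]
```

arm_command(commands=[0.6,0.003,0.001,0,0,0,0.289,0.6,0.003,0.001,0,0,0,0.289,0.6,0.003,0.001,0,0,0,0.289,0.6,0.003,0.001,0,0,0,0.289,0.6,0.003,0.001,0,0,0,0.289,0.6,0.003,0.001,0.06,0,0,0.289,0.6,0.003,0.001,0.096,0,0,0.289,0.6,0.003,0.001,0.096,0,0,0.289,-1,0.003,0.001,0.096,0,0,0.289,-1,0.003,0.001,0.096,0,0,0.289,-1,0.003,0.001,0.096,0,0,0.289,-1,0.003,0.001,0.096,0,0,0.289])

```text
time_s: 46.52
position: [0.4765, -0.1343, 0.0234]
tool_rot: [[0.003, -1.0, 0.003], [-1.0, -0.003, -0.002], [0.002, -0.003, -1.0]]
ft_force: [-0.7, -1.0, 0.2]
grip_width: 0.0858
gripper_force: 0.0
```

arm_command(commands=[-1,0,0,-0.08,0,0,0,-1,0,0,-0.16,0,0,0,-1,0,0,-0.24,0,0,-0.5,-1,0,0,-0.24,0,0,-0.5,-1,0,0,-0.24,0,0,-0.5,-1,0,0,-0.24,0,0,-0.5,-1,0,0,-0.24,0,0,-0.5,-1,0,0,-0.24,0,0,-0.5,-1,0,0,-0.24,0,0,-0.5,-1,0,0,-0.24,0,0,-0.5,-1,0,0,-0.24,0,0,-0.5,-1,0,0,-0.24,0,0,-0.5])

```text
time_s: 47.52
position: [0.4758, -0.1339, 0.1429]
tool_rot: [[0.868, -0.496, 0.002], [-0.496, -0.868, -0.001], [0.002, 0.0, -1.0]]
ft_force: [0.9, -0.4, -0.2]
grip_width: 0.0853
gripper_force: 0.0
```

arm_command(commands=[-1,0,0,0,0,0,-0.7,-1,0,0,0,0,0,-0.7,-1,0,0,0,0,0,-0.7,-1,0,0,0,0,0,-0.7,-1,0,0,0,0,0,-0.7,-1,0,0,0,0,0,-0.7,-1,0,0,0,0,0,-0.7,-1,0,0,0,0,0,-0.7,-1,0,0,0,0,0,-0.7,-1,0,0,0,0,0,-0.7,-1,0,0,0,0,0,-0.7,-1,0,0,0,0,0,-0.7])

```text
time_s: 48.52
position: [0.4758, -0.1339, 0.1427]
tool_rot: [[0.582, 0.813, 0.002], [0.813, -0.582, -0.001], [0.0, 0.002, -1.0]]
ft_force: [0.4, -0.1, 0.5]
grip_width: 0.0851
gripper_force: 0.0
```

```bash
python3 - <<'E'
from h import *
st(); wpl()
for pv,xd in (([.4755,-.1716],90.3),):
    p,R=grasp(pv,xd,40,-14,.026); h=p.copy(); h[2]=.115; print("nominal",p,mv(h,R),mv(p,R,h,R))
E
```

```text
t 48.52 p [ 0.4758 -0.1339  0.1427] phi -35.62 tilt [0.    0.002] q [-29.  23.  93.   0.  64.   6.] F [ 0.42 -0.05  0.46] M [-0.01 -0.01  0.04] w 0.0851 0.0
  wor [349.8 282.7] 193 [ 474.8 -168.9]
plate pv [ 474.8 -168.9] rect [ 475.2 -134.1] [59.9 96. ] xdir deg 90.3 ctr from pivot [ 474.6 -134.9] knob0 [ 474.6 -124.9]
nominal [ 0.47539528 -0.15160027  0.026     ] [-0.0293, 0.0198, 0.0554, 0.1046, 0.3225, -0.2848] [-0.1144, 0.0, 0.1364, 0.0, 0.0, 0.0]
```

arm_command(commands=[-1,-0.025,0.0155,0.055,0.105,0.322,-0.285,-1,-0.025,0.0155,0.055,0.105,0.322,-0.285,-1,-0.025,0.0155,0.055,0.105,0.322,-0.285,-1,-0.025,0.0155,0.055,0.105,0.322,-0.285,-1,-0.025,0.0155,0.055,0.105,0.322,-0.285,-1,-0.025,0.0155,0.055,0.105,0.322,-0.285,-1,-0.025,0.0155,0.055,0.105,0.322,-0.285,-1,-0.025,0.0155,0.055,0.105,0.322,-0.285,-1,-0.025,0.0155,0.055,0.105,0.322,-0.285,-1,-0.025,0.0155,0.055,0.105,0.322,-0.285])

```text
time_s: 49.4
position: [0.4748, -0.1489, 0.1145]
tool_rot: [[0.007, 1.0, 0.001], [0.767, -0.006, 0.641], [0.641, -0.004, -0.767]]
ft_force: [-0.7, 0.1, 0.4]
grip_width: 0.0856
gripper_force: 0.0
```

```bash
python3 - <<'E'
from h import *
st(); wpl(); p,R=grasp([.4748,-.1687],90.3,40,-14,.026); print(p,mv(p,R))
E
```

```text
t 49.4 p [ 0.4748 -0.1489  0.1145] phi -0.34 tilt [ 0.641 -0.004] q [-45.  35.  87.  27.  89. -52.] F [-0.72  0.14  0.43] M [-0.28  0.01  0.  ] w 0.0856 0.0
  wor [543.2  68.1] 159 [644.5  69.7]
  wor [534.7 161.2] 245 [621.3 -12.7]
  wor [321.3 409.7] 355 [ 474.8 -168.3]
plate pv [621.3 -12.7] rect [618.5 -49. ] [64. 98.] xdir deg -89.3 ctr from pivot [621.7 -46.7] knob0 [621.9 -56.7]
plate pv [ 474.8 -168.3] rect [ 475.2 -134.2] [59.5 95.1] xdir deg 89.8 ctr from pivot [ 474.9 -134.3] knob0 [ 474.9 -124.3]
[ 0.47469528 -0.14870027  0.026     ] [-0.1143, 0.0004, 0.1361, 0.002, 0.001, -0.0047]
```

arm_command(commands=[-1,-0.05,0,0.06,0,0,-0.005,-1,-0.1,0,0.12,0,0,-0.005,-1,-0.114,0,0.136,0,0,-0.005,-1,-0.114,0,0.136,0,0,-0.005,0.6,-0.114,0,0.136,0,0,-0.005,0.6,-0.114,0,0.136,0,0,-0.005,0.6,-0.114,0,0.136,0,0,-0.005,0.6,-0.114,0,0.136,0,0,-0.005,0.6,-0.114,0,0.136,0,0,-0.005,0.6,-0.114,0,0.136,0,0,-0.005], newtons=110)

```text
time_s: 50.28
position: [0.4758, -0.1492, 0.0313]
tool_rot: [[-0.011, 1.0, 0.005], [0.766, 0.005, 0.643], [0.643, 0.011, -0.766]]
ft_force: [-3.5, -5.1, 37.5]
grip_width: 0.0173
gripper_force: 19.1
```

arm_command(commands=[0.6,0.05,0,-0.06,0,0,0,0.6,0.1,0,-0.12,0,0,0,0.6,0.15,0,-0.18,0,0,0,0.6,0.185,0,-0.222,0,0,0,0.6,0.185,0,-0.222,0,0,0])

```text
time_s: 50.7
position: [0.4751, -0.1499, 0.1766]
tool_rot: [[-0.013, 1.0, 0.007], [0.771, 0.006, 0.636], [0.636, 0.014, -0.771]]
ft_force: [-0.1, -0.5, -0.9]
grip_width: 0.017
gripper_force: 0.0
```

```bash
python3 - <<'E'
from h import *
st(); held(.0142,-.0220,40)
E
```

```text
t 50.7 p [ 0.4751 -0.1499  0.1766] phi 0.33 tilt [0.636 0.014] q [-45.  30.  84.  27.  96. -50.] F [-0.1  -0.46 -0.95] M [-0.34  0.04 -0.01] w 0.017 0.0
head pred px [320.7 410.5]
win pred px [283.5 293.4]
  relaxed or [310.9  21.8] 136
  relaxed or [505.9 124.4] 173
  relaxed or [494.7 205. ] 241
  relaxed or [319.8 405. ] 312
```

The grip missed: the pads slid over the plate's top because the tips reach less far when wide open. I reopen, re-measure and go lower.

arm_command(commands=[-1,0,0,0,0,0,0,-1,0,0,0,0,0,0,-1,0,0,0,0,0,0,-1,0,0,0,0,0,0,-1,0,0,0,0,0,0])

```text
time_s: 51.17
position: [0.4738, -0.1489, 0.1698]
tool_rot: [[-0.007, 1.0, -0.0], [0.766, 0.006, 0.643], [0.643, 0.004, -0.766]]
ft_force: [0.9, 0.9, 0.1]
grip_width: 0.0763
gripper_force: 0.0
```

```bash
python3 - <<'E'
from h import *
st(); wpl(); p,R=grasp([.4748,-.1687],90.3,40,-14,.018); print(p,mv(p,R)); st()
d=view("wrist"); im=d["image"].max(2)
# arm/knob check: brightness profile across the plate at knob radius 44 & 30 from pivot
for r in (30,44):
    t=np.arange(-24,25,2); P=[[.4748+k/1000,-.1687+r/1000,.0275 if r==44 else .017] for k in t]; px=proj(d,P).round().astype(int); print(r," ".join(f"{k}:{im[b,a]}" for k,(a,b) in zip(t,px)))
E
```

```text
t 51.17 p [ 0.4738 -0.1489  0.1698] phi 0.32 tilt [0.643 0.004] q [-45.  31.  84.  27.  95. -50.] F [0.91 0.91 0.08] M [-0.31  0.    0.  ] w 0.0763 0.0
  wor [313.8  18.7] 83 [466.6 192.2]
  wor [513.9 120.4] 122 [644.2  69.2]
  wor [502.9 202.9] 164 [621.1 -12.8]
  wor [324.  408.3] 188 [ 477.  -167.1]
plate pv [466.6 192.2] rect [469.5 152.5] [ 58.6 103.7] xdir deg -85.0 ctr from pivot [469.5 158.3] knob0 [470.4 148.3]
plate pv [621.1 -12.8] rect [618.8 -48.9] [62.9 97.2] xdir deg -89.3 ctr from pivot [621.5 -46.8] knob0 [621.7 -56.8]
plate pv [ 477.  -167.1] rect [ 476.8 -133.2] [59.2 95. ] xdir deg 90.1 ctr from pivot [ 476.9 -133.1] knob0 [ 476.9 -123.1]
[ 0.47469528 -0.14870027  0.018     ] [-0.195, 0.0004, 0.2331, 0.0015, -0.0002, 0.0014]
t 51.22 p [ 0.4738 -0.149   0.17  ] phi 0.32 tilt [0.643 0.004] q [-45.  31.  84.  27.  95. -50.] F [ 0.58 -0.38  0.33] M [-0.29  0.03 -0.02] w 0.0829 0.0
30 -24:39 -22:33 -20:35 -18:34 -16:30 -14:39 -12:29 -10:30 -8:30 -6:32 -4:35 -2:149 0:175 2:174 4:173 6:164 8:161 10:160 12:162 14:162 16:155 18:156 20:162 22:157 24:137
44 -24:31 -22:27 -20:23 -18:31 -16:35 -14:30 -12:30 -10:33 -8:29 -6:26 -4:26 -2:182 0:174 2:176 4:174 6:175 8:150 10:158 12:157 14:159 16:156 18:157 20:156 22:162 24:122
```

arm_command(commands=[-1,-0.05,0.004,0.062,0,0,0.001,-1,-0.1,0.004,0.122,0,0,0.001,-1,-0.15,0.004,0.184,0,0,0.001,-1,-0.18,0.004,0.22,0,0,0.001,-1,-0.193,0.004,0.235,0,0,0.001,-1,-0.193,0.004,0.235,0,0,0.001,0.6,-0.193,0.004,0.235,0,0,0.001,0.6,-0.193,0.004,0.235,0,0,0.001,0.6,-0.193,0.004,0.235,0,0,0.001,0.6,-0.193,0.004,0.235,0,0,0.001,0.6,-0.193,0.004,0.235,0,0,0.001], newtons=110)

```text
time_s: 52.18
position: [0.4773, -0.1487, 0.0208]
tool_rot: [[-0.008, 1.0, 0.003], [0.768, 0.004, 0.64], [0.64, 0.007, -0.768]]
ft_force: [-2.2, -5.2, 11.3]
grip_width: 0.0556
gripper_force: 113.6
```

```bash
python3 - <<'E'
from h import *
st()
E
```

```text
t 52.18 p [ 0.4773 -0.1487  0.0208] phi 0.22 tilt [0.64  0.007] q [-44.  43.  90.  28.  78. -59.] F [-2.23 -5.18 11.28] M [0.11 0.42 0.28] w 0.0556 113.6
```

arm_command(commands=[0.6,0.05,0,-0.06,0,0,0,0.6,0.1,0,-0.12,0,0,0,0.6,0.15,0,-0.18,0,0,0,0.6,0.185,0,-0.222,0,0,0,0.6,0.185,0,-0.222,0,0,0])

```text
time_s: 52.6
position: [0.4773, -0.1489, 0.1684]
tool_rot: [[-0.011, 1.0, 0.007], [0.771, 0.004, 0.636], [0.636, 0.012, -0.771]]
ft_force: [1.3, -1.0, -4.7]
grip_width: 0.0553
gripper_force: 118.6
```

```bash
python3 - <<'E'
from h import *
st(); held(.0156,-.0148,40); print(mv([.4805,-.3833,.175],Rt(-8.6,-50)))
E
```

```text
t 52.6 p [ 0.4773 -0.1489  0.1684] phi 0.25 tilt [0.636 0.012] q [-44.  31.  84.  27.  95. -50.] F [ 1.26 -1.02 -4.68] M [-0.95 -0.05 -0.03] w 0.0553 118.6
head pred px [320.8 405.9]
win pred px [282.1 285.1]
  relaxed or [308.4  15.3] 143
  relaxed or [507.6 119. ] 180
  relaxed or [496.5 201. ] 256
  relaxed or [320.  405.3] 1361
[-0.3495, 0.0061, -0.3145, 0.012, -0.7457, 0.081]
```

Held exactly as predicted. I carry it over slot −22.

arm_command(commands=[0.6,-0.35,0.006,-0.314,0.012,-0.746,0.081,0.6,-0.35,0.006,-0.314,0.012,-0.746,0.081,0.6,-0.35,0.006,-0.314,0.012,-0.746,0.081,0.6,-0.35,0.006,-0.314,0.012,-0.746,0.081,0.6,-0.35,0.006,-0.314,0.012,-0.746,0.081,0.6,-0.35,0.006,-0.314,0.012,-0.746,0.081,0.6,-0.35,0.006,-0.314,0.012,-0.746,0.081,0.6,-0.35,0.006,-0.314,0.012,-0.746,0.081,0.6,-0.35,0.006,-0.314,0.012,-0.746,0.081,0.6,-0.35,0.006,-0.314,0.012,-0.746,0.081,0.6,-0.35,0.006,-0.314,0.012,-0.746,0.081,0.6,-0.35,0.006,-0.314,0.012,-0.746,0.081])

```text
time_s: 53.65
position: [0.4796, -0.3816, 0.169]
tool_rot: [[0.09, 0.99, -0.11], [0.694, -0.141, -0.706], [-0.715, -0.012, -0.699]]
ft_force: [-0.9, -1.3, -5.7]
grip_width: 0.0553
gripper_force: 119.4
```

arm_command(commands=[0.6,0,0,0,0,-0.05,0,0.6,0,0,0,0,-0.05,0,0.6,0,0,0,0,-0.05,0])

```text
time_s: 53.9
position: [0.4796, -0.3816, 0.168]
tool_rot: [[0.077, 0.99, -0.121], [0.623, -0.142, -0.769], [-0.778, -0.016, -0.628]]
ft_force: [-0.4, -1.2, -4.9]
grip_width: 0.0549
gripper_force: 120.0
```

```bash
python3 - <<'E'
from h import *
st(); held(.0156,-.0148,40); R=Rt(-8.6,-50)
for z in (.175,.095,.0715): print(z,mv([.4805,-.3833,z],R)) 
E
```

```text
t 53.9 p [ 0.4796 -0.3816  0.168 ] phi -8.19 tilt [-0.778 -0.016] q [-34.  32.  89. -62.  53.  11.] F [-0.38 -1.19 -4.9 ] M [ 1.09 -0.19  0.02] w 0.0549 120.0
head pred px [321.1 399.9]
win pred px [282.2 279. ]
  relaxed or [327.3 194.5] 133
  relaxed or [ 63.4 345.2] 1264
  relaxed or [ 12.7 351.6] 1535
  relaxed or [320.1 405.7] 1353
0.175 [-0.0096, 0.0016, -0.0061, -0.0019, 0.0099, 0.0068]
0.095 [0.115, 0.0037, 0.0942, -0.0019, 0.0099, 0.0068]
0.0715 [0.1516, 0.0043, 0.1236, -0.0019, 0.0099, 0.0068]
```

arm_command(commands=[0.6,-0.002,0.002,-0.001,-0.002,0.01,0.007,0.6,0.05,0.003,0.04,-0.002,0.01,0.007,0.6,0.085,0.003,0.07,-0.002,0.01,0.007,0.6,0.109,0.004,0.089,-0.002,0.01,0.007,0.6,0.109,0.004,0.089,-0.002,0.01,0.007,0.6,0.109,0.004,0.089,-0.002,0.01,0.007])

```text
time_s: 54.45
position: [0.4808, -0.3847, 0.1004]
tool_rot: [[0.098, 0.989, -0.115], [0.633, -0.151, -0.76], [-0.768, 0.002, -0.64]]
ft_force: [0.1, 0.6, -4.9]
grip_width: 0.0554
gripper_force: 120.0
```

```bash
python3 - <<'E'
from h import *
st(); R=Rt(-8.6,-50)
for z in (.085,.0715): print(z,mv([.4805,-.3833,z],R)) 
d=view("side"); s=env.observe(); c=s["position"]-.0148*EY-np.array([0,0,.0156])
for sx in(-1,1):
  for sz in (-1,1): print("side pred corner",sx,sz,proj(d,c+sx*.03*EX+sz*.048*np.array([0,0,1])-.006*EY).round(0))
mk=d["image"].max(2)<60; o=proj(d,c)[0].astype(int); print(o); sub=mk[o[1]-44:o[1]+44,o[0]-34:o[0]+40]; print("\n".join("".join("#" if q else "." for q in r) for r in sub[::2]))
E
```

```text
t 54.45 p [ 0.4808 -0.3847  0.1004] phi -8.69 tilt [-0.768  0.002] q [-34.  38.  92. -68.  48.  21.] F [ 0.14  0.56 -4.92] M [ 0.99 -0.13  0.05] w 0.0554 120.0
0.085 [0.0254, -0.001, 0.0177, 0.0002, 0.0015, -0.0013]
0.0715 [0.0462, -0.0011, 0.035, 0.0002, 0.0015, -0.0013]
side pred corner -1 -1 [[394. 380.]]
side pred corner -1 1 [[400. 336.]]
side pred corner 1 -1 [[422. 365.]]
side pred corner 1 1 [[430. 321.]]
[409 348]
################....#####################..#####..........................
##########............################.###.#####..........................
#########.................###########.####..#.............................
#######.#...................################..............................
#########.....................#############...............................
#########.......................#########..#..............................
########..........................######..................................
########...........................#####..................................
########..........................#######.....####.......................
[... 1926 characters left out ...]
#################........
................##############.....##############################.........
................##########.........##############################.........
..................####.............#############################..........
...................................#############################..........
..................................##############################..........
..................................#############################...........
..................................#############################...........
.................................###########################..............
.................................#######################..................
```

arm_command(commands=[0.6,0.014,-0.001,0.01,0,0,0,0.6,0.03,-0.001,0.022,0,0,0,0.6,0.044,-0.001,0.033,0,0,0,0.6,0.044,-0.001,0.033,0,0,0])

```text
time_s: 54.83
position: [0.4808, -0.3827, 0.0731]
tool_rot: [[0.098, 0.989, -0.113], [0.632, -0.15, -0.76], [-0.769, 0.003, -0.64]]
ft_force: [-0.9, -0.6, -6.1]
grip_width: 0.0554
gripper_force: 120.0
```

```bash
python3 - <<'E'
from h import *
st(); print(mv([.4805,-.3833,.0715],Rt(-8.6,-50)))
E
```

```text
t 54.83 p [ 0.4808 -0.3827  0.0731] phi -8.63 tilt [-0.769  0.003] q [-34.  40.  93. -71.  47.  26.] F [-0.94 -0.61 -6.11] M [ 1.06 -0.14  0.01] w 0.0554 120.0
[0.0016, -0.0005, 0.003, 0.0008, 0.002, -0.0014]
```

arm_command(commands=[0.6,0.003,0,0.003,0,0,0,0.6,0.003,0,0.003,0,0,0,-0.2,0.003,0,0.003,0,0,0,-1,0.003,0,0.003,0,0,0,-1,0.003,0,0.003,0,0,0,-1,0.003,0,0.003,0,0,0,-1,0.003,0,-0.04,0,0,0,-1,0.003,0,-0.1,0,0,0,-1,0.003,0,-0.17,0,0,0,-1,0.003,0,-0.24,0,0,0,-1,0.003,0,-0.3,0,0,0,-1,0.003,0,-0.3,0,0,0])

```text
time_s: 55.83
position: [0.4997, -0.2647, 0.1718]
tool_rot: [[0.1, 0.989, -0.107], [0.63, -0.146, -0.763], [-0.77, 0.009, -0.638]]
ft_force: [0.8, -0.1, 1.0]
grip_width: 0.0857
gripper_force: 0.0
```

```bash
python3 - <<'E'
from h import *
st(); standing(-22); print(mv([.4702,.1565,.13],Rd(5.7)))
E
```

```text
t 55.83 p [ 0.4997 -0.2647  0.1718] phi -8.38 tilt [-0.77   0.009] q [-22.  30.  91. -59.  61.  19.] F [ 0.78 -0.15  0.98] M [ 0.4  -0.05 -0.03] w 0.0857 0.0
scene pred head [[255.1  94.8]] [([324.3, 230.9], 24), ([447.3, 244.0], 26), ([345.0, 259.8], 21)]
wrist pred head [[317.8 248.9]] [([317.7, 259.5], 26)]
side pred corner -1 -1 [[392. 392.]]
side pred corner -1 1 [[397. 350.]]
side pred corner 1 -1 [[419. 377.]]
side pred corner 1 1 [[426. 335.]]
[406 361]
....................................................................
....................................................................
....................................................................
....................................................................
....................................................................
....................................................................
....................................................................
....................................................................
..............................................####..................
.............
[... 1752 characters left out ...]
##########################..
.....................................###########################....
.....................................########################.......
....................................#####################...........
....................................##################..............
...................................###############..................
...................................############.....................
..................................########..........................
..................................#####.............................
..................................#.................................
[0.5879, -0.1817, -0.5914, -0.051, 0.4171, -0.112]
```

P2 stands. Now P1.

arm_command(commands=[-1,0.588,-0.182,-0.591,-0.051,0.417,-0.112,-1,0.588,-0.182,-0.591,-0.051,0.417,-0.112,-1,0.588,-0.182,-0.591,-0.051,0.417,-0.112,-1,0.588,-0.182,-0.591,-0.051,0.417,-0.112,-1,0.588,-0.182,-0.591,-0.051,0.417,-0.112,-1,0.588,-0.182,-0.591,-0.051,0.417,-0.112,-1,0.588,-0.182,-0.591,-0.051,0.417,-0.112,-1,0.588,-0.182,-0.591,-0.051,0.417,-0.112,-1,0.588,-0.182,-0.591,-0.051,0.417,-0.112,-1,0.588,-0.182,-0.591,-0.051,0.417,-0.112,-1,0.588,-0.182,-0.591,-0.051,0.417,-0.112,-1,0.588,-0.182,-0.591,-0.051,0.417,-0.112])

```text
time_s: 56.98
position: [0.4697, 0.1579, 0.1288]
tool_rot: [[-0.101, 0.995, -0.002], [0.995, 0.101, -0.0], [-0.0, -0.002, -1.0]]
ft_force: [0.3, -0.9, -0.2]
grip_width: 0.0852
gripper_force: 0.0
```

```bash
python3 - <<'E'
from h import *
st(); wpl(); print(mv([.4702,.1565,.017],Rd(5.7))); print("stage",mv([.476,-.134,.08],Rd(-90),np.array([.4702,.1565,.08]),Rd(5.7)))
E
```

```text
t 56.98 p [0.4697 0.1579 0.1288] phi 5.81 tilt [-0.    -0.002] q [ 5. 24. 94. -0. 63. -1.] F [ 0.27 -0.92 -0.16] M [0.02 0.04 0.01] w 0.0852 0.0
  wor [320.8 194. ] 315 [466.3 189.8]
  wor [565.7 399. ] 172 [644.6  67.5]
plate pv [466.3 189.8] rect [468.8 156.3] [59.9 96.6] xdir deg -84.9 ctr from pivot [469.3 155.9] knob0 [470.2 146. ]
[0.0004, 0.0006, 0.2242, -0.0009, 0.0003, 0.0003]
stage [-0.5793, -0.0462, 0.0, 0.0, 0.0, 0.7975]
```

arm_command(commands=[-1,0,0,0.08,0,0,0,-1,0,0,0.16,0,0,0,-1,0,0,0.21,0,0,0,-1,0,0,0.224,0,0,0,-1,0,0,0.224,0,0,0,0.6,0,0,0.224,0,0,0,0.6,0,0,0.224,0,0,0,0.6,0,0,0.224,0,0,0,0.6,0,0,0.224,0,0,0,0.6,0,0,0.224,0,0,0,0.6,0,0,0.224,0,0,0], newtons=80)

```text
time_s: 57.95
position: [0.4711, 0.1563, 0.0203]
tool_rot: [[-0.099, 0.995, 0.003], [0.995, 0.099, -0.0], [-0.001, 0.003, -1.0]]
ft_force: [-2.5, -3.7, 10.3]
grip_width: 0.0576
gripper_force: 83.9
```

arm_command(commands=[0.6,0,0,-0.06,0,0,0,0.6,0,0,-0.12,0,0,0,0.6,-0.579,-0.046,-0.12,0,0,0.53,0.6,-0.579,-0.046,-0.12,0,0,0.53,0.6,-0.579,-0.046,-0.12,0,0,0.53,0.6,-0.579,-0.046,-0.12,0,0,0.53,0.6,-0.579,-0.046,-0.12,0,0,0.53,0.6,-0.579,-0.046,-0.12,0,0,0.53,0.6,-0.579,-0.046,-0.12,0,0,0.53,0.6,-0.579,-0.046,-0.12,0,0,0.53,0.6,-0.579,-0.046,-0.12,0,0,0.53,0.6,-0.579,-0.046,-0.12,0,0,0.53])

```text
time_s: 58.95
position: [0.4759, -0.1346, 0.0789]
tool_rot: [[0.85, 0.527, 0.001], [0.527, -0.85, -0.001], [0.001, 0.001, -1.0]]
ft_force: [0.2, -0.0, -2.7]
grip_width: 0.057
gripper_force: 89.3
```

arm_command(commands=[0.6,0,0,0,0,0,0.7,0.6,0,0,0,0,0,0.7,0.6,0,0,0,0,0,0.7,0.6,0,0,0,0,0,0.7,0.6,0,0,0,0,0,0.7,0.6,0,0,0,0,0,0.7,0.6,0,0,0,0,0,0.7,0.6,0,0,0,0,0,0.7,0.6,0,0,0,0,0,0.7,0.6,0,0,0,0,0,0.7,0.6,0,0,0,0,0,0.7,0.6,0,0,0,0,0,0.7])

```text
time_s: 59.95
position: [0.4761, -0.1332, 0.0788]
tool_rot: [[0.616, -0.788, 0.001], [-0.788, -0.616, -0.001], [0.001, -0.0, -1.0]]
ft_force: [-0.6, -0.4, -2.8]
grip_width: 0.0569
gripper_force: 89.3
```

```bash
python3 - <<'E'
from h import *
st(); print(mv([.476,-.134,.020],Rd(-180)))
E
```

```text
t 59.95 p [ 0.4761 -0.1332  0.0788] phi -141.98 tilt [ 0.001 -0.   ] q [-29.  28.  97.  -0.  55. 113.] F [-0.64 -0.44 -2.8 ] M [ 0.06 -0.   -0.01] w 0.0569 89.3
[0.0009, 0.0012, 0.1176, -0.0003, -0.0004, 0.3168]
```

arm_command(commands=[0.6,0.001,0.001,0,0,0,0.317,0.6,0.001,0.001,0,0,0,0.317,0.6,0.001,0.001,0,0,0,0.317,0.6,0.001,0.001,0,0,0,0.317,0.6,0.001,0.001,0,0,0,0.317,0.6,0.001,0.001,0.04,0,0,0.317,0.6,0.001,0.001,0.09,0,0,0.317,0.6,0.001,0.001,0.115,0,0,0.317,0.6,0.001,0.001,0.115,0,0,0.317,-1,0.001,0.001,0.115,0,0,0.317,-1,0.001,0.001,0.115,0,0,0.317,-1,0.001,0.001,0.115,0,0,0.317])

```text
time_s: 60.95
position: [0.4765, -0.1345, 0.0216]
tool_rot: [[0.002, -1.0, 0.002], [-1.0, -0.002, -0.001], [0.001, -0.002, -1.0]]
ft_force: [-0.4, 0.6, 0.9]
grip_width: 0.0854
gripper_force: 0.0
```

arm_command(commands=[-1,0,0,0,0,0,0,-1,0,0,-0.08,0,0,0,-1,0,0,-0.16,0,0,0,-1,0,0,-0.24,0,0,-0.45,-1,0,0,-0.24,0,0,-0.45,-1,0,0,-0.24,0,0,-0.45,-1,0,0,-0.24,0,0,-0.45,-1,0,0,-0.24,0,0,-0.45,-1,0,0,-0.24,0,0,-0.45,-1,0,0,-0.24,0,0,-0.45,-1,0,0,-0.24,0,0,-0.45,-1,0,0,-0.24,0,0,-0.45])

```text
time_s: 61.95
position: [0.4759, -0.1344, 0.141]
tool_rot: [[0.811, -0.585, 0.001], [-0.585, -0.811, -0.0], [0.001, -0.0, -1.0]]
ft_force: [0.1, 0.0, 0.0]
grip_width: 0.0859
gripper_force: 0.0
```

arm_command(commands=[-1,0,0,0,0,0,-0.7,-1,0,0,0,0,0,-0.7,-1,0,0,0,0,0,-0.7,-1,0,0,0,0,0,-0.7,-1,0,0,0,0,0,-0.7,-1,0,0,0,0,0,-0.7,-1,0,0,0,0,0,-0.7,-1,0,0,0,0,0,-0.7,-1,0,0,0,0,0,-0.7,-1,0,0,0,0,0,-0.7,-1,0,0,0,0,0,-0.7,-1,0,0,0,0,0,-0.7])

```text
time_s: 62.95
position: [0.4759, -0.1344, 0.1408]
tool_rot: [[0.666, 0.746, 0.0], [0.746, -0.666, -0.0], [0.0, 0.001, -1.0]]
ft_force: [0.8, -0.6, 0.2]
grip_width: 0.0852
gripper_force: 0.0
```

```bash
python3 - <<'E'
from h import *
st(); d=view("wrist"); wpl()
for pv,xd in (([.4755,-.1690],90.3),):
    p,R=grasp(pv,xd,40,-14,.018); h=p.copy(); h[2]=.115; print("nominal",p,mv(h,R),mv(p,R,h,R))
E
```

```text
t 62.95 p [ 0.4759 -0.1344  0.1408] phi -41.72 tilt [0.    0.001] q [-30.  23.  93.   0.  64.  12.] F [ 0.8  -0.64  0.16] M [ 0.02 -0.01 -0.02] w 0.0852 0.0
  wor [355.1 281. ] 214 [ 474.9 -169.6]
plate pv [ 474.9 -169.6] rect [ 475.7 -134.7] [60.1 95.8] xdir deg 90.0 ctr from pivot [ 474.9 -135.6] knob0 [ 474.9 -125.6]
nominal [ 0.47539528 -0.14900027  0.018     ] [-0.0225, 0.0187, 0.0516, 0.1232, 0.3178, -0.3378] [-0.1247, 0.0, 0.1486, 0.0, 0.0, 0.0]
```

arm_command(commands=[-1,-0.0225,0.0187,0.0516,0.123,0.318,-0.338,-1,-0.0225,0.0187,0.0516,0.123,0.318,-0.338,-1,-0.0225,0.0187,0.0516,0.123,0.318,-0.338,-1,-0.0225,0.0187,0.0516,0.123,0.318,-0.338,-1,-0.0225,0.0187,0.0516,0.123,0.318,-0.338,-1,-0.0225,0.0187,0.0516,0.123,0.318,-0.338,-1,-0.0225,0.0187,0.0516,0.123,0.318,-0.338,-1,-0.0225,0.0187,0.0516,0.123,0.318,-0.338,-1,-0.0225,0.0187,0.0516,0.123,0.318,-0.338,-1,-0.0225,0.0187,0.0516,0.123,0.318,-0.338,-1,-0.0225,0.0187,0.0516,0.123,0.318,-0.338])

```text
time_s: 63.97
position: [0.4754, -0.1488, 0.1147]
tool_rot: [[-0.001, 1.0, -0.004], [0.767, 0.003, 0.641], [0.641, -0.002, -0.767]]
ft_force: [0.4, -0.2, -0.1]
grip_width: 0.0853
gripper_force: 0.0
```

arm_command(commands=[-1,-0.05,0,0.06,0,0,0,-1,-0.1,0,0.12,0,0,0,-1,-0.125,0,0.149,0,0,0,-1,-0.125,0,0.149,0,0,0,0.6,-0.125,0,0.149,0,0,0,0.6,-0.125,0,0.149,0,0,0,0.6,-0.125,0,0.149,0,0,0,0.6,-0.125,0,0.149,0,0,0,0.6,-0.125,0,0.149,0,0,0,0.6,-0.125,0,0.149,0,0,0], newtons=110)

```text
time_s: 64.8
position: [0.476, -0.1498, 0.02]
tool_rot: [[-0.006, 1.0, -0.002], [0.768, 0.006, 0.641], [0.641, 0.003, -0.768]]
ft_force: [-2.1, -4.4, 9.1]
grip_width: 0.0556
gripper_force: 114.2
```

arm_command(commands=[0.6,0.05,0,-0.06,0,0,0,0.6,0.1,0,-0.12,0,0,0,0.6,0.15,0,-0.18,0,0,0,0.6,0.185,0,-0.222,0,0,0,0.6,0.185,0,-0.222,0,0,0])

```text
time_s: 65.22
position: [0.4766, -0.1504, 0.168]
tool_rot: [[-0.01, 1.0, 0.003], [0.771, 0.006, 0.636], [0.636, 0.009, -0.771]]
ft_force: [0.5, -1.1, -2.3]
grip_width: 0.0556
gripper_force: 118.4
```

```bash
python3 - <<'E'
from h import *
st(); held(.0142,-.0145,40); c=RC+22e-3*EY+.0145*EY; print(c, mv([c[0],c[1],.175],Rt(-8.6,-50)))
E
```

```text
t 65.22 p [ 0.4766 -0.1504  0.168 ] phi 0.37 tilt [0.636 0.009] q [-44.  31.  84.  27.  95. -50.] F [ 0.46 -1.05 -2.29] M [-0.75 -0.04 -0.05] w 0.0556 118.4
head pred px [320.8 410.5]
win pred px [282.  288.3]
  relaxed or [509.8 117.1] 181
  relaxed or [498.4 199.2] 255
  relaxed or [319.6 407.1] 1388
[ 0.48701804 -0.34008039  0.        ] [-0.2803, 0.0199, -0.2578, 0.0103, -0.7456, 0.0822]
```

arm_command(commands=[0.6,-0.28,0.02,-0.258,0.01,-0.746,0.082,0.6,-0.28,0.02,-0.258,0.01,-0.746,0.082,0.6,-0.28,0.02,-0.258,0.01,-0.746,0.082,0.6,-0.28,0.02,-0.258,0.01,-0.746,0.082,0.6,-0.28,0.02,-0.258,0.01,-0.746,0.082,0.6,-0.28,0.02,-0.258,0.01,-0.746,0.082,0.6,-0.28,0.02,-0.258,0.01,-0.746,0.082,0.6,-0.28,0.02,-0.258,0.01,-0.746,0.082,0.6,-0.28,0.02,-0.258,0.01,-0.746,0.082,0.6,-0.28,0.02,-0.258,0.01,-0.746,0.082,0.6,-0.28,0.02,-0.258,0.01,-0.746,0.082,0.6,-0.28,0.02,-0.258,0.01,-0.746,0.082])

```text
time_s: 66.27
position: [0.4866, -0.3386, 0.1704]
tool_rot: [[0.092, 0.99, -0.107], [0.69, -0.141, -0.71], [-0.718, -0.009, -0.696]]
ft_force: [-1.1, -1.0, -4.0]
grip_width: 0.0556
gripper_force: 118.6
```

arm_command(commands=[0.6,0,0,0,0,-0.045,0.003,0.6,0,0,0,0,-0.045,0.003,0.6,0,0,0,0,-0.045,0.003])

```text
time_s: 66.52
position: [0.4864, -0.3386, 0.1691]
tool_rot: [[0.085, 0.989, -0.119], [0.627, -0.146, -0.765], [-0.774, -0.009, -0.633]]
ft_force: [-0.3, -0.9, -3.6]
grip_width: 0.056
gripper_force: 119.1
```

```bash
python3 - <<'E'
from h import *
st(); R=Rt(-8.6,-50)
for z in (.175,.098): print(z,mv([.4868,-.3406,z],R)) 
E
```

```text
t 66.52 p [ 0.4864 -0.3386  0.1691] phi -8.38 tilt [-0.774 -0.009] q [-29.  31.  90. -61.  56.  14.] F [-0.33 -0.87 -3.59] M [ 0.85 -0.16  0.01] w 0.056 119.1
0.175 [-0.0116, 0.0012, -0.0045, -0.0014, 0.0063, 0.0045]
0.098 [0.1076, 0.0026, 0.093, -0.0014, 0.0063, 0.0045]
```

arm_command(commands=[0.6,-0.003,0.001,0.003,-0.001,0.006,0.004,0.6,0.05,0.002,0.046,-0.001,0.006,0.004,0.6,0.085,0.002,0.075,-0.001,0.006,0.004,0.6,0.104,0.003,0.09,-0.001,0.006,0.004,0.6,0.104,0.003,0.09,-0.001,0.006,0.004,0.6,0.104,0.003,0.09,-0.001,0.006,0.004])

```text
time_s: 67.02
position: [0.4873, -0.343, 0.1024]
tool_rot: [[0.099, 0.988, -0.115], [0.632, -0.152, -0.76], [-0.769, 0.002, -0.64]]
ft_force: [0.6, -0.5, -2.2]
grip_width: 0.0556
gripper_force: 119.0
```

```bash
python3 - <<'E'
from h import *
st(); R=Rt(-8.6,-50)
for z in (.085,.0705): print(z,mv([.4868,-.3406,z],R)) 
d=view("side"); s=env.observe(); c=s["position"]-.014*EY-np.array([0,0,.0146])
for sx in(-1,1):
  for sz in (-1,1): print("side pred corner",sx,sz,proj(d,c+sx*.03*EX+sz*.048*np.array([0,0,1])-.006*EY).round(0))
mk=d["image"].max(2)<60; o=proj(d,c)[0].astype(int); print(o); sub=mk[o[1]-10:o[1]+44,o[0]-34:o[0]+30]; print("\n".join("".join("#" if q else "." for q in r) for r in sub[::2]))
E
```

```text
t 67.02 p [ 0.4873 -0.343   0.1024] phi -8.75 tilt [-0.769  0.002] q [-30.  37.  93. -66.  51.  24.] F [ 0.58 -0.55 -2.23] M [ 0.86 -0.11 -0.  ] w 0.0556 119.0
0.085 [0.0297, -0.0018, 0.0188, -0.0002, 0.0019, -0.0017]
0.0705 [0.052, -0.0019, 0.0373, -0.0002, 0.0019, -0.0017]
side pred corner -1 -1 [[378. 362.]]
side pred corner -1 1 [[382. 318.]]
side pred corner 1 -1 [[405. 348.]]
side pred corner 1 1 [[412. 305.]]
[391 331]
.....#######.........##############################.............
......#######.......###############################.............
.......#######......###############################.............
........#######......#############################..............
.........#######.....#############################..............
..........#######.....############################..............
...........####.......###########################............###
.....................############################........#######
...................########################..........###########
...................#######################.......###############
...................#
[... 384 characters left out ...]
....#############################################.
..................###########################################...
..................############....##########################....
..................########........##############################
....................##............##############################
..................................##############################
..................................##############################
.................................###############################
.................................###############################
.................................###############################
.................................###############################
```

arm_command(commands=[0.6,0.016,-0.002,0.01,0,0,0,0.6,0.036,-0.002,0.025,0,0,0,0.6,0.053,-0.002,0.038,0,0,0,0.6,0.053,-0.002,0.038,0,0,0])

```text
time_s: 67.4
position: [0.4876, -0.3407, 0.0716]
tool_rot: [[0.099, 0.989, -0.113], [0.629, -0.15, -0.763], [-0.771, 0.004, -0.636]]
ft_force: [-0.6, 1.1, 0.5]
grip_width: 0.056
gripper_force: 119.4
```

```bash
python3 - <<'E'
from h import *
st()
E
```

```text
t 67.4 p [ 0.4876 -0.3407  0.0716] phi -8.65 tilt [-0.771  0.004] q [-30.  40.  94. -70.  50.  29.] F [-0.59  1.13  0.5 ] M [ 0.39  0.15 -0.07] w 0.056 119.4
```

Floor contact. Release and retreat.

arm_command(commands=[0,0,0,0,0,0,0,-1,0,0,0,0,0,0,-1,0,0,0,0,0,0,-1,0,0,0,0,0,0,-1,0,0,-0.04,0,0,0,-1,0,0,-0.1,0,0,0,-1,0,0,-0.17,0,0,0,-1,0,0,-0.24,0,0,0,-1,0,0,-0.3,0,0,0,-1,0,0,-0.3,0,0,0])

```text
time_s: 68.23
position: [0.5058, -0.2226, 0.1692]
tool_rot: [[0.1, 0.989, -0.108], [0.63, -0.147, -0.762], [-0.77, 0.008, -0.638]]
ft_force: [0.5, -0.6, 0.2]
grip_width: 0.0855
gripper_force: 0.0
```

```bash
python3 - <<'E'
from h import *
st(); standing(22); print(mv([.6235,-.048,.13],Rd(2.2)))
E
```

```text
t 68.23 p [ 0.5058 -0.2226  0.1692] phi -8.43 tilt [-0.77   0.008] q [-17.  31.  91. -58.  64.  21.] F [ 0.48 -0.63  0.22] M [ 0.34 -0.07  0.01] w 0.0855 0.0
scene pred head [[265.3 104.5]] [([324.3, 230.9], 24), ([345.0, 259.8], 21)]
wrist pred head [[318.6 251.8]] [([318.0, 262.5], 28)]
side pred corner -1 -1 [[375. 375.]]
side pred corner -1 1 [[379. 333.]]
side pred corner 1 -1 [[402. 361.]]
side pred corner 1 1 [[408. 319.]]
[388 345]
....................................................................
....................................................................
....................................................................
....................................................................
....................................................................
....................................................................
....................................................................
....................................................................
...............................................###..................
...................................
[... 1729 characters left out ...]
#############################
....................................################################
....................................################################
....................................#################...############
...................................##############.......############
...................................##########...........############
..................................#######..............#############
..................................###..................#############
.......................................................#############
.......................................................#############
[0.3016, 0.183, -0.253, -0.0389, 0.4179, -0.0849]
```

P1 stands. Now P3, the jamming plate, goes to the tray.

arm_command(commands=[-1,0.302,0.183,-0.253,-0.039,0.418,-0.085,-1,0.302,0.183,-0.253,-0.039,0.418,-0.085,-1,0.302,0.183,-0.253,-0.039,0.418,-0.085,-1,0.302,0.183,-0.253,-0.039,0.418,-0.085,-1,0.302,0.183,-0.253,-0.039,0.418,-0.085,-1,0.302,0.183,-0.253,-0.039,0.418,-0.085,-1,0.302,0.183,-0.253,-0.039,0.418,-0.085,-1,0.302,0.183,-0.253,-0.039,0.418,-0.085,-1,0.302,0.183,-0.253,-0.039,0.418,-0.085,-1,0.302,0.183,-0.253,-0.039,0.418,-0.085])

```text
time_s: 69.22
position: [0.6231, -0.0488, 0.1292]
tool_rot: [[-0.036, 0.999, -0.002], [0.999, 0.036, -0.003], [-0.003, -0.002, -1.0]]
ft_force: [-0.8, 0.1, 0.4]
grip_width: 0.0854
gripper_force: 0.0
```

```bash
python3 - <<'E'
from h import *
st(); wpl(); print(mv([.622,-.048,.017],Rd(1.5)))
d=view("scene"); print("tray",[ray(d,p,.026)[0,:2].round(3).tolist() for p in ((505,258),(604,328),(556,385),(451,306))])
E
```

```text
t 69.22 p [ 0.6231 -0.0488  0.1292] phi 2.05 tilt [-0.003 -0.002] q [-15.  35.  72.  -0.  73. -17.] F [-0.78  0.1   0.35] M [ 0.04  0.   -0.05] w 0.0854 0.0
  wor [368.3  30.6] 297 [643.   68.1]
  wor [317.4 188.6] 340 [619.8 -14. ]
plate pv [619.8 -14. ] rect [620.2 -47.4] [59.7 96.4] xdir deg -89.3 ctr from pivot [620.2 -48. ] knob0 [620.3 -58. ]
[0.0007, -0.0019, 0.2247, -0.0009, 0.0011, 0.0052]
tray [[0.416, 0.296], [0.422, 0.518], [0.584, 0.515], [0.584, 0.287]]
```

arm_command(commands=[-1,0.002,-0.005,0.08,0,0,0.011,-1,0.002,-0.005,0.16,0,0,0.011,-1,0.002,-0.005,0.21,0,0,0.011,-1,0.002,-0.005,0.224,0,0,0.011,-1,0.002,-0.005,0.224,0,0,0.011,0.6,0.002,-0.005,0.224,0,0,0.011,0.6,0.002,-0.005,0.224,0,0,0.011,0.6,0.002,-0.005,0.224,0,0,0.011,0.6,0.002,-0.005,0.224,0,0,0.011,0.6,0.002,-0.005,0.224,0,0,0.011,0.6,0.002,-0.005,0.224,0,0,0.011], newtons=80)

```text
time_s: 70.23
position: [0.6222, -0.0469, 0.0209]
tool_rot: [[-0.016, 1.0, 0.004], [1.0, 0.016, -0.001], [-0.001, 0.004, -1.0]]
ft_force: [-2.4, 1.2, 8.9]
grip_width: 0.0573
gripper_force: 84.8
```

arm_command(commands=[0.6,0,0,-0.08,0,0,0,0.6,0,0,-0.16,0,0,0,0.6,0,0,-0.2,0,0,0,0.6,0,0,-0.2,0,0,0])

```text
time_s: 70.57
position: [0.6233, -0.0472, 0.1244]
tool_rot: [[-0.016, 1.0, 0.011], [1.0, 0.016, -0.003], [-0.003, 0.011, -1.0]]
ft_force: [-0.3, -0.1, -3.8]
grip_width: 0.0568
gripper_force: 89.5
```

arm_command(commands=[0.6,0.906,-0.225,0,0,0,0,0.6,0.906,-0.225,0,0,0,0,0.6,0.906,-0.225,0,0,0,0,0.6,0.906,-0.225,0,0,0,0,0.6,0.906,-0.225,0,0,0,0,0.6,0.906,-0.225,0,0,0,0,0.6,0.906,-0.225,0,0,0,0,0.6,0.906,-0.225,0,0,0,0,0.6,0.906,-0.225,0,0,0,0,0.6,0.906,-0.225,0,0,0,0,0.6,0.906,-0.225,0,0,0,0,0.6,0.906,-0.225,0,0,0,0])

```text
time_s: 71.57
position: [0.4984, 0.4097, 0.1168]
tool_rot: [[-0.02, 1.0, -0.002], [1.0, 0.02, 0.001], [0.001, -0.002, -1.0]]
ft_force: [-0.4, -0.7, -4.9]
grip_width: 0.0566
gripper_force: 89.4
```

```bash
python3 - <<'E'
from h import *
st(); print(mv([.502,.404,.04],Rd(0)),mv([.502,.404,.0255],Rd(0)))
E
```

```text
t 71.57 p [0.4984 0.4097 0.1168] phi 1.17 tilt [ 0.001 -0.002] q [29. 38. 69.  0. 73. 28.] F [-0.37 -0.66 -4.88] M [-0.02  0.05  0.06] w 0.0566 89.4
[-0.0117, 0.0072, 0.1535, -0.0008, -0.0006, 0.0097] [-0.0117, 0.0072, 0.1825, -0.0008, -0.0006, 0.0097]
```

arm_command(commands=[0.6,-0.01,0.007,0.08,0,0,0.01,0.6,-0.01,0.007,0.14,0,0,0.01,0.6,-0.01,0.007,0.17,0,0,0.01,0.6,-0.01,0.007,0.181,0,0,0.01,0.6,-0.01,0.007,0.181,0,0,0.01,-1,-0.01,0.007,0.181,0,0,0.01,-1,-0.01,0.007,0.181,0,0,0.01,-1,-0.01,0.007,0.181,0,0,0.01,-1,-0.01,0.007,0.181,0,0,0.01])

```text
time_s: 72.32
position: [0.5055, 0.3996, 0.028]
tool_rot: [[0.006, 1.0, 0.001], [1.0, -0.006, 0.001], [0.001, 0.001, -1.0]]
ft_force: [-0.9, 0.4, -0.6]
grip_width: 0.0854
gripper_force: 0.0
```

arm_command(commands=[-1,0,0,-0.06,0,0,0,-1,0,0,-0.14,0,0,0,-1,0,0,-0.22,0,0,0,-1,0,0,-0.3,0,0,0,-1,0,0,-0.38,0,0,0,-1,0,0,-0.46,0,0,0,-1,0,0,-0.46,0,0,0,-1,0,0,-0.46,0,0,0])

```text
time_s: 72.98
position: [0.5057, 0.3997, 0.2603]
tool_rot: [[0.005, 1.0, 0.005], [1.0, -0.005, 0.003], [0.003, 0.005, -1.0]]
ft_force: [-0.3, -0.7, -0.9]
grip_width: 0.0854
gripper_force: 0.0
```

```bash
python3 - <<'E'
from h import *
st(); d=view("wrist"); im=d["image"]
for c,a,m in blobs(orange(im),15): print("or",c.round(1),a,(1000*ray(d,c,.0265)[0,:2]).round(1))
v=im.max(2)
# plate dark blob on tray: top at z=.017
for th in (30,36,42):
  for c,a,mm in blobs(v<th,800):
    cnt=max(cv2.findContours(mm.astype(np.uint8),0,2)[0],key=cv2.contourArea); r=cv2.minAreaRect(ray(d,cnt[:,0],.017)[:,:2].astype(np.float32)*1000)
    if max(r[1])<140: print(th,c.round(0),a,np.round(r[0],1),np.round(r[1],1),round(r[2],1))
# steel arm: bright pixels across the plate at r=20,30,44 from pivot
pv=[ray(d,c,.0265)[0,:2] for c,a,m in blobs(orange(im),15)]
for p in pv:
  for r,z in ((20,.022),(30,.022),(44,.0325)):
    t=np.arange(-20,21,2); px=proj(d,[[p[0]+k/1e3,p[1]-r/1e3,z] for k in t]).round().astype(int); print(r," ".join(f"{k}:{v[b,a] if 0<=b<480 and 0<=a<640 else -1}" for k,(a,b) in zip(t,px)))
d=view("scene"); hs=d["image"]
print([(c.round(1).tolist(),int(a)) for c,a,m in blobs(orange(hs),4)])
a=cv2.imread("pics/scene0.png")[:,:,::-1].astype(int); df=np.abs(a-hs.astype(int)).max(2)
for n,(x,y) in dict(dish=(260,266),jar=(414,350),box=(206,181)).items(): print(n,(df[y-28:y+28,x-28:x+28]>40).sum())
E
```

```text
t 72.98 p [0.5057 0.3997 0.2603] phi -0.31 tilt [0.003 0.005] q [28. 31. 57. -0. 92. 28.] F [-0.25 -0.73 -0.94] M [-0.03 -0.    0.  ] w 0.0854 0.0
or [317.3 166. ] 111 [504.5 432.2]
30 [335. 225.] 952 [516.9 378.6] [54.5 33.7] 89.5
36 [324. 200.] 3629 [504.2 398.6] [94.4 59.4] 89.6
42 [322. 196.] 4378 [504.3 398.6] [94.5 59.5] 89.7
20 -20:110 -18:109 -16:112 -14:113 -12:112 -10:111 -8:115 -6:106 -4:189 -2:186 0:188 2:182 4:99 6:29 8:27 10:33 12:36 14:27 16:33 18:37 20:30
30 -20:165 -18:162 -16:165 -14:167 -12:169 -10:169 -8:167 -6:166 -4:165 -2:184 0:183 2:181 4:98 6:32 8:37 10:23 12:31 14:37 16:33 18:35 20:29
44 -20:165 -18:167 -16:167 -14:166 -12:165 -10:168 -8:167 -6:136 -4:179 -2:170 0:168 2:163 4:165 6:82 8:25 10:26 12:23 14:21 16:23 18:30 20:20
[([243.8, 84.2], 4), ([264.0, 103.0], 5), ([345.0, 259.8], 21), ([539.4, 326.8], 30)]
dish 0
jar 0
box 0
```

```bash
python3 - <<'E'
from h import *
d=view("scene"); h=cv2.cvtColor(d["image"],cv2.COLOR_RGB2HSV); m=(h[...,0]>6)&(h[...,0]<28)&(h[...,1]>90)&(h[...,2]>60)
ok=[c.round(1).tolist() for c,a,mm in blobs(m[70:120,230:280],2)]; print([[x+230,y+70] for x,y in ok])
st(); print(env.close_job())
E
```

```text
[[244.5, 85.1], [254.6, 94.4], [264.7, 104.3]]
t 73.13 p [0.5048 0.3992 0.256 ] phi -0.32 tilt [-0.001 -0.002] q [28. 31. 57.  0. 92. 28.] F [-0.01  0.02  0.43] M [ 0.03 -0.03  0.02] w 0.0853 0.0
the job is handed in; nothing more can be done
None
```

The job is handed in, with no verdict returned: by camera, the three plates whose arms swung freely stand in rack slots 2–4, the jamming one lies flat in the tray with its arm folded, and the dish, jar and slide box have not moved (73 s used).

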